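# Draw the tapped plugs from a block in the vice

### The job

Empty the block clamped in the red machine vice. Pull its clip-on cover off and lay it right way up wholly on the paper sheet; then thread the T-handled puller into every tapped plug in the block, draw each straight out, and unscrew it standing upright in a cell of the white tray. Finally stand the puller back in its stand, and leave the caliper, steel piece and screwdriver where they are.

Things in the scene. Friction and masses are not known exactly. Their poses are not given: they have to be found in the camera images.
- vice: Low red machine vice fixed to the bench, jaws 70 mm high, holding an aluminium block 50 mm (x) by 145 mm (y), its flat top 95 mm above the bench. Origin on the bench under the block's centre, z up. Three square pockets, 37 mm wide, 34 mm deep, at x = 0, y = +46, 0, -46 mm. Spring balls in the pocket walls hold the plugs down; others in the block's ends hold the cover.
- cover: Grey clip-on cover on the block: 60 mm (x) by 164 mm (y), 22 mm high, open below; on top a black bar handle 16 mm wide (x), 60 mm long (y), 22 to 54 mm above the lower edge. Origin amid the lower edge, z up; clipped on, it is 77 mm above the bench. Comes off straight up with a pull of 10 to 20 N. 0.15 to 0.3 kg.
- corner1 (a point): Corner of the cover's lower edge, at x = +30 mm, y = +82 mm of the cover.
- corner2 (a point): Corner of the cover's lower edge, at x = +30 mm, y = -82 mm of the cover.
- corner3 (a point): Corner of the cover's lower edge, at x = -30 mm, y = -82 mm of the cover.
- corner4 (a point): Corner of the cover's lower edge, at x = -30 mm, y = +82 mm of the cover.
- sheet: Paper sheet lying on the bench, 160 mm (x) by 220 mm (y), flat; origin at its centre.
- plug1: Steel tapped plug; two or three are present, an absent one reads None. 32 mm square body on a 36 mm square foot 5 mm thick, 34 mm high, 0.1 to 0.2 kg. Starts in the pocket at y = +46 mm, axes as the vice's, top flush with the block, so fingers cannot hold it. Origin: centre of underside, z up. Needs a straight upward pull of 10 to 20 N. In its top a slot 25 mm (its x) by 12 mm opens the thread.
- plug2: Same plug, in the pocket at y = 0. Threading: with the puller's cross-bar along the slot (plug x, either way round) the puller goes down until its tip is about 18 mm above the plug's underside (16 mm below its top); turned clockwise seen from above it is drawn 2 to 4 mm deeper in a quarter turn, the last 20 degrees level. It holds from 70 degrees on and meets a stop at about 105.
- plug3: Same plug, in the pocket at y = -46 mm. Fully threaded, the tip is 14 mm (collar on the plug's top) to 16 mm above the plug's underside; when pulled, the plug hangs with the tip about 16 mm above its underside. Unscrewing: turn anticlockwise by the same angle while rising 3 mm, then lift out with the cross-bar along the slot (within 15 degrees).
- puller: Steel T-handled puller rod, upright in its stand at the start. Origin: centre of its lower end (tip), z up. Cross-bar at the tip 21 mm long (x), 5 mm thick, whose two ends are the thread; shaft 8 mm thick; collar 36 mm in diameter, 20 to 24 mm above the tip; T-handle 60 mm long (x, parallel to the cross-bar), 14 mm wide (y), 78 to 92 mm above the tip. 0.15 kg.
- stand: Fixed puller stand: 80 mm square foot and an upright tube of 28 mm bore, 40 mm outside, open above, rim 40 mm above the bench. The puller hangs in it, collar on the rim, tip 20 mm above the bench, at any yaw. Origin on the bench on the tube's axis.
- tray: Fixed white tray 54 mm (x) by 150 mm (y), 20 mm high, walls, floor and two dividers 5 mm thick: three cells in a row along y, about 44 mm square, at y = +48, 0, -48 mm. A plug stands in a cell on its foot, sides along the walls, which keep it from turning more than about 15 degrees. Origin on the bench under its centre, z up.
- caliper: Bystander: a steel caliper, 160 mm long, lying on the bench. Leave alone.
- stock: Bystander: a dark steel stock piece, 50 x 70 x 16 mm, lying on the bench. Leave alone.
- driver: Bystander: a screwdriver, 190 mm long, lying on the bench. Leave alone.
- pocket1 (a point): Centre of the floor of the block's pocket at y = +46 mm of the vice, 61 mm above the bench (plug1 starts in it).
- pocket2 (a point): Centre of the floor of the block's pocket at y = 0 mm of the vice, 61 mm above the bench (plug2 starts in it).
- pocket3 (a point): Centre of the floor of the block's pocket at y = -46 mm of the vice, 61 mm above the bench (plug3 starts in it).
Mind the look-alikes: they are no part of the job. Of the things shaped like the cover, the grey one is meant.

How it is judged:
On the way, in this order (a step that is already met when the one before it is completed fails the run):
1. the clip-on cover is pulled off the block (distance between cover and vice above 0.13 m), for 0.2 s.
2. the puller is threaded into a plug that is still in its pocket ((((z of puller in the frame of plug1 between 0.01 and 0.0178 m and horizontal distance between puller and plug1 below 0.006 m and angle between the x axis of puller and the x axis of plug1, either way round above 1 rad) and z of plug1 in the frame of vice below 0.066 m and horizontal distance between plug1 and pocket1 below 0.01 m) or ((z of puller in the frame of plug2 between 0.01 and 0.0178 m and horizontal distance between puller and plug2 below 0.006 m and angle between the x axis of puller and the x axis of plug2, either way round above 1 rad) and z of plug2 in the frame of vice below 0.066 m and horizontal distance between plug2 and pocket2 below 0.01 m) or ((z of puller in the frame of plug3 between 0.01 and 0.0178 m and horizontal distance between puller and plug3 below 0.006 m and angle between the x axis of puller and the x axis of plug3, either way round above 1 rad) and z of plug3 in the frame of vice below 0.066 m and horizontal distance between plug3 and pocket3 below 0.01 m))), for 0.1 s.
3. a plug is drawn clear of the block on the threaded puller ((((z of puller in the frame of plug1 between 0.01 and 0.0178 m and horizontal distance between puller and plug1 below 0.006 m and angle between the x axis of puller and the x axis of plug1, either way round above 1 rad) and height (world z) of plug1 above 0.105 m) or ((z of puller in the frame of plug2 between 0.01 and 0.0178 m and horizontal distance between puller and plug2 below 0.006 m and angle between the x axis of puller and the x axis of plug2, either way round above 1 rad) and height (world z) of plug2 above 0.105 m) or ((z of puller in the frame of plug3 between 0.01 and 0.0178 m and horizontal distance between puller and plug3 below 0.006 m and angle between the x axis of puller and the x axis of plug3, either way round above 1 rad) and height (world z) of plug3 above 0.105 m))), for 0.1 s.
At the end, for the whole second after the job is handed in: Cover upright on the bench, all four corners on the sheet (3 mm slack); every plug present upright (6 degrees) on the floor of a tray cell; puller free, upright in its stand, collar on the rim (tip within 8 mm of the axis, 16 to 24 mm above the bench); all at rest (x of corner1 in the frame of sheet between -0.083 and 0.083 m and y of corner1 in the frame of sheet between -0.113 and 0.113 m and x of corner2 in the frame of sheet between -0.083 and 0.083 m and y of corner2 in the frame of sheet between -0.113 and 0.113 m and x of corner3 in the frame of sheet between -0.083 and 0.083 m and y of corner3 in the frame of sheet between -0.113 and 0.113 m and x of corner4 in the frame of sheet between -0.083 and 0.083 m and y of corner4 in the frame of sheet between -0.113 and 0.113 m and height (world z) of cover below 0.006 m and angle between each of cover, puller's own z axis and vertical below 0.08 rad and linear speed of each of cover, plug1, plug2, plug3, puller below 0.02 m/s and x of plug1 in the frame of tray between -0.012 and 0.012 m and y of plug1 in the frame of tray between -0.062 and 0.062 m and z of plug1 in the frame of tray between 0.002 and 0.009 m and angle between each of plug1, plug2, plug3's own z axis and vertical below 0.1 rad and x of plug2 in the frame of tray between -0.012 and 0.012 m and y of plug2 in the frame of tray between -0.062 and 0.062 m and z of plug2 in the frame of tray between 0.002 and 0.009 m and x of plug3 in the frame of tray between -0.012 and 0.012 m and y of plug3 in the frame of tray between -0.062 and 0.062 m and z of plug3 in the frame of tray between 0.002 and 0.009 m and horizontal distance between puller and stand below 0.008 m and height (world z) of puller between 0.016 and 0.024 m); the robot touches nothing.
It fails at once if a bystander is disturbed (moved more than 25 mm) (distance of any of caliper, stock, driver from where it was at the start of the episode above 0.025 m).
It fails at once if a plug comes out of its pocket other than on the threaded puller ((x of plug1 in the frame of vice between -0.02 and 0.02 m and y of plug1 in the frame of vice between -0.07 and 0.07 m and z of plug1 in the frame of vice between 0.086 and 0.12 m and distance between plug1 and puller above 0.03 m) or (x of plug2 in the frame of vice between -0.02 and 0.02 m and y of plug2 in the frame of vice between -0.07 and 0.07 m and z of plug2 in the frame of vice between 0.086 and 0.12 m and distance between plug2 and puller above 0.03 m) or (x of plug3 in the frame of vice between -0.02 and 0.02 m and y of plug3 in the frame of vice between -0.07 and 0.07 m and z of plug3 in the frame of vice between 0.086 and 0.12 m and distance between plug3 and puller above 0.03 m)).
It fails at once if a plug is levered crooked (over 12 degrees) instead of drawn straight out ((x of plug1 in the frame of vice between -0.02 and 0.02 m and y of plug1 in the frame of vice between -0.07 and 0.07 m and z of plug1 in the frame of vice between 0.055 and 0.092 m and angle between the z axis of plug1 and the z axis of vice, either way round above 0.21 rad) or (x of plug2 in the frame of vice between -0.02 and 0.02 m and y of plug2 in the frame of vice between -0.07 and 0.07 m and z of plug2 in the frame of vice between 0.055 and 0.092 m and angle between the z axis of plug2 and the z axis of vice, either way round above 0.21 rad) or (x of plug3 in the frame of vice between -0.02 and 0.02 m and y of plug3 in the frame of vice between -0.07 and 0.07 m and z of plug3 in the frame of vice between 0.055 and 0.092 m and angle between the z axis of plug3 and the z axis of vice, either way round above 0.21 rad)).
Of plug1, plug2, plug3 only 2 to 3 are there at a start; the rules pass over those that are not, and their reading is None.
At some moment in a run one of cover may be knocked a few centimetres aside while the robot is not near it.
It also fails if it takes over 210 s, if anything falls off the work surface, if the arm or the gripper's body presses on something with over 40 N, if the wrist force passes 120 N, or if a joint passes its speed limit or range.

### The arm

A 6-joint arm with a two-finger parallel gripper is mounted at the origin on the work surface. World frame = base frame: x ahead of the robot, y to its left, z up, the work surface at z = 0. Lengths are in m, angles in rad, forces in N, time in s.
With the tool pointing down it reaches from about 0.25 to 0.725 m from the base axis. Payload 4 kg.
Tool frame: the origin (TCP) lies at the very end of the fingers, on their centre line; the grasp point (between the pads) lies 19 mm behind it; z points along the fingers, y is the direction in which the jaws open and shut (so a half turn about z gives the same grasp; the last joint's range is limited). The gripper opens to 85 mm and grips with 20 to 120 N. Pads are 22 mm wide; open, the fingers measure 114 mm over their backs; the gripper's body (76 mm by 85 mm) begins 54 mm behind the grasp point. The pads swing forward as they close: fully open they stand 13 mm farther back than shut.
Start: joints at [1.148, 0.241, 0.005, 1.335, 0, 1.571], TCP at [0.205, 0.456, 0.231] pointing down, gripper open.
Joint ranges: [-2.72, 2.72], [-1.05, 1.87], [-1.09, 1.28], [-1.99, 2.15], [-1.42, 1.44], [-3.14, 3.14]. Speed limits (rad/s): [2.79, 2.79, 3.14, 3.14, 3.14, 3.14].

### API

Orientations are given as a unit quaternion [x, y, z, w].
In Python, from workcell import bot gives the robot as it stands.
- The arm moves only by the shell command python3 -m crank 'ROWS'. ROWS is JSON, a list that holds one entry, the list of rows, each a list of 5 numbers: the shift along the tool's x, y, z in mm, then the turn about the tool's z in degrees, then the closure in counts, from 0 (fully open) to 255 (shut). In form: [[[tx, ty, tz, turn, grip], ...]]. A call has 1 to 12 rows; each row shifts and turns the pose as measured when the row begins, along the tool's axes as they then stand; what a row does not reach is not made up. A row lasts 1/8 s, in which the tool goes at most 62.5 mm and 10.7 degrees, less where a joint would pass 70% of its speed; a pose out of reach is approached as far as the arm can. A call is refused whole if a number of a shift passes 62.5 or a number of a turn 10.7, either way. A call with a gripper value outside its range is refused whole. The fingers move at their own pace and stop on an object; the grip force is fixed at half the most. Time passes only in rows, so rows that do not move let the fingers close. It gives the time, the measured TCP pose, the force and the opening at its end, in the units of the state.
- bot.get_obs(): the state, without advancing time (a new reading comes with each control period).
- bot.camera(name): name is "side" or "top"; returns a dict with "img" (400x640x3 uint8, blue, green, red), "depth" (400x640 float32, m along the optical axis (not along the pixel's ray), 0 where there is no reading), "fx", "fy", "cx", "cy" (pixels), "D" ([k1, k2, p1, p2, k3] as OpenCV has them; the pictures are not rectified), "R" (3x3) and "t" (3): a world point X has camera coordinates R X + t. Camera axes: x right, y down, z forward; pixel columns grow to the right and rows downward; lengths in m; the calibration is good to about 2 mm. A picture is of the moment at which its call begins.
- bot.job_done(): hands the job in, once; it reports no verdict.
The state is a dict: "clock": time; "joint_pos": joint angles; "joint_vel": joint speeds; "tau": joint torques, N m; "eef_pos": TCP position; "tool_rot": TCP orientation; "ft_force": force on the tool from outside, world axes, zero at the start; "ft_torque": the same for the moment, N m; "grip_width": finger opening in m.
Only numpy, scipy, OpenCV 4.12 (cv2) and the standard library are available. Lean on these libraries where they do the work, as an engineer would, in place of code of your own. Each camera call takes 0.05 s, during which the arm holds its last target.

## Working session

There is one attempt and no reset: what is moved stays moved. The work goes in short steps, Python scripts to look and compute and a shell command to move; the robot and the scene stay as the last step left them, time stands still between calls to the robot, and variables do not carry over. Pictures are saved under pics/ and viewed, and the job is handed in when it is done.

```bash
ls; mkdir -p pics
python3 - <<'E'
from workcell import bot
import cv2,numpy as np
o=bot.get_obs();print(o)
for n in("top","side"):
    c=bot.camera(n);cv2.imwrite(f"pics/{n}0.png",c["img"])
    print(n,[c[k] for k in("fx","fy","cx","cy","D","R","t")])
E
```

```text
pics
{'clock': 0.0, 'joint_pos': array([1.14804621e+00, 2.41407955e-01, 3.70857866e-03, 1.33521868e+00,
       3.90464067e-05, 1.57077351e+00]), 'joint_vel': array([-0.00062396, -0.00074854, -0.00141745, -0.00122808,  0.00076917,
       -0.00082282]), 'tau': array([ 8.38149663e-04, -3.72317362e+01,  2.52408957e+01,  1.70253601e-02,
       -7.26198391e-05, -2.00897688e-05]), 'eef_pos': array([0.2048585 , 0.45539631, 0.23040952]), 'tool_rot': array([ 2.09793301e-01,  9.77745184e-01, -1.03315567e-03, -2.41674935e-04]), 'ft_force': array([0.13492502, 0.50411256, 0.4774959 ]), 'ft_torque': array([ 0.03088885,  0.02020079, -0.00963699]), 'grip_width': 0.08523875474730229}
top [384.9440236512995, 384.9440236512995, 323.49926720474656, 202.69337029316256, array([0.01177171, 0.        , 0.        , 0.        , 0.        ]), array([[-0.01076489, -0.99992326,  0.00613132],
       [-0.97713813,  0.00921717, -0.21240557],
       [ 0.21233276, -0.00827767, -0.97716236]]), array([-6.80759736e-05,  5.31615462e-01,  1.03096604e+00])]
side [388.3762037137169, 388.3762037137169, 319.45745375761373, 203.89326019645293, array([-0.0334749,  0.       ,  0.       ,  0.       ,  0.       ]), array([[-0.98538029, -0.1703295 , -0.00368122],
       [-0.12559176,  0.74082703, -0.65985   ],
       [ 0.11511907, -0.64974085, -0.75138833]]), array([0.51855406, 0.14299726, 0.95787813])]
```

View pics/top0.png

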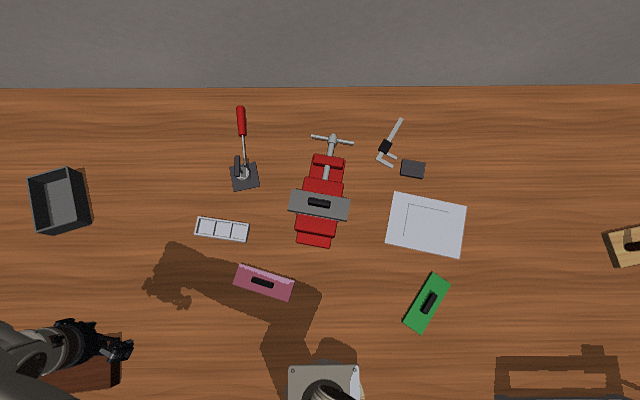

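View pics/side0.png

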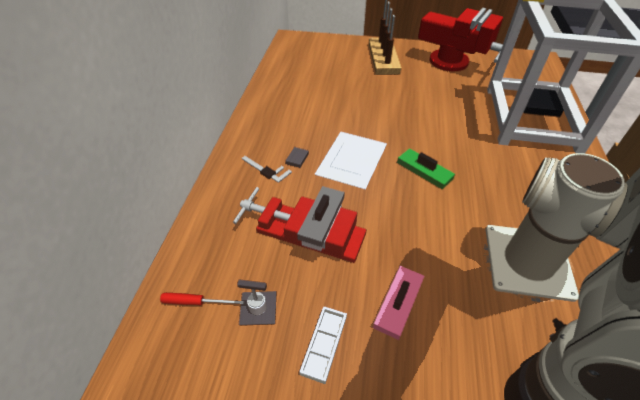

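The grey cover, clipped on the vice block at top (319,204) and side (321,218), is the one meant: it is grey and in the red vice. The pink one at top (263,282) and the green one at (427,302) are look-alikes. The stand with the puller is at top (244,175), the tray at (222,229) and the sheet at (427,225). Next I'll enlarge and measure.

```bash
cat > h.py <<'E'
from workcell import bot
import cv2,numpy as np
def cam(n):
    c=bot.camera(n);c["K"]=np.array([[c["fx"],0,c["cx"]],[0,c["fy"],c["cy"]],[0,0,1]]);c["n"]=n;return c
def onplane(c,px,z):
    p=cv2.undistortPoints(np.array(px,float).reshape(-1,1,2),c["K"],c["D"]).reshape(-1,2)
    d=np.c_[p,np.ones(len(p))]@c["R"]; o=-c["R"].T@c["t"]
    return o+d*((z-o[2])/d[:,2])[:,None]
def proj(c,X):
    return cv2.projectPoints(np.array(X,float).reshape(-1,3),cv2.Rodrigues(c["R"])[0],c["t"],c["K"],c["D"])[0].reshape(-1,2)
def crop(c,x0,y0,x1,y1,s,fn):
    cv2.imwrite("pics/"+fn,cv2.resize(c["img"][y0:y1,x0:x1],None,fx=s,fy=s,interpolation=cv2.INTER_CUBIC))
def cloud(c):
    v,u=np.mgrid[:400,:640]
    p=cv2.undistortPoints(np.c_[u.ravel(),v.ravel()].astype(float).reshape(-1,1,2),c["K"],c["D"]).reshape(-1,2)
    z=c["depth"].reshape(-1,1); P=(np.c_[p,np.ones(len(p))]*z-c["t"])@c["R"]
    return P.reshape(400,640,3)
def big(m,k=1):
    cs=sorted(cv2.findContours(m.astype(np.uint8),cv2.RETR_EXTERNAL,cv2.CHAIN_APPROX_NONE)[0],key=cv2.contourArea)[::-1]
    return cs[:k]
def rect(P):
    r=cv2.minAreaRect((np.array(P)[:,:2]*1000).astype(np.float32));b=cv2.boxPoints(r);e1=b[1]-b[0];e2=b[2]-b[1]
    if np.linalg.norm(e2)>np.linalg.norm(e1):e1,e2=e2,e1
    return np.round(r[0],1),np.round([np.linalg.norm(e1),np.linalg.norm(e2)],1),round(np.degrees(np.arctan2(e1[1],e1[0])),1)
E
python3 - <<'E'
from h import *
t=cam("top");s=cam("side")
print(-t["R"].T@t["t"],-s["R"].T@s["t"])
crop(t,180,90,470,270,2.7,"t1.png");crop(s,200,150,400,390,2.5,"s1.png")
for c in(t,s):
    h=cv2.cvtColor(c["img"],cv2.COLOR_BGR2HSV);P=cloud(c);z=P[...,2]
    H,S,V=h[...,0],h[...,1],h[...,2]
    roi=np.zeros((400,640),bool)
    roi[90:270,180:480]=1 if c is t else 0
    if c is s: roi[120:390,150:400]=1
    m=roi&(abs(z-.099)<.006)&(S<60)
    k=big(m)[0];print(c["n"],"covertop",rect(onplane(c,k[:,0],.099)))
    m=roi&(z>.115)&(V<80)&(z<.145)
    for k in big(m,3): print("handle",cv2.contourArea(k),k[:,0].mean(0),rect(onplane(c,k[:,0],.131)))
    m=roi&(abs(z)<.008)&(S<40)&(V>150)
    for k in big(m,2):print("sheet",k[:,0].mean(0),rect(onplane(c,k[:,0],0)))
    m=roi&(abs(z-.02)<.012)&(S<40)&(V>190)
    for k in big(m,2):print("tray",k[:,0].mean(0),rect(onplane(c,k[:,0],.02)))
    m=roi&(abs(z-.11)<.02)&(S<90)
    for k in big(m,4):print("z.11",cv2.contourArea(k),k[:,0].mean(0),rect(onplane(c,k[:,0],.112)))
E
```

```text
[0.30055314 0.00356594 1.12033971] [0.41866219 0.60476137 0.8160041 ]
top covertop (array([518.9,   8.1]), array([163.6,  61.1], dtype=float32), np.float32(79.0))
handle 128.0 [318.51923077 201.96153846] (array([517.6,   8. ]), array([59. , 18.5], dtype=float32), np.float32(78.9))
handle 0.0 [236. 157.] (array([643.7, 229.5]), array([0., 0.], dtype=float32), np.float32(0.0))
handle 0.0 [236. 159.] (array([638.1, 229.3]), array([0., 0.], dtype=float32), np.float32(0.0))
sheet [425.87903226 224.375     ] (array([ 477.8, -306. ]), array([219.5, 159.8], dtype=float32), np.float32(77.1))
sheet [238.23529412 231.31372549] (array([460.6, 244.7]), array([42.4, 39.3], dtype=float32), np.float32(-9.4))
tray [245.62162162 230.83783784] (array([457.4, 219.3]), array([49.2,  8.6], dtype=float32), np.float32(1.9))
tray [229.15384615 230.76923077] (array([459.1, 265.2]), array([17.4,  2.9], dtype=float32), np.float32(2.4))
z.11 1256.0 [318.90506329 204.27848101] (array([515.9,   8.1]), array([161.7,  60.8], dtype=float32), np.float32(79.0))
z.11 81.0 [237.         165.97916667] (array([625.9, 230.3
[... 253 characters left out ...]
p.float32(78.6))
sheet [351.38461538 159.93406593] (array([ 477.2, -306. ]), array([221.4, 160.7], dtype=float32), np.float32(77.1))
sheet [316.76315789 364.82894737] (array([475. , 333.8]), array([43.7, 39.1], dtype=float32), np.float32(-9.3))
tray [323.56424581 343.2122905 ] (array([466.3, 290.4]), array([150.2,  54.1], dtype=float32), np.float32(81.0))
tray [218.5        300.39655172] (array([715.3, 239.3]), array([66. ,  2.5], dtype=float32), np.float32(10.0))
z.11 1318.0 [321.04861111 214.43055556] (array([516.7,  22.7]), array([167.1,  61.3], dtype=float32), np.float32(79.2))
z.11 157.0 [251.546875 284.625   ] (array([626.3, 237.4]), array([57.7, 19.3], dtype=float32), np.float32(1.9))
```

View pics/t1.png

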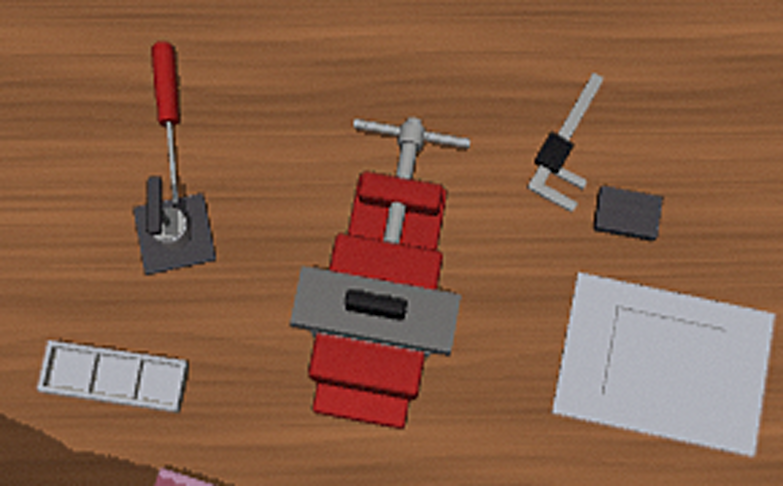

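View pics/s1.png

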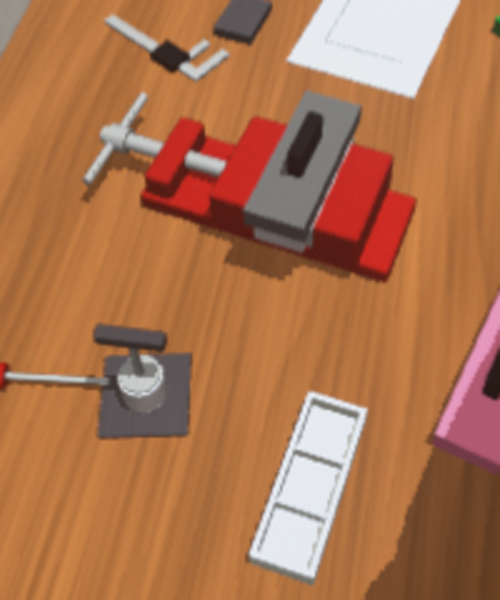

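The crop confirms the grey cover on the vice. I'll write a helper that works out tool-frame deltas.

```bash
cat > d.py <<'E'
import sys,numpy as np
from workcell import bot
from scipy.spatial.transform import Rotation as Ro
# usage: d.py x y z psi [maxmm] [maxdeg] ; mm/deg, psi=world angle of tool y
x,y,z,psi=map(float,sys.argv[1:5]);mm=float(sys.argv[5]) if len(sys.argv)>5 else 60;md=float(sys.argv[6]) if len(sys.argv)>6 else 10
o=bot.get_obs();p=o["eef_pos"]*1000;R=Ro.from_quat(o["tool_rot"]).as_matrix()
ps=np.degrees(np.arctan2(R[1,1],R[0,1]))
dp=np.array([x,y,z])-p;t=-(psi-ps);t=(t+180)%360-180
n=max(1,int(np.ceil(max(np.linalg.norm(dp)/mm,abs(t)/md))))
rows=[];Rc=R
for i in range(n):
    rows.append([round(float(v),1) for v in Rc.T@(dp/n)]+[round(t/n,1)])
    Rc=Rc@Ro.from_euler("z",t/n,degrees=True).as_matrix()
print("t",round(float(o["clock"]),2),"p",p.round(1),"psi",round(ps,1),"tiltz",R[:,2].round(3),"F",o["ft_force"].round(1),"w",round(o["grip_width"]*1000,1),"j6",o["joint_pos"][5].round(2))
print("tot",(R.T@dp).round(1),"turn",round(t,1),"n",n);print(rows)
E
python3 d.py 518.5 9 200 -11
```

```text
t 0.2 p [205.  455.6 230.8] psi 65.8 tiltz [-0.001 -0.001 -1.   ] F [-0.1  0.5 -0.6] w 85.5 j6 1.57
tot [-469.1 -278.6   31.1] turn 76.8 n 10
[[-46.9, -27.9, 3.1, np.float64(7.7)], [-50.2, -21.3, 3.1, np.float64(7.7)], [-52.6, -14.4, 3.1, np.float64(7.7)], [-54.1, -7.3, 3.1, np.float64(7.7)], [-54.6, 0.0, 3.1, np.float64(7.7)], [-54.1, 7.3, 3.1, np.float64(7.7)], [-52.6, 14.5, 3.1, np.float64(7.7)], [-50.2, 21.4, 3.1, np.float64(7.7)], [-46.9, 27.9, 3.1, np.float64(7.7)], [-42.8, 33.9, 3.1, np.float64(7.7)]]
```

```bash
python3 -m crank '[[[-47,-28,3,7.7,0],[-50,-21,3,7.7,0],[-53,-14,3,7.7,0],[-54,-7,3,7.7,0],[-55,0,3,7.7,0],[-54,7,3,7.7,0],[-53,14,3,7.7,0],[-50,21,3,7.7,0],[-47,28,3,7.7,0],[-43,34,3,7.7,0]]]'; python3 d.py 518.5 9 200 -11
```

```text
clock: 1.45
eef_pos: [0.5182, -0.0071, 0.1991]
tool_rot: [0.784, 0.621, 0.001, 0.0]
ft_force: [1.3, 0.4, -1.1]
grip_width: 0.0854
t 1.45 p [518.2  -7.1 199.1] psi -13.2 tiltz [ 0.002  0.001 -1.   ] F [ 1.3  0.4 -1.1] w 85.4 j6 1.79
tot [15.8 -3.4 -0.9] turn -2.2 n 1
[[15.8, -3.4, -0.9, np.float64(-2.2)]]
```

```bash
sed -i 's/round(t\/n,1)\]/round(float(t\/n),1)]/' d.py
python3 - <<'E'
from h import *
# puller handle/tube using two views
t=cam("top");s=cam("side")
for c in(t,s):
    P=cloud(c);h=cv2.cvtColor(c["img"],cv2.COLOR_BGR2HSV);z=P[...,2]
    near=(abs(P[...,0]-.61)<.07)&(abs(P[...,1]-.225)<.06)
    m=near&(z>.085)
    k=big(m)[0];q=P[m];print(c["n"],m.sum(),"handle mean top pts",q[q[:,2]>.1].mean(0)*1000,np.percentile(q[:,2],[5,50,95]))
    hi=near&(z>.106)&(z<.12);print(" rect hi",hi.sum(),rect(onplane(c,np.argwhere(hi)[:,::-1],.112)))
    m=near&(h[...,2]>140)&(h[...,1]<60)
    k=big(m)[0];print(" ring",rect(onplane(c,k[:,0],.04)),len(k),np.percentile(z[m],[5,50,95]))
    m=near&(z<.012)&(h[...,1]<70)&(h[...,2]<110)
    print(" foot",rect(onplane(c,np.argwhere(m)[:,::-1],.003)),np.percentile(z[m],[5,50,95]))
E
```

```text
top 109 handle mean top pts [625.86483769 230.39605684 111.24483716] [0.10650305 0.11158411 0.11458506]
 rect hi 103 (array([626.1, 230.2]), array([60.4, 10.9], dtype=float32), np.float32(2.1))
 ring (array([627.7, 216.6]), array([27.3,  5.8], dtype=float32), np.float32(1.8)) 21 [0.03961503 0.04337666 0.04530336]
 foot (array([627.5, 232. ]), array([79.7, 78.8], dtype=float32), np.float32(12.2)) [0.0026617  0.00609136 0.00955905]
side 246 handle mean top pts [626.64671356 234.96557126 110.73059878] [0.10121325 0.11174034 0.11435139]
 rect hi 203 (array([626.9, 234.9]), array([60.8, 17.2], dtype=float32), np.float32(1.9))
 ring (array([625.3, 234.7]), array([39. , 33.7], dtype=float32), np.float32(57.6)) 63 [0.03716282 0.04359867 0.04586389]
 foot (array([627.7, 232.6]), array([77.9, 77.4], dtype=float32), np.float32(12.1)) [0.00412658 0.0063904  0.00875076]
```

```bash
python3 -m crank '[[[15.8,-3.4,0,-2.2,0],[0,0,0,0,0]]]'; python3 d.py 518.5 9 105 -11 30
```

```text
clock: 1.8
eef_pos: [0.519, 0.0078, 0.1976]
tool_rot: [0.772, 0.636, -0.0, 0.0]
ft_force: [0.5, 0.2, -0.5]
grip_width: 0.0858
t 1.8 p [519.    7.8 197.6] psi -11.0 tiltz [-0. -0. -1.] F [ 0.5  0.2 -0.5] w 85.8 j6 1.78
tot [ 1.1 -0.8 92.6] turn -0.0 n 4
[[0.3, -0.2, 23.2, -0.0], [0.3, -0.2, 23.2, -0.0], [0.3, -0.2, 23.2, -0.0], [0.3, -0.2, 23.2, -0.0]]
```

```bash
python3 -m crank '[[[1,-1,23,0,0],[0,0,23,0,0],[0,0,23,0,0],[0,0,22,0,0],[0,0,0,0,0],[0,0,0,0,255],[0,0,0,0,255],[0,0,0,0,255],[0,0,0,0,255]]]'; python3 d.py 518.5 9 105 -11 30
```

```text
clock: 2.92
eef_pos: [0.5203, 0.019, 0.1111]
tool_rot: [0.765, 0.644, 0.005, 0.005]
ft_force: [1.8, -1.3, -2.2]
grip_width: 0.0147
t 2.92 p [520.3  19.  111.1] psi -9.9 tiltz [ 0.014 -0.001 -1.   ] F [ 1.8 -1.3 -2.2] w 14.7 j6 1.78
tot [-10.2  -0.2   6.1] turn 1.1 n 1
[[-10.2, -0.2, 6.1, 1.1]]
```

```bash
python3 - <<'E'
from h import *
t=cam("top");s=cam("side")
crop(s,230,130,430,280,4,"s2.png")
crop(t,250,130,400,260,4,"t2.png")
E
python3 d.py 518.5 9 105 -11 30
```

```text
t 3.02 p [520.2  19.1 111. ] psi -9.9 tiltz [ 0.013 -0.    -1.   ] F [ 5.1 -0.7  1.3] w 14.6 j6 1.78
tot [-10.2   0.    6. ] turn 1.1 n 1
[[-10.2, 0.0, 6.0, 1.1]]
```

View pics/s2.png

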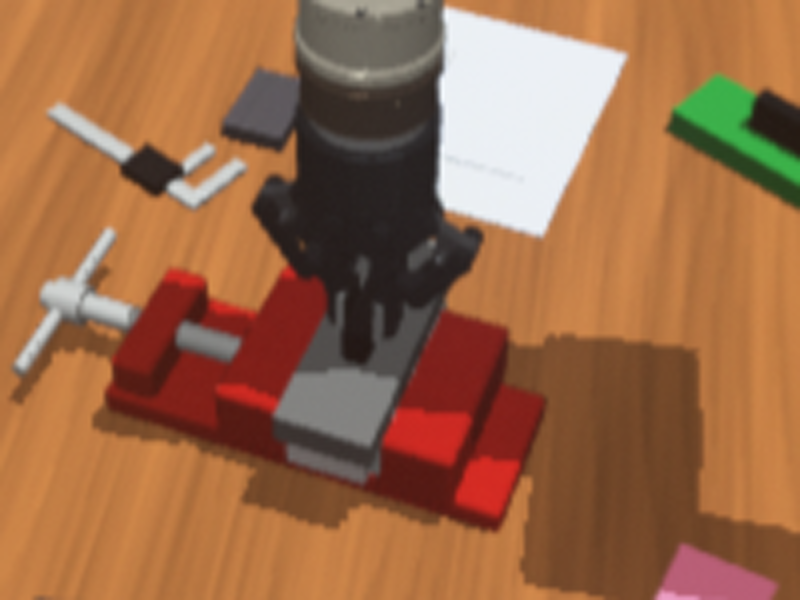

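```bash
python3 -m crank '[[[0,0,0,0,0],[0,0,0,0,0],[0,0,0,0,0]]]';python3 d.py 518.5 9 105 -11 30;  python3 -m crank '[[[-9,0,0,1,0],[0,0,0,0,0]]]';python3 d.py 518.5 9 105 -11 30
```

```text
clock: 3.4
eef_pos: [0.518, 0.019, 0.1104]
tool_rot: [0.765, 0.644, 0.003, 0.003]
ft_force: [0.7, 0.3, 0.1]
grip_width: 0.0683
t 3.4 p [518.   19.  110.4] psi -9.9 tiltz [ 0.009  0.    -1.   ] F [0.7 0.3 0.1] w 68.3 j6 1.78
tot [-9.8  2.2  5.4] turn 1.1 n 1
[[-9.8, 2.2, 5.4, 1.1]]
clock: 3.65
eef_pos: [0.5155, 0.0095, 0.1099]
tool_rot: [0.771, 0.636, 0.003, 0.002]
ft_force: [1.1, 0.3, -0.4]
grip_width: 0.0854
t 3.65 p [515.5   9.5 109.9] psi -10.9 tiltz [ 0.007  0.    -1.   ] F [ 1.1  0.3 -0.4] w 85.4 j6 1.78
tot [0.  3.  4.9] turn 0.1 n 1
[[0.0, 3.0, 4.9, 0.1]]
```

```bash
python3 -m crank '[[[0,3,4,0,0],[0,0,0,0,0]]]';python3 d.py 518.5 9 106 -11 30;  python3 -m crank '[[[0,0,0,0,255],[0,0,0,0,255],[0,0,0,0,255],[0,0,0,0,255]]]';python3 d.py 518.5 9 160 -11 10
```

```text
clock: 3.9
eef_pos: [0.5185, 0.0087, 0.1056]
tool_rot: [0.771, 0.636, 0.003, 0.002]
ft_force: [0.4, 0.6, -0.4]
grip_width: 0.0853
t 3.9 p [518.5   8.7 105.6] psi -11.0 tiltz [ 0.007  0.    -1.   ] F [ 0.4  0.6 -0.4] w 85.3 j6 1.78
tot [ 0.3 -0.1 -0.4] turn 0.0 n 1
[[0.3, -0.1, -0.4, 0.0]]
clock: 4.4
eef_pos: [0.5186, 0.0089, 0.1058]
tool_rot: [0.771, 0.636, 0.003, 0.002]
ft_force: [1.0, 0.0, -2.0]
grip_width: 0.0151
t 4.4 p [518.6   8.9 105.8] psi -10.9 tiltz [ 0.007  0.    -1.   ] F [ 1.  0. -2.] w 15.1 j6 1.78
tot [  0.1   0.2 -54.2] turn 0.1 n 6
[[0.0, 0.0, -9.0, 0.0], [0.0, 0.0, -9.0, 0.0], [0.0, 0.0, -9.0, 0.0], [0.0, 0.0, -9.0, 0.0], [0.0, 0.0, -9.0, 0.0], [0.0, 0.0, -9.0, 0.0]]
```

```bash
python3 -m crank '[[[0,0,-4,0,255],[0,0,-4,0,255],[0,0,-5,0,255],[0,0,-6,0,255],[0,0,-8,0,255]]]';python3 d.py 518.5 9 190 -11 20
```

```text
clock: 5.03
eef_pos: [0.5176, 0.0088, 0.1322]
tool_rot: [0.771, 0.636, 0.001, 0.001]
ft_force: [-0.2, -0.6, -2.0]
grip_width: 0.0147
t 5.03 p [517.6   8.8 132.2] psi -11.0 tiltz [ 0.003 -0.    -1.   ] F [-0.2 -0.6 -2. ] w 14.7 j6 1.78
tot [  0.4   1.1 -57.8] turn 0.0 n 3
[[0.1, 0.4, -19.3, 0.0], [0.1, 0.4, -19.3, 0.0], [0.1, 0.4, -19.3, 0.0]]
```

```bash
python3 -m crank '[[[0,0,-15,0,255],[0,0,-20,0,255],[0,0,-20,0,255],[0,0,0,0,255],[0,0,0,0,255],[0,0,0,0,255]]]';python3 d.py 477.5 -306 190 -13 50
python3 - <<'E'
from h import *
t=cam("top");s=cam("side")
a=np.hstack([s["img"][100:300,200:430],t["img"][90:290,220:450]])
cv2.imwrite("pics/3.png",cv2.resize(a,None,fx=1.7,fy=1.7))
E
```

```text
clock: 5.78
eef_pos: [0.5151, 0.0093, 0.192]
tool_rot: [0.771, 0.637, 0.001, 0.0]
ft_force: [-0.0, -0.1, -3.5]
grip_width: 0.015
t 5.78 p [515.1   9.3 192. ] psi -10.9 tiltz [ 0.003  0.001 -1.   ] F [-0.  -0.1 -3.5] w 15.0 j6 1.78
tot [-316.7   22.7    1.6] turn 2.1 n 7
[[-45.2, 3.2, 0.2, 0.3], [-45.2, 3.5, 0.2, 0.3], [-45.2, 3.7, 0.2, 0.3], [-45.2, 4.0, 0.2, 0.3], [-45.2, 4.2, 0.2, 0.3], [-45.1, 4.4, 0.2, 0.3], [-45.1, 4.7, 0.2, 0.3]]
```

View pics/3.png

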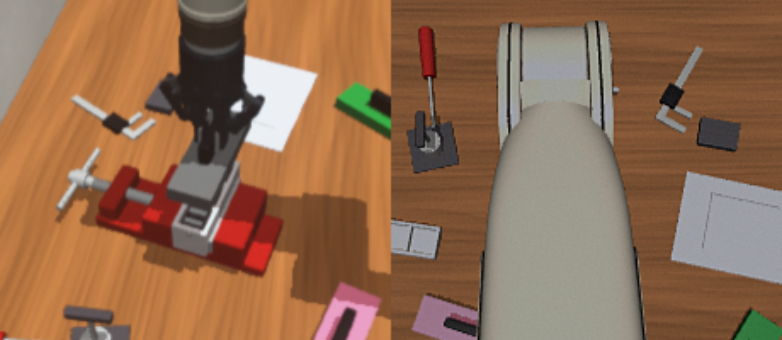

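The cover is held (side crop at 205,165) and the block is exposed below it. Carrying it to the sheet.

```bash
python3 -m crank '[[[-25,2,0,0.3,255],[-35,3,0,0.3,255],[-45,3,0,0.3,255],[-45,4,0,0.3,255],[-45,4,0,0.3,255],[-45,4,0,0.3,255],[-35,3,0,0.3,255],[-20,0,0,0,255],[0,0,0,0,255],[0,0,0,0,255]]]';python3 d.py 477.5 -306 60 -13 25
```

```text
clock: 7.12
eef_pos: [0.4736, -0.2913, 0.1841]
tool_rot: [0.782, 0.623, -0.001, -0.005]
ft_force: [0.7, 0.4, -3.7]
grip_width: 0.0147
t 7.12 p [ 473.6 -291.3  184.1] psi -12.9 tiltz [-0.008  0.006 -1.   ] F [ 0.7  0.4 -3.7] w 14.7 j6 1.24
tot [-14.    8.3 124. ] turn 0.1 n 6
[[-2.3, 1.4, 20.7, 0.0], [-2.3, 1.4, 20.7, 0.0], [-2.3, 1.4, 20.7, 0.0], [-2.3, 1.4, 20.7, 0.0], [-2.3, 1.4, 20.7, 0.0], [-2.3, 1.4, 20.7, 0.0]]
```

```bash
python3 -m crank '[[[-3,1,20,0,255],[-3,1,24,0,255],[-2,1,24,0,255],[-2,1,24,0,255],[-2,1,20,0,255],[0,0,0,0,255]]]';python3 d.py 477.5 -306 31 -13 10
```

```text
clock: 7.88
eef_pos: [0.4775, -0.2962, 0.0693]
tool_rot: [0.779, 0.627, -0.0, -0.006]
ft_force: [-0.2, 0.4, -3.0]
grip_width: 0.0148
t 7.88 p [ 477.5 -296.2   69.3] psi -12.3 tiltz [-0.007  0.008 -1.   ] F [-0.2  0.4 -3. ] w 14.8 j6 1.23
tot [-9.8  2.4 38.2] turn 0.7 n 4
[[-2.4, 0.6, 9.5, 0.2], [-2.4, 0.6, 9.5, 0.2], [-2.4, 0.6, 9.5, 0.2], [-2.4, 0.6, 9.5, 0.2]]
```

```bash
python3 -m crank '[[[-5,1,9,0.3,255],[-4,1,9,0.2,255],[-3,0,9,0.2,255],[0,0,6,0,255],[0,0,0,0,255]]]';python3 d.py 477.5 -306 29 -13 3
```

```text
clock: 8.5
eef_pos: [0.4785, -0.3089, 0.0364]
tool_rot: [0.782, 0.623, 0.0, -0.004]
ft_force: [-0.3, -0.1, -2.2]
grip_width: 0.0147
t 8.5 p [ 478.5 -308.9   36.4] psi -13.0 tiltz [-0.004  0.006 -1.   ] F [-0.3 -0.1 -2.2] w 14.7 j6 1.22
tot [ 2.6 -1.6  7.4] turn 0.0 n 3
[[0.9, -0.5, 2.5, 0.0], [0.9, -0.5, 2.5, 0.0], [0.9, -0.5, 2.5, 0.0]]
```

```bash
python3 -m crank '[[[0,0,3,0,255],[0,0,2.5,0,255],[0,0,2,0,255],[0,0,0,0,255]]]';python3 d.py 477.5 -306 29 -13 3
```

```text
clock: 9.0
eef_pos: [0.479, -0.3092, 0.0292]
tool_rot: [0.782, 0.623, 0.001, -0.003]
ft_force: [-0.5, -0.7, -1.6]
grip_width: 0.0148
t 9.0 p [ 479.  -309.2   29.2] psi -13.0 tiltz [-0.003  0.005 -1.   ] F [-0.5 -0.7 -1.6] w 14.8 j6 1.22
tot [ 2.7 -2.1  0.2] turn 0.0 n 2
[[1.4, -1.1, 0.1, 0.0], [1.4, -1.1, 0.1, 0.0]]
```

```bash
python3 -m crank '[[[0,0,1,0,255],[0,0,1,0,255],[0,0,0,0,255]]]'
```

```text
clock: 9.38
eef_pos: [0.4792, -0.3092, 0.0291]
tool_rot: [0.782, 0.623, 0.001, -0.002]
ft_force: [0.2, -0.5, -2.7]
grip_width: 0.0148
```

```bash
python3 -m crank '[[[0,0,3,0,255],[0,0,0,0,255]]]'
python3 - <<'E'
from h import *
s=cam("side");t=cam("top")
crop(s,280,100,420,220,5,"s4.png")
E
```

```text
clock: 9.62
eef_pos: [0.4796, -0.3096, 0.0293]
tool_rot: [0.782, 0.623, 0.001, -0.001]
ft_force: [0.1, -0.1, -2.7]
grip_width: 0.0151
```

View pics/s4.png

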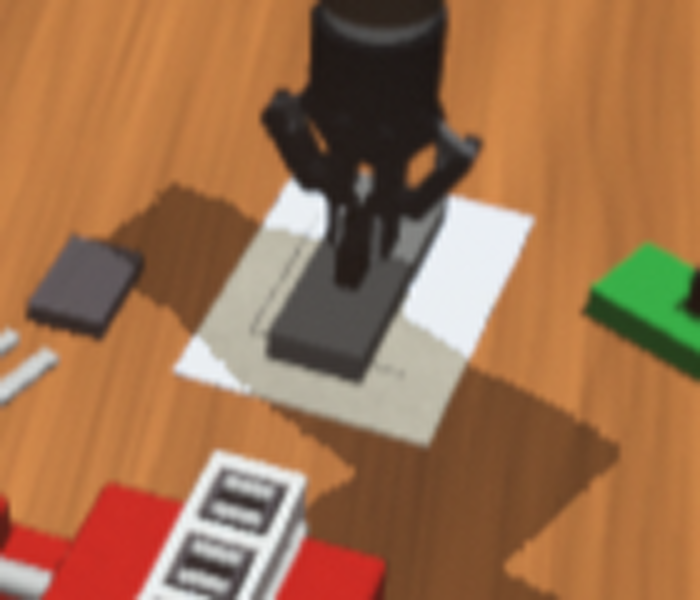

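The cover (crop 360,290) is on or just at the sheet, and centred. Releasing.

```bash
python3 -m crank '[[[0,0,0,0,0],[0,0,0,0,0],[0,0,0,0,0],[0,0,0,0,0],[0,0,-15,0,0],[0,0,-30,0,0],[0,0,-50,0,0],[0,0,-50,0,0],[0,0,0,0,0]]]'; python3 d.py 626.8 150 230 80 58
```

```text
clock: 10.85
eef_pos: [0.4803, -0.3105, 0.1813]
tool_rot: [0.782, 0.623, 0.002, -0.0]
ft_force: [1.1, -0.1, 0.0]
grip_width: 0.0856
t 10.85 p [ 480.3 -310.5  181.3] psi -13.0 tiltz [ 0.002  0.002 -1.   ] F [ 1.1 -0.1  0. ] w 85.6 j6 1.22
tot [481.7  39.6 -47.4] turn -93.0 n 10
[[48.2, 4.0, -4.7, -9.3], [46.9, 11.7, -4.7, -9.3], [44.4, 19.1, -4.7, -9.3], [40.7, 26.0, -4.7, -9.3], [36.0, 32.3, -4.7, -9.3], [30.3, 37.7, -4.7, -9.3], [23.8, 42.1, -4.7, -9.3], [16.7, 45.4, -4.7, -9.3], [9.2, 47.5, -4.7, -9.3], [1.4, 48.3, -4.7, -9.3]]
```

Run:
```python
from h import *
s=cam("side");t=cam("top")
crop(s,280,170,370,270,6,"s5.png");crop(t,280,160,370,250,6,"t5.png")
for c in (t,s):
    h=cv2.cvtColor(c["img"],cv2.COLOR_BGR2HSV);P=cloud(c)
    near=(np.linalg.norm(P[...,:2]-[.5185,.009],axis=2)<.1)&(abs(P[...,2]-.095)<.005)
    m=near&(h[...,1]<60)&(h[...,2]>60)
    print(c["n"],m.sum(),rect(onplane(c,np.argwhere(m)[:,::-1],.095)))
```

```text
top 676 (array([518.9,   7.6]), array([145.5,  51. ], dtype=float32), np.float32(78.9))
side 907 (array([519.1,  10.5]), array([151.1,  52. ], dtype=float32), np.float32(79.0))
```

View pics/s5.png

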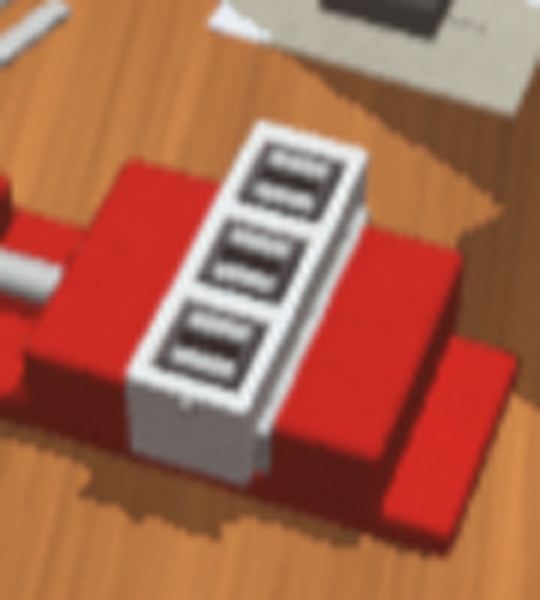

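View pics/t5.png

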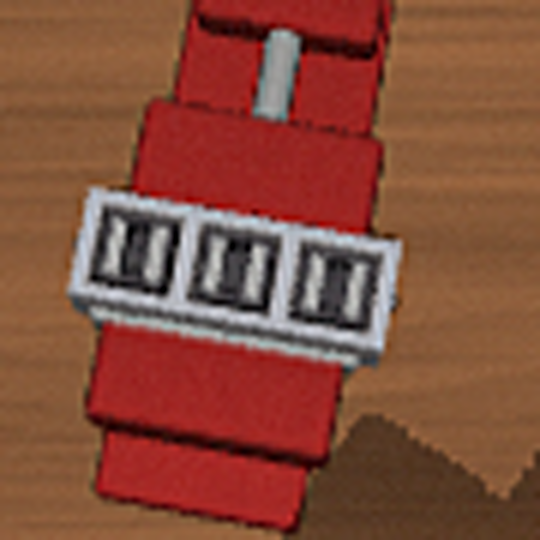

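All three plugs are present: the slots are at top-crop (137,247), (233,265) and (333,285). Measuring the tray from both views, then going to the puller.

```bash
python3 -m crank '[[[48,4,-4,-9.3,0],[47,12,-4,-9.3,0],[44,19,-4,-9.3,0],[41,26,-4,-9.3,0],[36,32,-4,-9.3,0],[30,38,-4,-9.3,0],[24,42,-4,-9.3,0],[17,45,-4,-9.3,0],[9,47,-4,-9.3,0],[1,30,-4,-9.3,0],[0,0,0,0,0]]]'; python3 d.py 626.8 231.2 180 92 30
python3 - <<'E'
from h import *
s=cam("side");t=cam("top")
for c in (t,s):
    h=cv2.cvtColor(c["img"],cv2.COLOR_BGR2HSV);P=cloud(c)
    near=(np.linalg.norm(P[...,:2]-[.466,.29],axis=2)<.1)&(P[...,2]>-.01)&(P[...,2]<.04)
    m=near&(h[...,1]<45)&(h[...,2]>110)
    k=big(m)[0];print(c["n"],rect(onplane(c,k[:,0],.02)),rect(onplane(c,k[:,0],.0)))
    q=P[near&(h[...,1]<45)&(P[...,2]>.012)];print(len(q),rect(q))
crop(t,180,200,270,260,8,"t6.png")
E
```

```text
clock: 12.32
eef_pos: [0.6023, 0.1498, 0.1999]
tool_rot: [0.062, 0.998, 0.003, -0.021]
ft_force: [0.4, 0.1, -0.2]
grip_width: 0.085
t 12.32 p [602.3 149.8 199.9] psi 82.9 tiltz [-0.041  0.008 -0.999] F [ 0.4  0.1 -0.2] w 85.0 j6 0.36
tot [-15.1  83.7  19.5] turn -9.1 n 3
[[-5.0, 27.9, 6.5, -3.0], [-6.5, 27.6, 6.5, -3.0], [-7.9, 27.2, 6.5, -3.0]]
top (array([475.6, 356.2]), array([56.2, 22.8], dtype=float32), np.float32(3.2)) (array([478.8, 362.6]), array([57.2, 23.2], dtype=float32), np.float32(3.2))
64 (array([475. , 358.5]), array([56.8, 22.8], dtype=float32), np.float32(8.6))
side (array([466.5, 292.5]), array([154.4,  55.7], dtype=float32), np.float32(81.0)) (array([467.7, 284.7]), array([158.3,  57.1], dtype=float32), np.float32(81.0))
711 (array([466.2, 290.6]), array([151.4,  54.8], dtype=float32), np.float32(80.7))
```

View pics/t6.png

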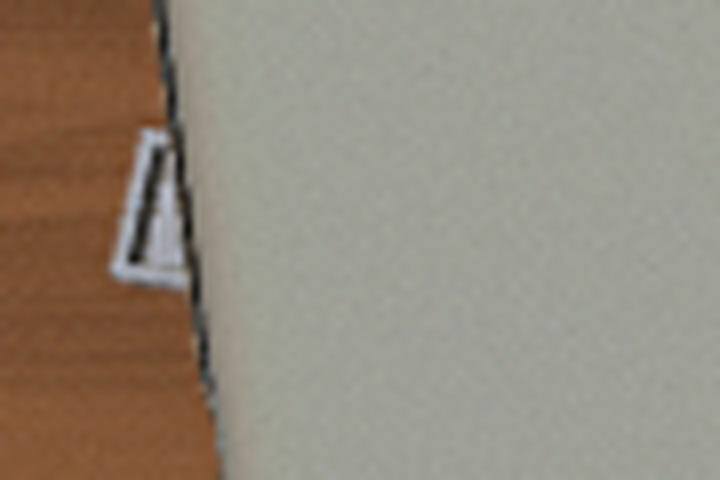

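```bash
python3 -m crank '[[[-5,28,6,-3,0],[-6,27,6,-3,0],[-5,20,6,-3,0],[0,0,0,0,0],[0,0,0,0,0]]]'; python3 d.py 626.8 231.2 150 92 30
```

```text
clock: 13.05
eef_pos: [0.6222, 0.2148, 0.1787]
tool_rot: [-0.011, 1.0, 0.002, -0.024]
ft_force: [-0.6, 0.1, 0.8]
grip_width: 0.0856
t 13.05 p [622.2 214.8 178.7] psi 91.2 tiltz [-0.048  0.004 -0.999] F [-0.6  0.1  0.8] w 85.6 j6 0.3
tot [-6.3 16.2 28.5] turn -0.8 n 2
[[-3.1, 8.1, 14.2, -0.4], [-3.2, 8.1, 14.2, -0.4]]
```

```bash
python3 -m crank '[[[0,0,0,0,0],[0,0,0,0,0],[0,0,0,0,0],[0,0,0,0,0],[0,0,0,0,0],[0,0,0,0,0]]]'; python3 d.py 626.8 231.2 150 92 30;python3 -m crank '[[[0,0,-50,0,0],[0,0,0,0,0]]]'; python3 d.py 626.8 231.2 150 92 30
```

```text
clock: 13.8
eef_pos: [0.6225, 0.2124, 0.1803]
tool_rot: [-0.009, 1.0, 0.002, -0.023]
ft_force: [-1.0, 0.1, -0.0]
grip_width: 0.0855
t 13.8 p [622.5 212.4 180.3] psi 91.0 tiltz [-0.046  0.004 -0.999] F [-1.   0.1 -0. ] w 85.5 j6 0.3
tot [-6.  18.6 30.1] turn -1.0 n 2
[[-3.0, 9.3, 15.1, -0.5], [-3.1, 9.3, 15.1, -0.5]]
clock: 14.05
eef_pos: [0.6238, 0.212, 0.2302]
tool_rot: [-0.009, 1.0, 0.002, -0.025]
ft_force: [1.0, 0.8, -0.1]
grip_width: 0.0852
t 14.05 p [623.8 212.  230.2] psi 91.0 tiltz [-0.049  0.003 -0.999] F [ 1.   0.8 -0.1] w 85.2 j6 0.3
tot [-7.3 18.8 80. ] turn -1.0 n 3
[[-2.4, 6.3, 26.7, -0.3], [-2.5, 6.3, 26.7, -0.3], [-2.5, 6.2, 26.7, -0.3]]
```

```bash
python3 -m crank '[[[55,0,0,0,0],[55,0,0,0,0],[0,0,0,0,0]]]'; python3 d.py 626.8 231.2 150 92 30;python3 -m crank '[[[-30,0,0,0,0],[-30,0,0,0,0],[0,0,0,0,0]]]'; python3 d.py 626.8 231.2 150 92 30
```

```text
clock: 14.42
eef_pos: [0.5092, 0.2091, 0.2273]
tool_rot: [-0.009, 0.999, -0.001, -0.031]
ft_force: [0.7, 0.6, -0.5]
grip_width: 0.0856
t 14.43 p [509.2 209.1 227.3] psi 91.0 tiltz [-0.062 -0.002 -0.998] F [ 0.7  0.6 -0.5] w 85.6 j6 0.36
tot [-122.5   20.1   69.8] turn -1.0 n 5
[[-24.5, 4.0, 14.0, -0.2], [-24.5, 3.9, 14.0, -0.2], [-24.5, 3.8, 14.0, -0.2], [-24.5, 3.8, 14.0, -0.2], [-24.6, 3.7, 14.0, -0.2]]
clock: 14.8
eef_pos: [0.5715, 0.2109, 0.2236]
tool_rot: [-0.009, 1.0, -0.0, -0.03]
ft_force: [0.1, 0.8, -0.5]
grip_width: 0.0855
t 14.8 p [571.5 210.9 223.6] psi 91.1 tiltz [-0.059 -0.001 -0.998] F [ 0.1  0.8 -0.5] w 85.5 j6 0.33
tot [-60.   19.3  70.2] turn -0.9 n 4
[[-15.0, 4.8, 17.6, -0.2], [-15.0, 4.8, 17.6, -0.2], [-15.0, 4.7, 17.6, -0.2], [-15.1, 4.6, 17.6, -0.2]]
```

```bash
python3 -m crank '[[[-60,0,0,0,0],[0,0,0,0,0]]]'; python3 d.py 626.8 231.2 150 92 30;python3 -m crank '[[[20,0,0,0,0],[20,0,0,0,0],[20,0,0,0,0],[20,0,0,0,0],[0,0,0,0,0]]]'; python3 d.py 626.8 231.2 150 92 30;python3 -m crank '[[[0,0,30,0,0],[0,0,30,0,0],[0,0,0,0,0]]]'; python3 d.py 626.8 231.2 150 92 30
```

```text
clock: 15.05
eef_pos: [0.6289, 0.2111, 0.2123]
tool_rot: [-0.009, 0.999, -0.002, -0.037]
ft_force: [-0.7, 0.1, -0.7]
grip_width: 0.0853
t 15.05 p [628.9 211.1 212.3] psi 91.1 tiltz [-0.074 -0.006 -0.997] F [-0.7  0.1 -0.7] w 85.3 j6 0.3
tot [-2.8 20.4 62.2] turn -0.9 n 3
[[-0.9, 6.8, 20.7, -0.3], [-1.0, 6.8, 20.7, -0.3], [-1.0, 6.8, 20.7, -0.3]]
clock: 15.68
eef_pos: [0.5452, 0.21, 0.2186]
tool_rot: [-0.009, 0.999, -0.002, -0.037]
ft_force: [-0.2, 0.7, 0.4]
grip_width: 0.0854
t 15.68 p [545.2 210.  218.6] psi 91.1 tiltz [-0.074 -0.004 -0.997] F [-0.2  0.7  0.4] w 85.4 j6 0.34
tot [-86.8  19.9  62.3] turn -0.9 n 4
[[-21.7, 5.0, 15.6, -0.2], [-21.7, 4.9, 15.6, -0.2], [-21.7, 4.8, 15.6, -0.2], [-21.8, 4.7, 15.6, -0.2]]
clock: 16.05
eef_pos: [0.5427, 0.2104, 0.1603]
tool_rot: [-0.01, 0.999, -0.001, -0.033]
ft_force: [0.2, -1.3, 0.1]
grip_width: 0.0853
t 16.05 p [542.7 210.4 160.3] psi 91.1 tiltz [-0.067 -0.002 -0.998] F [ 0.2 -1.3  0.1] w 85.3 j6 0.34
tot [-85.   19.2   4.6] turn -0.9 n 3
[[-28.3, 6.4, 1.5, -0.3], [-28.4, 6.2, 1.5, -0.3], [-28.4, 6.1, 1.5, -0.3]]
```

```bash
python3 -m crank '[[[0,0,-60,0,0],[0,0,-60,0,0],[0,0,0,0,0]]]'; python3 d.py 626.8 231.2 150 92 30;python3 -m crank '[[[0,0,60,0,0],[0,0,60,0,0],[0,0,0,0,0]]]'; python3 d.py 626.8 231.2 150 92 30;python3 -m crank '[[[0,0,-20,0,0],[0,0,-20,0,0],[0,0,-20,0,0],[0,0,0,0,0]]]'; python3 d.py 626.8 231.2 150 92 30
```

```text
clock: 16.42
eef_pos: [0.551, 0.2104, 0.2857]
tool_rot: [-0.009, 0.999, -0.001, -0.033]
ft_force: [0.4, 1.1, 0.3]
grip_width: 0.0853
t 16.43 p [551.  210.4 285.7] psi 91.1 tiltz [-0.066 -0.002 -0.998] F [0.4 1.1 0.3] w 85.3 j6 0.33
tot [-84.9  19.5 130.3] turn -0.9 n 6
[[-14.2, 3.2, 21.7, -0.2], [-14.2, 3.2, 21.7, -0.2], [-14.2, 3.2, 21.7, -0.2], [-14.2, 3.1, 21.7, -0.2], [-14.2, 3.1, 21.7, -0.2], [-14.2, 3.1, 21.7, -0.2]]
clock: 16.8
eef_pos: [0.5463, 0.211, 0.1684]
tool_rot: [-0.009, 1.0, 0.001, -0.028]
ft_force: [0.6, -0.0, 0.1]
grip_width: 0.0855
t 16.8 p [546.3 211.  168.4] psi 91.1 tiltz [-0.057  0.001 -0.998] F [ 0.6 -0.   0.1] w 85.5 j6 0.34
tot [-81.7  18.7  13.8] turn -0.9 n 3
[[-27.2, 6.2, 4.6, -0.3], [-27.3, 6.1, 4.6, -0.3], [-27.3, 5.9, 4.6, -0.3]]
clock: 17.3
eef_pos: [0.5556, 0.2127, 0.2429]
tool_rot: [-0.009, 1.0, 0.004, -0.02]
ft_force: [0.1, -0.4, 0.1]
grip_width: 0.0855
t 17.3 p [555.6 212.7 242.9] psi 91.0 tiltz [-0.041  0.007 -0.999] F [ 0.1 -0.4  0.1] w 85.5 j6 0.34
tot [-75.2  16.5  90. ] turn -1.0 n 4
[[-18.8, 4.1, 22.5, -0.2], [-18.8, 4.0, 22.5, -0.2], [-18.8, 4.0, 22.5, -0.2], [-18.9, 3.9, 22.5, -0.2]]
```

```bash
python3 -m crank '[[[0,0,-20,0,0],[0,0,-20,0,0],[0,0,-20,0,0],[0,0,0,0,0]]]'; python3 d.py 626.8 231.2 150 92 30;python3 -m crank '[[[0,0,60,0,0],[0,0,60,0,0],[0,0,0,0,0]]]'; python3 d.py 626.8 231.2 150 92 30;python3 -m crank '[[[0,0,-20,0,0],[0,0,-20,0,0],[0,0,0,0,0]]]'; python3 d.py 626.8 231.2 150 92 30
```

```text
clock: 17.8
eef_pos: [0.5601, 0.2127, 0.3098]
tool_rot: [-0.009, 1.0, 0.005, -0.016]
ft_force: [-0.5, 0.4, 0.4]
grip_width: 0.0855
t 17.8 p [560.1 212.7 309.8] psi 91.0 tiltz [-0.033  0.01  -0.999] F [-0.5  0.4  0.4] w 85.5 j6 0.33
tot [-72.2  15.5 157.7] turn -1.0 n 6
[[-12.0, 2.6, 26.3, -0.2], [-12.0, 2.6, 26.3, -0.2], [-12.0, 2.5, 26.3, -0.2], [-12.1, 2.5, 26.3, -0.2], [-12.1, 2.5, 26.3, -0.2], [-12.1, 2.4, 26.3, -0.2]]
clock: 18.18
eef_pos: [0.5563, 0.214, 0.1871]
tool_rot: [-0.009, 1.0, 0.006, -0.015]
ft_force: [0.6, 0.4, 0.6]
grip_width: 0.0856
t 18.18 p [556.3 214.  187.1] psi 91.0 tiltz [-0.031  0.011 -0.999] F [0.6 0.4 0.6] w 85.6 j6 0.34
tot [-71.9  15.5  35.1] turn -1.0 n 3
[[-24.0, 5.2, 11.7, -0.3], [-24.0, 5.0, 11.7, -0.3], [-24.0, 4.9, 11.7, -0.3]]
clock: 18.55
eef_pos: [0.5605, 0.2146, 0.2347]
tool_rot: [-0.009, 1.0, 0.007, -0.011]
ft_force: [0.6, -0.6, 0.3]
grip_width: 0.0853
t 18.55 p [560.5 214.6 234.7] psi 91.0 tiltz [-0.023  0.014 -1.   ] F [ 0.6 -0.6  0.3] w 85.3 j6 0.34
tot [-68.5  14.2  83.3] turn -1.0 n 4
[[-17.1, 3.6, 20.8, -0.2], [-17.1, 3.5, 20.8, -0.2], [-17.1, 3.4, 20.8, -0.2], [-17.2, 3.3, 20.8, -0.2]]
```

```bash
python3 -m crank '[[[-20,5,-10,0,0],[-20,5,-20,0,0],[-20,5,-20,0,0],[-5,0,-15,-1,0],[0,0,0,0,0]]]'; python3 d.py 626.8 231.2 150 92 30;python3 -m crank '[[[0,0,60,0,0],[0,0,60,0,0],[0,0,0,0,0]]]'; python3 d.py 626.8 231.2 150 92 30
```

```text
clock: 19.18
eef_pos: [0.6305, 0.2309, 0.3058]
tool_rot: [-0.018, 1.0, 0.009, -0.007]
ft_force: [-0.1, -0.6, 0.1]
grip_width: 0.0855
t 19.18 p [630.5 230.9 305.8] psi 92.1 tiltz [-0.014  0.017 -1.   ] F [-0.1 -0.6  0.1] w 85.5 j6 0.31
tot [  1.6  -2.3 155.8] turn 0.1 n 6
[[0.3, -0.4, 26.0, 0.0], [0.3, -0.4, 26.0, 0.0], [0.3, -0.4, 26.0, 0.0], [0.3, -0.4, 26.0, 0.0], [0.3, -0.4, 26.0, 0.0], [0.3, -0.4, 26.0, 0.0]]
clock: 19.55
eef_pos: [0.6284, 0.233, 0.1835]
tool_rot: [-0.018, 1.0, 0.009, -0.006]
ft_force: [0.0, 0.3, 0.6]
grip_width: 0.0855
t 19.55 p [628.4 233.  183.5] psi 92.0 tiltz [-0.012  0.018 -1.   ] F [0.  0.3 0.6] w 85.5 j6 0.31
tot [ 1.3 -2.4 33.5] turn 0.0 n 2
[[0.7, -1.2, 16.8, 0.0], [0.7, -1.2, 16.8, 0.0]]
```

```bash
python3 -m crank '[[[0,-2,25,0,0],[0,0,25,0,0],[0,0,20,0,0],[0,0,10,0,0],[0,0,0,0,0]]]'; python3 d.py 626.8 231.2 87 92 30
```

```text
clock: 20.18
eef_pos: [0.6368, 0.2359, 0.1181]
tool_rot: [-0.017, 1.0, 0.013, 0.006]
ft_force: [-0.8, -0.1, 0.5]
grip_width: 0.0853
t 20.18 p [636.8 235.9 118.1] psi 92.0 tiltz [ 0.011  0.026 -1.   ] F [-0.8 -0.1  0.5] w 85.3 j6 0.31
tot [10.5 -5.2 30.8] turn 0.0 n 2
[[5.3, -2.6, 15.4, 0.0], [5.3, -2.6, 15.4, 0.0]]
```

```bash
python3 -m crank '[[[11,-5,0,0,0],[0,0,0,0,0]]]'; python3 d.py 626.8 231.2 87 92 30; python3 -m crank '[[[0,0,30,0,0],[0,0,0,0,0]]]'; python3 d.py 626.8 231.2 87 92 30
```

```text
clock: 20.42
eef_pos: [0.6284, 0.2315, 0.1222]
tool_rot: [-0.017, 1.0, 0.014, 0.009]
ft_force: [-0.8, 0.4, -0.6]
grip_width: 0.0852
t 20.43 p [628.4 231.5 122.2] psi 92.0 tiltz [ 0.018  0.029 -0.999] F [-0.8  0.4 -0.6] w 85.2 j6 0.31
tot [ 2.3 -1.2 35.2] turn 0.0 n 2
[[1.1, -0.6, 17.6, 0.0], [1.1, -0.6, 17.6, 0.0]]
clock: 20.68
eef_pos: [0.6316, 0.2333, 0.0956]
tool_rot: [-0.017, 1.0, 0.015, 0.012]
ft_force: [-0.1, 0.3, 0.3]
grip_width: 0.0853
t 20.68 p [631.6 233.3  95.6] psi 92.0 tiltz [ 0.024  0.031 -0.999] F [-0.1  0.3  0.3] w 85.3 j6 0.31
tot [ 5.1 -2.2  8.4] turn 0.0 n 1
[[5.1, -2.2, 8.4, 0.0]]
```

```bash
python3 -m crank '[[[0,0,-60,0,0],[0,0,-60,0,0],[0,0,0,0,0]]]'; python3 d.py 626.8 231.2 87 92 30; python3 -m crank '[[[0,-60,0,0,0],[0,0,0,0,0]]]'; python3 d.py 626.8 231.2 87 92 30;  python3 -m crank '[[[60,0,0,0,0],[0,0,0,0,0]]]'; python3 d.py 626.8 231.2 87 92 30
```

```text
clock: 21.05
eef_pos: [0.6305, 0.2303, 0.2235]
tool_rot: [-0.018, 1.0, 0.016, 0.015]
ft_force: [0.2, -0.3, 1.0]
grip_width: 0.0852
t 21.05 p [630.5 230.3 223.5] psi 92.0 tiltz [ 0.029  0.033 -0.999] F [ 0.2 -0.3  1. ] w 85.2 j6 0.31
tot [  7.8  -3.3 136.3] turn 0.0 n 5
[[1.6, -0.7, 27.3, 0.0], [1.6, -0.7, 27.3, 0.0], [1.6, -0.7, 27.3, 0.0], [1.6, -0.7, 27.3, 0.0], [1.6, -0.7, 27.3, 0.0]]
clock: 21.3
eef_pos: [0.6344, 0.1703, 0.2252]
tool_rot: [-0.019, 1.0, 0.017, 0.018]
ft_force: [-0.1, 0.2, -0.1]
grip_width: 0.0854
t 21.3 p [634.4 170.3 225.2] psi 92.2 tiltz [ 0.035  0.034 -0.999] F [-0.1  0.2 -0.1] w 85.4 j6 0.21
tot [ 10.4  56.6 139.8] turn 0.2 n 6
[[1.7, 9.4, 23.3, 0.0], [1.7, 9.4, 23.3, 0.0], [1.7, 9.4, 23.3, 0.0], [1.7, 9.4, 23.3, 0.0], [1.8, 9.4, 23.3, 0.0], [1.8, 9.4, 23.3, 0.0]]
clock: 21.55
eef_pos: [0.57, 0.1672, 0.217]
tool_rot: [-0.018, 1.0, 0.016, 0.012]
ft_force: [0.9, -0.8, 0.7]
grip_width: 0.086
t 21.55 p [570.  167.2 217. ] psi 92.1 tiltz [ 0.023  0.032 -0.999] F [ 0.9 -0.8  0.7] w 86.0 j6 0.24
tot [-55.8  57.8 133.2] turn 0.1 n 6
[[-9.3, 9.6, 22.2, 0.0], [-9.3, 9.6, 22.2, 0.0], [-9.3, 9.6, 22.2, 0.0], [-9.3, 9.6, 22.2, 0.0], [-9.3, 9.6, 22.2, 0.0], [-9.3, 9.6, 22.2, 0.0]]
```

```bash
python3 -m crank '[[[-62,0,0,0,0],[0,0,0,0,0],[62,0,0,0,0],[0,0,0,0,0],[-62,0,0,0,0],[0,0,0,0,0]]]'; python3 d.py 626.8 231.2 87 92 60; python3 -m crank '[[[0,57,0,0,0],[0,0,0,0,0]]]'; python3 d.py 626.8 231.2 87 92 60
```

```text
clock: 22.3
eef_pos: [0.6254, 0.172, 0.2055]
tool_rot: [-0.02, 1.0, 0.013, -0.001]
ft_force: [-0.7, -0.4, -0.1]
grip_width: 0.0856
t 22.3 p [625.4 172.  205.5] psi 92.3 tiltz [-0.003  0.027 -1.   ] F [-0.7 -0.4 -0.1] w 85.6 j6 0.22
tot [ -4.   55.9 120.1] turn 0.3 n 3
[[-1.3, 18.6, 40.0, 0.1], [-1.3, 18.6, 40.0, 0.1], [-1.3, 18.6, 40.0, 0.1]]
clock: 22.55
eef_pos: [0.6252, 0.2311, 0.2096]
tool_rot: [-0.019, 1.0, 0.015, 0.001]
ft_force: [-0.5, -0.9, 0.6]
grip_width: 0.0858
t 22.55 p [625.2 231.1 209.6] psi 92.2 tiltz [ 0.002  0.029 -1.   ] F [-0.5 -0.9  0.6] w 85.8 j6 0.3
tot [ -1.3  -3.5 122.5] turn 0.2 n 3
[[-0.4, -1.2, 40.8, 0.1], [-0.4, -1.2, 40.8, 0.1], [-0.4, -1.2, 40.8, 0.1]]
```

```bash
python3 -m crank '[[[0,-2,60,0,0],[0,-2,60,0,0],[0,0,0,0,0]]]'; python3 d.py 626.8 231.2 87 92 60
```

```text
clock: 22.92
eef_pos: [0.6294, 0.2327, 0.095]
tool_rot: [-0.02, 1.0, 0.017, 0.008]
ft_force: [-0.0, -0.1, 0.4]
grip_width: 0.0851
t 22.93 p [629.4 232.7  95. ] psi 92.4 tiltz [ 0.015  0.033 -0.999] F [-0.  -0.1  0.4] w 85.1 j6 0.3
tot [ 2.8 -1.7  7.9] turn 0.4 n 1
[[2.8, -1.7, 7.9, 0.4]]
```

```bash
python3 -m crank '[[[2.5,-1.5,7,0,0],[0,0,0,0,0]]]'; python3 d.py 626.8 231.2 87 92 60;  python3 -m crank '[[[0,0,0,0,255],[0,0,0,0,255],[0,0,0,0,255],[0,0,0,0,255],[0,0,0,0,255]]]'; python3 d.py 626.8 231.2 200 92 60
```

```text
clock: 23.18
eef_pos: [0.6303, 0.2321, 0.0942]
tool_rot: [-0.02, 1.0, 0.018, 0.012]
ft_force: [-0.2, -1.5, 0.6]
grip_width: 0.0859
t 23.18 p [630.3 232.1  94.2] psi 92.3 tiltz [ 0.024  0.037 -0.999] F [-0.2 -1.5  0.6] w 85.9 j6 0.3
tot [ 3.7 -1.   7.1] turn 0.3 n 1
[[3.7, -1.0, 7.1, 0.3]]
clock: 23.8
eef_pos: [0.6338, 0.2326, 0.1003]
tool_rot: [-0.02, 0.999, 0.019, 0.017]
ft_force: [1.5, 0.1, -0.4]
grip_width: 0.0121
t 23.8 p [633.8 232.6 100.3] psi 92.3 tiltz [ 0.034  0.039 -0.999] F [ 1.5  0.1 -0.4] w 12.1 j6 0.3
tot [  3.5   2.6 -99.8] turn 0.3 n 2
[[1.8, 1.3, -49.9, 0.2], [1.8, 1.3, -49.9, 0.2]]
```

Run:
```python
from h import *
o=bot.get_obs();print(o["joint_pos"].round(3),o["joint_vel"].round(4),o["tau"].round(2),o["ft_torque"].round(2))
s=cam("side");crop(s,180,220,330,350,5,"s7.png")
```

```text
[0.34  0.627 0.254 1.153 0.025 0.301] [ 0.0016  0.0018  0.      0.0007 -0.0027  0.0001] [  0.23 -53.68  24.39  -0.33   0.22   0.  ] [-0.09 -0.03  0.02]
```

View pics/s7.png

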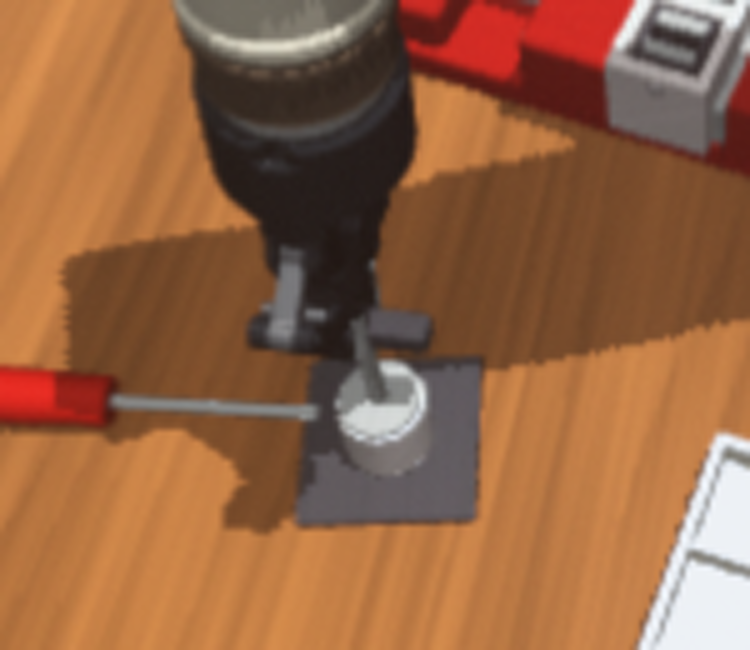

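```bash
python3 -m crank '[[[0,0,2,0,0],[0,0,2,0,0],[0,0,2,0,0],[0,0,-60,0,0],[0,0,-60,0,0],[62,0,0,0,0],[0,0,0,0,0],[-62,0,0,0,0],[0,0,0,0,0]]]'; python3 d.py 626.8 231.2 87 92 60
```

```text
clock: 24.98
eef_pos: [0.6228, 0.2269, 0.2049]
tool_rot: [-0.021, 1.0, 0.016, 0.006]
ft_force: [0.1, 0.4, 0.1]
grip_width: 0.0857
t 24.98 p [622.8 226.9 204.9] psi 92.4 tiltz [ 0.01   0.032 -0.999] F [0.1 0.4 0.1] w 85.7 j6 0.3
tot [ -2.8   0.4 118. ] turn 0.4 n 2
[[-1.4, 0.2, 59.0, 0.2], [-1.4, 0.2, 59.0, 0.2]]
```

```bash
python3 -m crank '[[[62,0,0,0,0],[0,0,0,0,0],[-62,0,0,0,0],[0,0,0,0,0],[62,0,2,0,0],[0,0,0,0,0],[-62,0,0,0,0],[0,0,0,0,0]]]'; python3 d.py 626.8 231.2 87 92 60
```

```text
clock: 25.98
eef_pos: [0.6095, 0.2238, 0.1844]
tool_rot: [-0.021, 1.0, 0.011, -0.012]
ft_force: [-1.2, -0.8, -0.2]
grip_width: 0.0851
t 25.98 p [609.5 223.8 184.4] psi 92.4 tiltz [-0.025  0.021 -0.999] F [-1.2 -0.8 -0.2] w 85.1 j6 0.3
tot [-19.9   4.5  97.1] turn 0.4 n 2
[[-10.0, 2.3, 48.6, 0.2], [-9.9, 2.3, 48.6, 0.2]]
```

```bash
python3 -m crank '[[[-8,1,50,0,0],[-8,1,50,0,0],[0,0,3,0,0]]]'; python3 d.py 626.8 231.2 87 92 60
```

```text
clock: 26.35
eef_pos: [0.6277, 0.2309, 0.0868]
tool_rot: [-0.022, 1.0, 0.013, -0.005]
ft_force: [-0.4, -0.3, -0.2]
grip_width: 0.0856
t 26.35 p [627.7 230.9  86.8] psi 92.5 tiltz [-0.011  0.026 -1.   ] F [-0.4 -0.3 -0.2] w 85.6 j6 0.3
tot [ 0.9  0.3 -0.2] turn 0.5 n 1
[[0.9, 0.3, -0.2, 0.5]]
```

Excellent. Close with drift compensation.

```bash
python3 -m crank '[[[1,0,1.5,0,255],[1,0,1.5,0,255],[1,0,1.5,0,255],[1,0,1.5,0,255]]]'; python3 d.py 626.8 231.2 200 92 60
```

```text
clock: 26.85
eef_pos: [0.6274, 0.2327, 0.0912]
tool_rot: [-0.022, 1.0, 0.016, 0.002]
ft_force: [-0.8, -2.1, 15.2]
grip_width: 0.0131
t 26.85 p [627.4 232.7  91.2] psi 92.5 tiltz [ 0.003  0.031 -1.   ] F [-0.8 -2.1 15.2] w 13.1 j6 0.3
tot [   0.2    1.9 -108.8] turn 0.5 n 2
[[0.1, 1.0, -54.4, 0.3], [0.1, 1.0, -54.4, 0.3]]
```

```bash
python3 -m crank '[[[0,0,-30,0,255],[0,0,-55,0,255],[0,0,-50,0,255],[0,0,0,0,255]]]'; python3 d.py 519 7.8 220 79 60
python3 - <<'E'
from h import *
o=bot.get_obs();print(o["joint_pos"].round(3))
s=cam("side");t=cam("top")
crop(s,180,160,330,330,3.4,"s8.png");
E
```

```text
clock: 27.35
eef_pos: [0.6258, 0.228, 0.2292]
tool_rot: [-0.022, 1.0, 0.015, 0.001]
ft_force: [-0.4, -0.5, -1.0]
grip_width: 0.0126
t 27.35 p [625.8 228.  229.2] psi 92.5 tiltz [ 0.    0.03 -1.  ] F [-0.4 -0.5 -1. ] w 12.6 j6 0.29
tot [ 116.3 -215.5    2.5] turn 13.5 n 5
[[23.3, -43.1, 0.5, 2.7], [21.2, -44.1, 0.5, 2.7], [19.1, -45.1, 0.5, 2.7], [17.0, -45.9, 0.5, 2.7], [14.8, -46.7, 0.5, 2.7]]
[0.336 0.581 0.512 1.491 0.028 0.293]
```

View pics/s8.png

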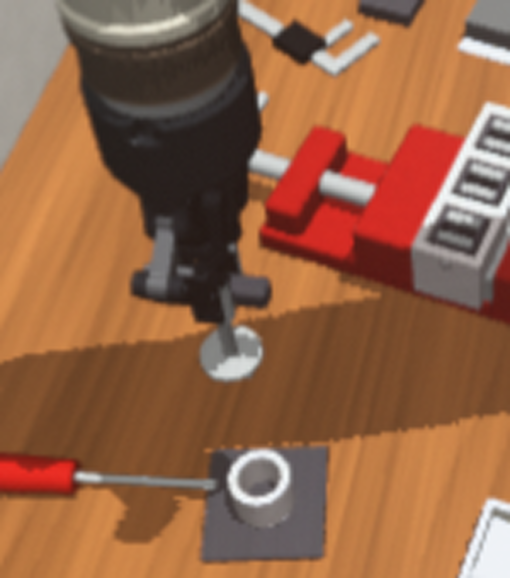

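```bash
cat > pul.py <<'E'
from h import *
from scipy.spatial.transform import Rotation as Ro
def run():
    o=bot.get_obs();p=o["eef_pos"];R=Ro.from_quat(o["tool_rot"]).as_matrix()
    for n in("side","top"):
        c=cam(n);h=cv2.cvtColor(c["img"],cv2.COLOR_BGR2HSV);P=cloud(c)
        pc=p+.049*R[:,2]
        near=(np.linalg.norm(P-pc,axis=2)<.035)&(h[...,1]<50)&(h[...,2]>90)
        if near.sum()<15: print(n,"no collar");continue
        k=big(near)[0];e=cv2.fitEllipse(k) if len(k)>4 else None
        q=P[near];print(n,near.sum(),"collar px",np.round(e[0],1),"pts z med",np.median(q[:,2]).round(4),"mean",q.mean(0).round(4),"expected",pc.round(4))
if __name__=="__main__":
    run()
    s=cam("side");print("stand rim",onplane(s,[[255.9,301.2]],.04))
E
python3 pul.py
```

```text
side 214 collar px [249.6 265.2] pts z med 0.1773 mean [0.6223 0.2302 0.1779] expected [0.6231 0.2286 0.1748]
top no collar
stand rim [[0.62633558 0.23597364 0.04      ]]
```

```bash
python3 -m crank '[[[25,-43,1,3.4,255],[23,-44,1,3.4,255],[20,-46,1,3.4,255],[17,-40,1,3.4,255],[0,0,0,0,255]]]'; L=70 python3 d.py 527.8 53 135 79 50; python3 pul.py
```

```text
clock: 28.22
eef_pos: [0.5216, 0.0533, 0.2027]
tool_rot: [0.099, 0.995, 0.009, -0.017]
ft_force: [0.5, 0.9, -0.9]
grip_width: 0.0128
tip [519.3  54.8 132.8]
t 28.23 p [519.3  54.8 132.8] psi 78.6 tiltz [-0.032  0.022 -0.999] F [ 0.5  0.9 -0.9] w 12.8 j6 0.29
tot [-8.6 -0.1 -2.5] turn -0.4 n 1
[[-8.6, -0.1, -2.5, -0.4]]
side 150 collar px [318.3 211.4] pts z med 0.1564 mean [0.5188 0.0567 0.1565] expected [0.52   0.0544 0.1538]
top no collar
stand rim [[0.62633558 0.23597364 0.04      ]]
```

```bash
python3 -m crank '[[[-4,0,-10,0,255],[-4,0,-10,0,255],[0,0,-10,0,255],[0,0,8,0,255],[0,0,8,0,255],[0,0,0,0,255]]]'; L=70 python3 d.py 527.8 53 120 79 50
```

```text
clock: 29.12
eef_pos: [0.5351, 0.0572, 0.2176]
tool_rot: [0.095, 0.995, 0.01, -0.015]
ft_force: [0.8, 0.3, -1.5]
grip_width: 0.0128
tip [533.1  58.8 147.7]
t 29.12 p [533.1  58.8 147.7] psi 79.1 tiltz [-0.028  0.023 -0.999] F [ 0.8  0.3 -1.5] w 12.8 j6 0.28
tot [ 3.2 -7.2 27.6] turn 0.1 n 1
[[3.2, -7.2, 27.6, 0.1]]
```

```bash
python3 -m crank '[[[5,-4,12,0,255],[3,-4,12,0,255],[0,0,12,0,255],[0,0,6,0,255]]]'; L=70 python3 d.py 527.8 53 102 79 50; python3 pul.py
```

```text
clock: 29.62
eef_pos: [0.5238, 0.0515, 0.1733]
tool_rot: [0.095, 0.995, 0.01, -0.015]
ft_force: [0.0, 0.9, -0.6]
grip_width: 0.0128
tip [521.7  53.1 103.3]
t 29.62 p [521.7  53.1 103.3] psi 79.1 tiltz [-0.029  0.023 -0.999] F [ 0.   0.9 -0.6] w 12.8 j6 0.27
tot [-6.   1.   1.2] turn 0.1 n 1
[[-6.0, 1.0, 1.2, 0.1]]
side 201 collar px [317.  219.2] pts z med 0.1262 mean [0.5214 0.0565 0.1176] expected [0.5223 0.0526 0.1243]
top no collar
stand rim [[0.62633558 0.23597364 0.04      ]]
```

```bash
python3 -m crank '[[[-6,1,0,0,255],[0,0,0,0,255]]]'; L=70 python3 d.py 527.8 53 102 79 50
python3 - <<'E'
from h import *
s=cam("side");crop(s,270,160,370,270,6,"s9.png")
print((proj(s,[[.5278,.053,.095],[.5278,.053,.102]])-[270,160])*6)
E
```

```text
clock: 30.02
eef_pos: [0.5316, 0.0516, 0.1748]
tool_rot: [0.095, 0.995, 0.01, -0.014]
ft_force: [0.8, -0.1, -1.5]
grip_width: 0.0127
tip [529.8  53.2 104.8]
t 30.02 p [529.8  53.2 104.8] psi 79.1 tiltz [-0.026  0.023 -0.999] F [ 0.8 -0.1 -1.5] w 12.7 j6 0.27
tot [ 1.9 -0.6  2.9] turn 0.1 n 1
[[1.9, -0.6, 2.9, 0.1]]
[[268.90492233 399.37765526]
 [268.67692473 388.30992093]]
```

View pics/s9.png

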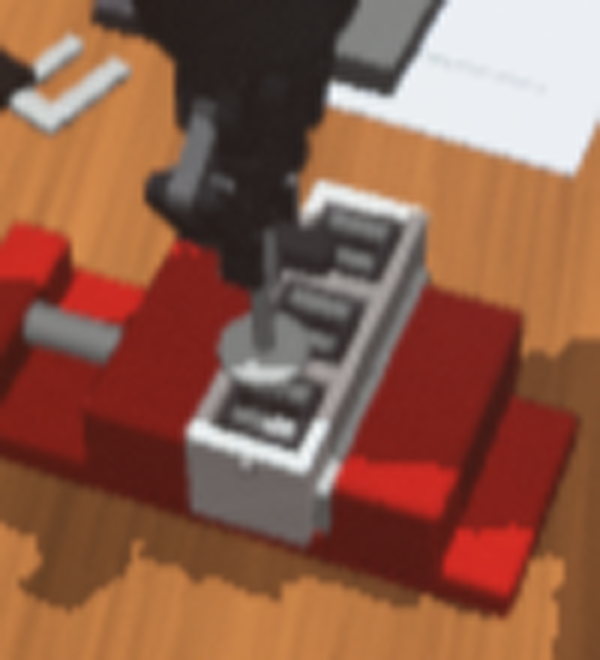

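```bash
python3 -m crank '[[[3,-1,7,0,255],[1,0,6,0,255]]]'; L=70 python3 d.py 527.8 53 79 79 50
```

```text
clock: 30.32
eef_pos: [0.5272, 0.0518, 0.1619]
tool_rot: [0.095, 0.995, 0.011, -0.013]
ft_force: [0.5, -0.2, -0.9]
grip_width: 0.0126
tip [525.5  53.4  91.9]
t 30.32 p [525.5  53.4  91.9] psi 79.1 tiltz [-0.025  0.024 -0.999] F [ 0.5 -0.2 -0.9] w 12.6 j6 0.27
tot [-2.7 -0.2 12.8] turn 0.1 n 1
[[-2.7, -0.2, 12.8, 0.1]]
```

```bash
python3 -m crank '[[[-2,0,6,0,255],[0,0,5,0,255],[0,0,4,0,255]]]'; L=70 python3 d.py 527.8 53 79 79 50
```

```text
clock: 30.7
eef_pos: [0.5296, 0.0517, 0.1477]
tool_rot: [0.095, 0.995, 0.011, -0.012]
ft_force: [-4.3, -1.4, 25.4]
grip_width: 0.0127
tip [528.   53.4  77.7]
t 30.7 p [528.   53.4  77.7] psi 79.1 tiltz [-0.022  0.024 -0.999] F [-4.3 -1.4 25.4] w 12.7 j6 0.27
tot [ 0.2 -0.4 -1.3] turn 0.1 n 1
[[0.2, -0.4, -1.3, 0.1]]
```

```bash
python3 -m crank '[[[0,0,0,10,255],[0,0,0.5,10,255],[0,0,0.5,10,255]]]'; L=69 python3 d.py 527.8 53 76 -21 50
```

```text
clock: 31.08
eef_pos: [0.5303, 0.0524, 0.1483]
tool_rot: [0.357, 0.934, 0.009, -0.013]
ft_force: [0.0, 0.1, 0.2]
grip_width: 0.0126
tip [529.   54.2  79.3]
t 31.07 p [529.   54.2  79.3] psi 48.2 tiltz [-0.019  0.025 -0.999] F [0.  0.1 0.2] w 12.6 j6 0.81
tot [-0.  -1.7  3.3] turn 69.2 n 7
[[-0.0, -0.2, 0.5, 9.9], [-0.0, -0.2, 0.5, 9.9], [-0.1, -0.2, 0.5, 9.9], [-0.1, -0.2, 0.5, 9.9], [-0.2, -0.2, 0.5, 9.9], [-0.2, -0.2, 0.5, 9.9], [-0.2, -0.1, 0.5, 9.9]]
```

```bash
python3 -m crank '[[[0,-1,1,10,255],[0,-0.5,1,10,255],[0,-0.3,1,10,255]]]'; L=69 python3 d.py 527.8 53 76 -21 50
```

```text
clock: 31.45
eef_pos: [0.5305, 0.0519, 0.1467]
tool_rot: [0.593, 0.805, 0.006, -0.014]
ft_force: [0.7, 1.6, 2.9]
grip_width: 0.0127
tip [529.5  53.7  77.7]
t 31.45 p [529.5  53.7  77.7] psi 17.2 tiltz [-0.015  0.027 -1.   ] F [0.7 1.6 2.9] w 12.7 j6 1.35
tot [-0.2 -1.8  1.7] turn 38.2 n 4
[[-0.1, -0.5, 0.4, 9.6], [-0.1, -0.4, 0.4, 9.6], [-0.2, -0.4, 0.4, 9.6], [-0.3, -0.4, 0.4, 9.6]]
```

```bash
python3 -m crank '[[[0,-0.5,1,10,255],[0,-0.5,1,10,255],[0,-0.5,0.7,10,255]]]'; L=69 python3 d.py 527.8 53 76 -23 50; python3 -c "
from workcell import bot;print(bot.get_obs()['ft_torque'])"
```

```text
clock: 31.82
eef_pos: [0.5334, 0.0531, 0.1468]
tool_rot: [0.787, 0.617, 0.008, -0.013]
ft_force: [0.9, 0.8, 0.5]
grip_width: 0.0125
tip [533.2  55.2  77.8]
t 31.82 p [533.2  55.2  77.8] psi -13.7 tiltz [-0.004  0.03  -1.   ] F [0.9 0.8 0.5] w 12.5 j6 1.89
tot [-3.5 -4.7  1.8] turn 9.3 n 1
[[-3.5, -4.7, 1.8, 9.3]]
[ 0.01648714 -0.21335969  0.0021342 ]
```

Run:
```python
from h import *
s=cam("side");crop(s,270,160,370,270,6,"s10.png")
print((proj(s,[[.5278,.053,.095],[.5278,.053,.16]])-[270,160])*6)
```

```text
[[268.90492233 399.37765526]
 [266.68260672 291.40328411]]
```

View pics/s10.png

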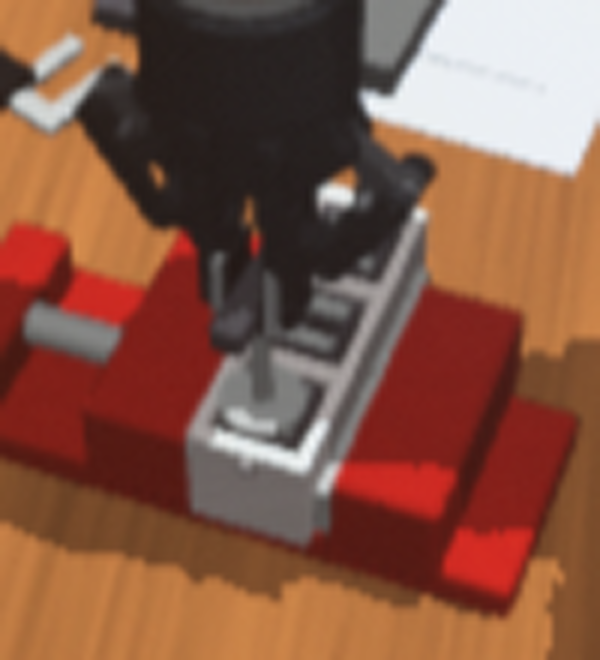

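```bash
python3 -m crank '[[[-2,-3,2,7,255],[-1,-1,1.5,0,255]]]'; L=69 python3 d.py 527.8 53 76 -23 50; python3 -c "
from workcell import bot;print(bot.get_obs()['ft_torque'])"
```

```text
clock: 32.12
eef_pos: [0.5326, 0.0528, 0.1467]
tool_rot: [0.823, 0.567, 0.012, -0.012]
ft_force: [-1.1, 0.3, 5.1]
grip_width: 0.0127
tip [533.   55.   77.8]
t 32.12 p [533.   55.   77.8] psi -20.8 tiltz [ 0.006  0.033 -0.999] F [-1.1  0.3  5.1] w 12.7 j6 2.02
tot [-3.8 -4.2  1.7] turn 2.2 n 1
[[-3.8, -4.2, 1.7, 2.2]]
[0.20587873 0.2682393  0.03476328]
```

```bash
python3 -m crank '[[[-3,-5,2,2,255]]]'; L=69 python3 d.py 527.8 53 76 -23 50; python3 -c "
from workcell import bot;print(bot.get_obs()['ft_torque'])"
```

```text
clock: 32.25
eef_pos: [0.5302, 0.0522, 0.1468]
tool_rot: [0.832, 0.554, 0.015, -0.01]
ft_force: [4.3, -0.5, 4.7]
grip_width: 0.0126
tip [531.1  54.6  77.8]
t 32.25 p [531.1  54.6  77.8] psi -22.7 tiltz [ 0.014  0.034 -0.999] F [ 4.3 -0.5  4.7] w 12.6 j6 2.05
tot [-2.8 -2.5  1.7] turn 0.3 n 1
[[-2.8, -2.5, 1.7, 0.3]]
[-0.00909028 -1.11655875 -0.00887524]
```

```bash
python3 -m crank '[[[0,0,-3,0,255],[-0.5,-1,-4,0,255]]]'; L=69 python3 d.py 527.8 53 76 -23 50; python3 -c "
from workcell import bot;print(bot.get_obs()['ft_torque'])"
```

```text
clock: 32.5
eef_pos: [0.5271, 0.0516, 0.152]
tool_rot: [0.831, 0.555, 0.013, -0.011]
ft_force: [1.8, 1.3, -8.8]
grip_width: 0.0125
tip [527.8  53.8  83. ]
t 32.5 p [527.8  53.8  83. ] psi -22.5 tiltz [ 0.009  0.033 -0.999] F [ 1.8  1.3 -8.8] w 12.5 j6 2.04
tot [-1.   0.4  7. ] turn 0.5 n 1
[[-1.0, 0.4, 7.0, 0.5]]
[ 0.11982806 -0.44816352  0.00334127]
```

```bash
python3 -m crank '[[[0,0,-6,0,255],[0,0,-6,0,255]]]'; L=69 python3 d.py 527.8 53 76 -23 50;  python3 -m crank '[[[0,0,-8,0,255],[0,0,-10,0,255]]]'; L=69 python3 d.py 527.8 53 76 -23 50
```

```text
clock: 32.75
eef_pos: [0.5264, 0.0512, 0.1631]
tool_rot: [0.831, 0.556, 0.012, -0.012]
ft_force: [1.2, 0.5, -4.4]
grip_width: 0.0128
tip [526.9  53.5  94.1]
t 32.75 p [526.9  53.5  94.1] psi -22.4 tiltz [ 0.006  0.033 -0.999] F [ 1.2  0.5 -4.4] w 12.8 j6 2.04
tot [-0.7  1.2 18.1] turn 0.6 n 1
[[-0.7, 1.2, 18.1, 0.6]]
clock: 33.0
eef_pos: [0.5262, 0.0509, 0.1823]
tool_rot: [0.831, 0.556, 0.012, -0.012]
ft_force: [0.8, 0.9, -3.1]
grip_width: 0.0131
tip [526.6  53.2 113.4]
t 33.0 p [526.6  53.2 113.4] psi -22.4 tiltz [ 0.006  0.034 -0.999] F [ 0.8  0.9 -3.1] w 13.1 j6 2.04
tot [-1.   1.5 37.3] turn 0.6 n 1
[[-1.0, 1.5, 37.3, 0.6]]
```

```bash
python3 -m crank '[[[0,0,-15,0,255],[0,0,-15,0,255],[0,0,-15,0,255],[0,0,0,0,255]]]'; L=69 python3 d.py 474 337 76 -19 50
python3 - <<'E'
from h import *
s=cam("side");crop(s,270,130,370,270,5,"s11.png")
E
```

```text
clock: 33.5
eef_pos: [0.5251, 0.0487, 0.2328]
tool_rot: [0.831, 0.556, 0.012, -0.011]
ft_force: [-0.1, -0.1, -3.8]
grip_width: 0.0128
tip [525.6  50.9 163.8]
t 33.5 p [525.6  50.9 163.8] psi -22.4 tiltz [ 0.007  0.032 -0.999] F [-0.1 -0.1 -3.8] w 12.8 j6 2.04
tot [ 241.8 -156.3   96.7] turn -3.4 n 7
[[34.5, -22.3, 13.8, -0.5], [34.7, -22.0, 13.8, -0.5], [34.9, -21.7, 13.8, -0.5], [35.1, -21.4, 13.8, -0.5], [35.3, -21.1, 13.8, -0.5], [35.5, -20.8, 13.8, -0.5], [35.6, -20.5, 13.8, -0.5]]
```

View pics/s11.png

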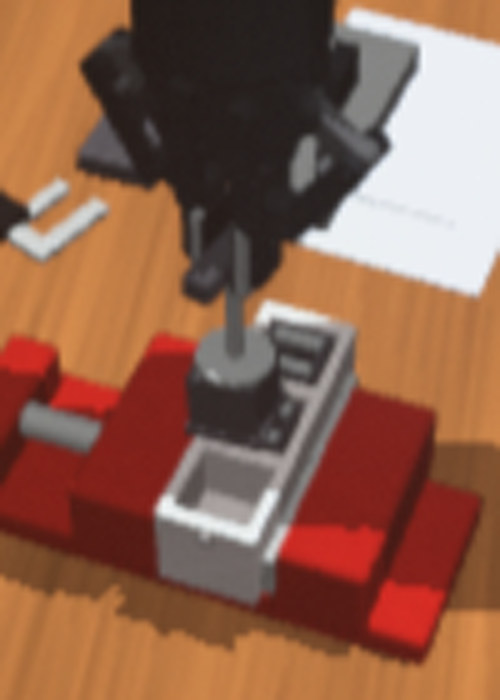

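Run:
```python
from h import *
s=cam("side");t=cam("top")
for c in (t,s):
    h=cv2.cvtColor(c["img"],cv2.COLOR_BGR2HSV);P=cloud(c)
    near=(np.linalg.norm(P[...,:2]-[.466,.29],axis=2)<.1)&(P[...,2]>-.01)&(P[...,2]<.04)
    m=near&(h[...,1]<45)&(h[...,2]>110)
    print(c["n"],rect(onplane(c,np.argwhere(m&(P[...,2]>.013))[:,::-1],.02)))
    q=P[near&(h[...,1]<45)&(P[...,2]>.012)];print(len(q),rect(q))
crop(t,180,200,270,260,8,"t12.png")
a=onplane(t,[[180+x/8,200+y/8] for x,y in []] or [[0,0]],0)
```

```text
top (array([466.3, 289.6]), array([149.7,  54.3], dtype=float32), np.float32(80.9))
347 (array([466.6, 289.5]), array([151. ,  54.4], dtype=float32), np.float32(81.0))
side (array([466.2, 291.6]), array([152.6,  55.4], dtype=float32), np.float32(80.7))
713 (array([466.3, 290.9]), array([150.5,  54.8], dtype=float32), np.float32(80.8))
```

View pics/t12.png

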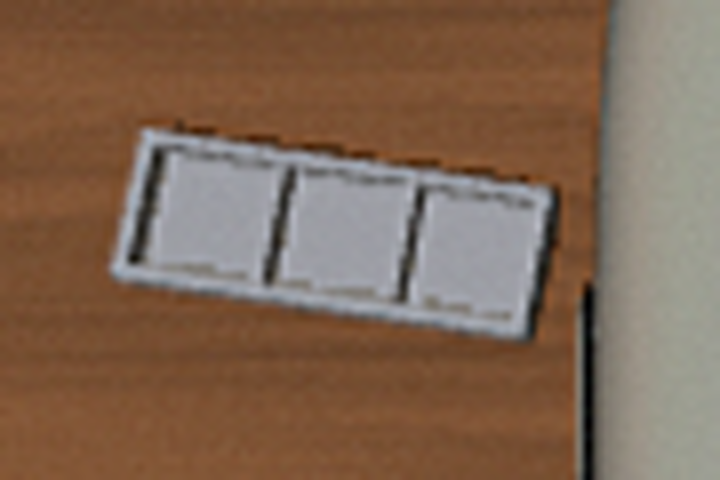

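The top crop shows the tray fully, with cells at crop px (205,210), (340,235) and (475,250). Both views agree that its centre is (466.3, 290.2). Carrying plug1 to the far cell.

```bash
python3 -m crank '[[[20,-14,0,0,255],[35,-22,0,-0.5,255],[40,-26,4,-0.5,255],[40,-26,8,-0.5,255],[40,-24,8,-0.5,255],[30,-20,8,0,255],[15,-8,8,0,255],[0,0,0,0,255],[0,0,0,0,255]]]'; L=69 python3 d.py 473.8 337.6 80 -20 50
```

```text
clock: 34.78
eef_pos: [0.4698, 0.3091, 0.1936]
tool_rot: [0.822, 0.569, 0.003, -0.012]
ft_force: [-0.1, -0.3, -2.8]
grip_width: 0.0126
tip [469.2 310.7 124.6]
t 34.77 p [469.2 310.7 124.6] psi -20.6 tiltz [-0.009  0.024 -1.   ] F [-0.1 -0.3 -2.8] w 12.6 j6 2.5
tot [25.9 -4.4 45.2] turn -0.6 n 2
[[12.9, -2.2, 22.6, -0.3], [13.0, -2.2, 22.6, -0.3]]
```

```bash
python3 -m crank '[[[13,-2,15,0,255],[13,-2,15,0,255],[0,0,10,0,255],[0,0,0,0,255]]]'; L=69 python3 d.py 473.8 337.6 50 -20 50;  python3 - <<'E'
from h import *
s=cam("side");crop(s,270,220,390,390,4,"s13.png")
E
```

```text
clock: 35.28
eef_pos: [0.4764, 0.3349, 0.1508]
tool_rot: [0.823, 0.567, 0.003, -0.012]
ft_force: [0.2, -0.1, -3.8]
grip_width: 0.013
tip [475.8 336.5  81.9]
t 35.27 p [475.8 336.5  81.9] psi -20.8 tiltz [-0.009  0.023 -1.   ] F [ 0.2 -0.1 -3.8] w 13.0 j6 2.53
tot [-0.2 -1.7 31.9] turn -0.8 n 1
[[-0.2, -1.7, 31.9, -0.8]]
```

View pics/s13.png

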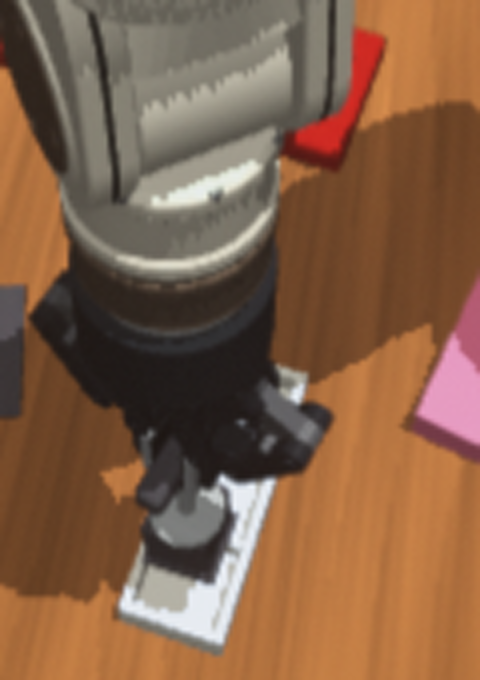

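```bash
python3 -m crank '[[[0,-1.5,12,0,255],[0,0,12,0,255],[0,0,10,0,255]]]'; L=69 python3 d.py 473.8 337.6 21 -20 50
```

```text
clock: 35.7
eef_pos: [0.4759, 0.3368, 0.117]
tool_rot: [0.823, 0.567, 0.005, -0.012]
ft_force: [0.7, -0.1, -4.1]
grip_width: 0.013
tip [475.5 338.5  48.1]
t 35.7 p [475.5 338.5  48.1] psi -20.9 tiltz [-0.006  0.025 -1.   ] F [ 0.7 -0.1 -4.1] w 13.0 j6 2.54
tot [-2.  -0.9 27. ] turn -0.9 n 1
[[-2.0, -0.9, 27.0, -0.9]]
```

```bash
python3 -m crank '[[[-2,-1,8,-0.5,255],[0,0,6,0,255]]]'; L=69 python3 d.py 473.8 337.6 21 -20 50;  python3 -m crank '[[[0,0,6,0,255],[0,0,6,0,255]]]';L=69 python3 d.py 473.8 337.6 21 -20 50
```

```text
clock: 35.95
eef_pos: [0.4751, 0.3361, 0.103]
tool_rot: [0.821, 0.571, 0.006, -0.012]
ft_force: [1.2, -1.3, 16.1]
grip_width: 0.0131
tip [474.9 338.   34. ]
t 35.95 p [474.9 338.   34. ] psi -20.3 tiltz [-0.003  0.027 -1.   ] F [ 1.2 -1.3 16.1] w 13.1 j6 2.53
tot [-1.  -0.7 13. ] turn -0.3 n 1
[[-1.0, -0.7, 13.0, -0.3]]
clock: 36.2
eef_pos: [0.4812, 0.3389, 0.101]
tool_rot: [0.821, 0.571, 0.015, -0.011]
ft_force: [-1.6, -4.5, 20.0]
grip_width: 0.0128
tip [482.1 341.3  32. ]
t 36.2 p [482.1 341.3  32. ] psi -20.4 tiltz [ 0.013  0.035 -0.999] F [-1.6 -4.5 20. ] w 12.8 j6 2.53
tot [-6.7 -6.5 10.8] turn -0.4 n 1
[[-6.7, -6.5, 10.8, -0.4]]
```

```bash
python3 -m crank '[[[-3,-3,-8,0,255],[-2,-2,-8,0,255],[0,0,0,0,255]]]';L=69 python3 d.py 473.8 337.6 21 -20 50
python3 - <<'E'
from h import *
s=cam("side");t=cam("top");crop(s,280,310,380,395,7,"s14.png");crop(t,180,180,270,260,8,"t14.png")
E
```

```text
clock: 36.58
eef_pos: [0.4747, 0.3354, 0.1186]
tool_rot: [0.821, 0.571, 0.017, -0.011]
ft_force: [0.9, -0.5, -3.8]
grip_width: 0.0128
tip [475.8 337.9  49.7]
t 36.58 p [475.8 337.9  49.7] psi -20.4 tiltz [ 0.015  0.036 -0.999] F [ 0.9 -0.5 -3.8] w 12.8 j6 2.53
tot [-2.1 -1.8 28.6] turn -0.4 n 1
[[-2.1, -1.8, 28.6, -0.4]]
```

View pics/s14.png

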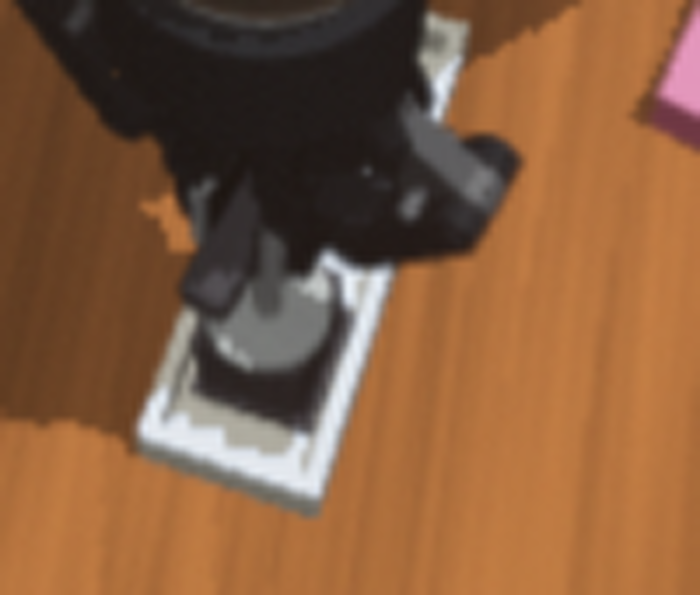

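View pics/t14.png

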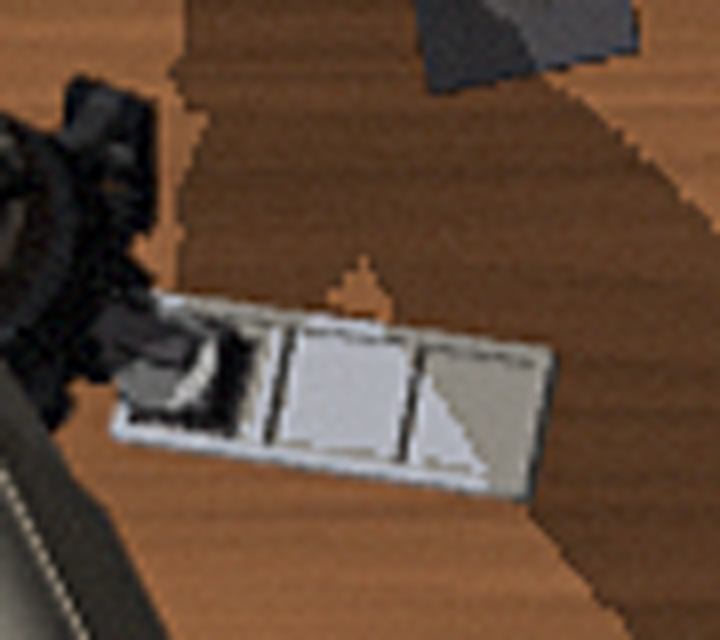

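Run:
```python
from h import *
s=cam("side")
from scipy.spatial.transform import Rotation as Ro
o=bot.get_obs();print(o["eef_pos"])
h=cv2.cvtColor(s["img"],cv2.COLOR_BGR2HSV);P=cloud(s)
m=(h[...,2]<75)&(P[...,2]>.025)&(P[...,2]<.072)&(abs(P[...,0]-.474)<.04)&(abs(P[...,1]-.337)<.04)
q=P[m];print(m.sum(),q.min(0),q.max(0))
print(onplane(s,[[280+195/7,310+393/7],[280+318/7,310+432/7],[280+348/7,310+335/7]],.034)*1000)
for z in (.036,.045,.055,.065):
    k=abs(q[:,2]-z)<.005
    if k.sum()>4: print(z,k.sum(),np.percentile(q[k],[3,97],axis=0).round(4).tolist())
# tray cell inner edges
for y in(.026,.070):
    pass
ax=np.array([.988,-.156]);ay=np.array([.156,.988]);c=np.array([.4663,.2902])
R=lambda p:((p[:,:2]-c)@np.c_[ax,ay]*1000)
print("tray frame of plug pts", [np.percentile(R(q[abs(q[:,2]-z)<.006]),[3,97],axis=0).round(1).tolist() for z in(.04,.06)])
for q1 in onplane(s,[[280+195/7,310+393/7],[280+318/7,310+432/7],[280+348/7,310+335/7]],.034): print(R(q1[None]).round(1))
```

```text
[0.47434986 0.33513973 0.11745429]
141 [0.45207605 0.32671335 0.03368622] [0.48891782 0.3555651  0.07180859]
[[488.56576481 351.37712061  34.        ]
 [452.74491284 356.07843924  34.        ]
 [448.64828799 328.02724934  34.        ]]
0.036 44 [[0.4534, 0.3362, 0.035], [0.4881, 0.355, 0.0404]]
0.045 42 [[0.4525, 0.3271, 0.0402], [0.4863, 0.3533, 0.0498]]
0.055 35 [[0.4558, 0.3428, 0.0503], [0.4882, 0.3534, 0.0595]]
0.065 24 [[0.4547, 0.3418, 0.0611], [0.4886, 0.3522, 0.0693]]
tray frame of plug pts [[[-20.0, 35.8], [11.7, 63.3]], [[-18.1, 54.2], [13.2, 61.2]]]
[[12.5 63.9]]
[[-23.7  63. ]]
[[-23.3  34.6]]
```

```bash
L=69 python3 d.py 480.8 339 45 -20 50
```

```text
tip [475.3 337.6  48.5]
t 36.73 p [475.3 337.6  48.5] psi -20.4 tiltz [ 0.013  0.035 -0.999] F [ 0.  -0.2 -2.7] w 12.8 j6 2.53
tot [3.1 4.7 3.6] turn -0.4 n 1
[[3.1, 4.7, 3.6, -0.4]]
```

```bash
python3 -m crank '[[[3,5,0,0,255],[0,0,0,0,255]]]'
cat > plugt.py <<'E'
from h import *
import sys
yc=float(sys.argv[1]) # tray y of cell, mm
s=cam("side");o=bot.get_obs();print(o["eef_pos"].round(4),o["ft_force"].round(1))
h=cv2.cvtColor(s["img"],cv2.COLOR_BGR2HSV);P=cloud(s)
ax=np.array([.988,-.156]);ay=np.array([.156,.988]);c=np.array([.4663,.2902])
T=(P[...,:2]-c)@np.c_[ax,ay]*1000
m=(h[...,2]<90)&(h[...,1]<90)&(P[...,2]>.004)&(P[...,2]<.075)&(abs(T[...,0])<38)&(abs(T[...,1]-yc)<34)
q=np.c_[T[m],P[m][:,2]*1000]
lo=np.percentile(q[:,2],2);print(m.sum(),"lowest z",lo.round(1))
for a in (lo,lo+10,lo+20):
    k=(q[:,2]>=a-1)&(q[:,2]<a+9)
    if k.sum()>5: print(a.round(0),k.sum(),"x",np.percentile(q[k,0],[3,97]).round(1),"y",np.percentile(q[k,1],[3,97]).round(1))
E
python3 plugt.py 48;L=69 python3 d.py 480.8 339 45 -20 50
```

```text
clock: 36.98
eef_pos: [0.4801, 0.3361, 0.1163]
tool_rot: [0.821, 0.571, 0.015, -0.011]
ft_force: [-0.7, -0.3, -3.3]
grip_width: 0.0129
[0.4797 0.3359 0.1162] [ 0.4 -0.8 -3.7]
159 lowest z 32.3
32.0 58 x [-14.2  18.8] y [37.3 65.3]
42.0 41 x [-13.8  17.2] y [36.3 63.2]
52.0 27 x [-13.4  18.4] y [44.8 62.6]
tip [480.5 338.3  47.3]
t 37.02 p [480.5 338.3  47.3] psi -20.4 tiltz [ 0.011  0.034 -0.999] F [ 0.4 -0.8 -3.7] w 12.7 j6 2.53
tot [ 0.7 -0.   2.3] turn -0.4 n 1
[[0.7, -0.0, 2.3, -0.4]]
```

```bash
python3 -m crank '[[[-0.5,-2,8,0,255],[0,-1,7,0,255]]]'; L=69 python3 d.py 479 339 21 -20 50;  python3 -m crank '[[[-0.5,-0.5,6,0,255],[-0.5,-0.5,5,0,255]]]';L=69 python3 d.py 479 339 21 -20 50
```

```text
clock: 37.28
eef_pos: [0.477, 0.3371, 0.1004]
tool_rot: [0.821, 0.571, 0.014, -0.011]
ft_force: [0.2, -0.1, -3.4]
grip_width: 0.0127
tip [477.8 339.5  31.4]
t 37.27 p [477.8 339.5  31.4] psi -20.4 tiltz [ 0.012  0.034 -0.999] F [ 0.2 -0.1 -3.4] w 12.7 j6 2.53
tot [-0.4  1.3 10.4] turn -0.4 n 1
[[-0.4, 1.3, 10.4, -0.4]]
clock: 37.52
eef_pos: [0.4763, 0.3378, 0.0902]
tool_rot: [0.821, 0.571, 0.016, -0.011]
ft_force: [-4.2, -2.7, 24.7]
grip_width: 0.0127
tip [477.2 340.3  21.2]
t 37.52 p [477.2 340.3  21.2] psi -20.4 tiltz [ 0.013  0.036 -0.999] F [-4.2 -2.7 24.7] w 12.7 j6 2.53
tot [-0.6  2.1  0.2] turn -0.4 n 1
[[-0.6, 2.1, 0.2, -0.4]]
```

```bash
python3 -m crank '[[[0,0,-1,-10,255],[0,-0.5,0,-10,255],[0,-0.5,0,-10,255]]]'; L=69 python3 d.py 477.2 340.3 24 82 50; python3 plugt.py 48
```

```text
clock: 37.9
eef_pos: [0.4763, 0.3387, 0.0925]
tool_rot: [0.639, 0.769, 0.02, -0.006]
ft_force: [-0.1, 0.2, -2.8]
grip_width: 0.0126
tip [477.4 341.3  23.5]
t 37.9 p [477.4 341.3  23.5] psi 10.6 tiltz [ 0.017  0.038 -0.999] F [-0.1  0.2 -2.8] w 12.6 j6 1.99
tot [-0.9 -0.4 -0.5] turn -71.4 n 8
[[-0.1, -0.1, -0.1, -8.9], [-0.1, -0.1, -0.1, -8.9], [-0.1, -0.1, -0.1, -8.9], [-0.1, -0.1, -0.1, -8.9], [-0.1, -0.1, -0.1, -8.9], [-0.0, -0.1, -0.1, -8.9], [-0.0, -0.1, -0.1, -8.9], [-0.0, -0.1, -0.1, -8.9]]
[0.4762 0.3387 0.0924] [-0.1 -0.8 -2.4]
138 lowest z 9.2
9.0 53 x [-19.1  13.5] y [37.8 64.6]
19.0 36 x [-19.4  13. ] y [34.2 62.4]
29.0 30 x [-19.2  11.3] y [33.  62.6]
```

```bash
python3 -m crank '[[[0,0,1.5,-10,255],[0,0,0.3,-10,255],[0,0,0.3,-10,255],[0,0,0.3,-10,255]]]'; L=69 python3 d.py 477.2 340.3 24 82 50; python3 plugt.py 48
```

```text
clock: 38.45
eef_pos: [0.4723, 0.3385, 0.0919]
tool_rot: [0.329, 0.944, 0.02, -0.002]
ft_force: [-4.1, -2.3, 2.4]
grip_width: 0.0126
tip [473.  341.1  22.9]
t 38.45 p [473.  341.1  22.9] psi 51.5 tiltz [ 0.01   0.039 -0.999] F [-4.1 -2.3  2.4] w 12.6 j6 1.28
tot [-3.8  2.  -1.1] turn -30.5 n 4
[[-1.0, 0.5, -0.3, -7.6], [-1.0, 0.4, -0.3, -7.6], [-1.1, 0.2, -0.3, -7.6], [-1.1, 0.1, -0.3, -7.6]]
[0.4722 0.3385 0.0919] [-3.9 -1.5  3.3]
133 lowest z 9.1
9.0 54 x [-19.3  12.9] y [37.9 64.5]
19.0 29 x [-18.9  13.2] y [42.5 62.8]
29.0 29 x [-18.4  11.4] y [48.4 63.5]
```

```bash
python3 -m crank '[[[0.5,0,-0.5,-10,255],[0,0,-0.5,-10,255],[0,0,-0.3,-9,255]]]'; L=69 python3 d.py 473 340.3 24 82 50; python3 plugt.py 48
```

```text
clock: 38.88
eef_pos: [0.4714, 0.3384, 0.0936]
tool_rot: [0.079, 0.997, 0.019, 0.003]
ft_force: [-1.8, -0.0, -1.9]
grip_width: 0.0125
tip [472.1 341.1  24.6]
t 38.88 p [472.1 341.1  24.6] psi 80.9 tiltz [ 0.01   0.038 -0.999] F [-1.8 -0.  -1.9] w 12.5 j6 0.77
tot [-1.  -0.7  0.6] turn -1.1 n 1
[[-1.0, -0.7, 0.6, -1.1]]
[0.4714 0.3385 0.0936] [-0.9  0.9 -0.7]
128 lowest z 8.9
9.0 54 x [-18.8  15.1] y [40.6 65. ]
19.0 35 x [-18.2  12.6] y [36.9 63.4]
29.0 26 x [-18.3  12.6] y [41.6 63.3]
```

```bash
python3 -m crank '[[[0,0,-3,-1,255],[0,0,-3,0,255],[0,0,-3,0,255]]]'; python3 plugt.py 48; L=69 python3 d.py 473 340.3 24 82 50
```

```text
clock: 39.3
eef_pos: [0.4713, 0.3383, 0.1028]
tool_rot: [0.073, 0.997, 0.02, 0.003]
ft_force: [-0.6, 0.3, -1.7]
grip_width: 0.0128
[0.4715 0.3385 0.1033] [-0.7 -0.2 -0.5]
154 lowest z 8.8
9.0 53 x [-18.7  14.1] y [38.9 65.1]
19.0 33 x [-18.   12.8] y [41.  63.2]
29.0 37 x [-18.3  12.4] y [36.9 63.6]
tip [472.2 341.2  34.3]
t 39.35 p [472.2 341.2  34.3] psi 81.6 tiltz [ 0.01   0.039 -0.999] F [-0.7 -0.2 -0.5] w 12.2 j6 0.76
tot [-0.8 -1.2 10.3] turn -0.4 n 1
[[-0.8, -1.2, 10.3, -0.4]]
```

Lifted 10 mm and the plug stays. Lifting on out.

```bash
python3 -m crank '[[[0,0,-8,0,255],[0,0,-10,0,255],[0,0,-20,0,255],[0,0,-40,0,255],[0,0,-30,0,255],[0,0,0,0,255]]]'; L=69 python3 d.py 519 7.8 135 79 55;python3 plugt.py 48
python3 - <<'E'
from h import *
s=cam("side");crop(s,270,200,390,390,4,"s15.png")
E
```

```text
clock: 40.1
eef_pos: [0.4722, 0.3345, 0.2185]
tool_rot: [0.074, 0.997, 0.021, 0.007]
ft_force: [0.8, 0.6, -2.5]
grip_width: 0.013
tip [473.3 337.3 149.6]
t 40.1 p [473.3 337.3 149.6] psi 81.5 tiltz [ 0.016  0.041 -0.999] F [ 0.8  0.6 -2.5] w 13.0 j6 0.75
tot [ -94.1 -319.5    1.7] turn 2.5 n 7
[[-13.4, -45.6, 0.2, 0.4], [-13.7, -45.6, 0.2, 0.4], [-14.0, -45.5, 0.2, 0.4], [-14.3, -45.4, 0.2, 0.4], [-14.6, -45.3, 0.2, 0.4], [-14.8, -45.2, 0.2, 0.4], [-15.1, -45.1, 0.2, 0.4]]
[0.4714 0.334  0.2168] [-0.5 -0.  -1.2]
165 lowest z 9.5
9.0 50 x [-18.4  12. ] y [37.5 64.4]
19.0 49 x [-18.  12.] y [37.5 63.3]
29.0 52 x [-17.9  11.4] y [40.8 63.2]
```

View pics/s15.png

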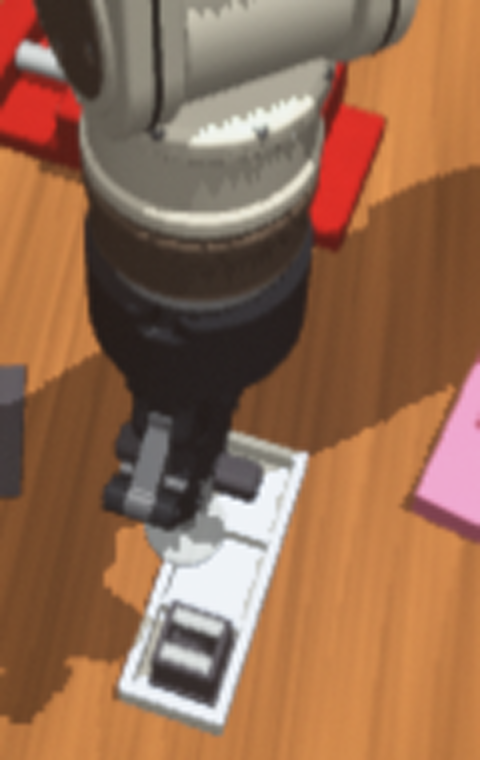

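```bash
sed -i 's/^    s=cam("side");print("stand.*$//' pul.py; python3 pul.py
```

```text
side 193 collar px [317.7 333.5] pts z med 0.1686 mean [0.4694 0.3392 0.1685] expected [0.4711 0.3354 0.1662]
top 50 collar px [190.2 221.7] pts z med 0.1672 mean [0.4622 0.3289 0.1675] expected [0.4711 0.3354 0.1662]
```

Run:
```python
from h import *
s=cam("side");print(onplane(s,[[317.7,333.5]],.168),bot.get_obs()["eef_pos"])
crop(s,280,300,360,360,9,"s16.png")
from scipy.spatial.transform import Rotation as Ro
o=bot.get_obs();p=o["eef_pos"];z=Ro.from_quat(o["tool_rot"]).as_matrix()[:,2]
print((proj(s,[p,p+.046*z,p+.069*z])-[280,300])*9)
```

```text
[[0.47032442 0.33766371 0.168     ]] [0.46954445 0.33291147 0.21316269]
[[346.25948707 177.02612372]
 [344.34680886 288.14702136]
 [343.46174275 339.55416053]]
```

View pics/s16.png

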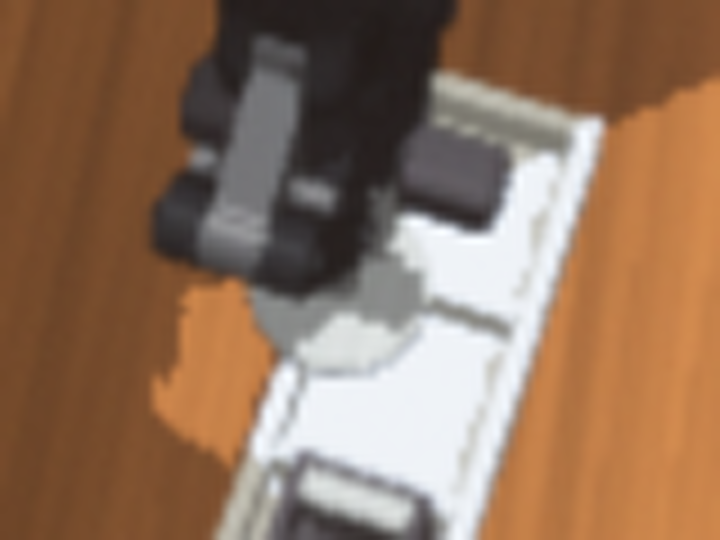

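```bash
python3 -m crank '[[[0,0,-30,0,255],[44,-41,0,0,255],[0,0,0,0,255],[-44,41,0,0,255],[0,0,0,0,255],[44,-41,0,0,255],[0,0,0,0,255],[-44,41,0,0,255],[0,0,0,0,255]]]'; L=69 python3 d.py 519 7.8 135 79 55
```

```text
clock: 41.48
eef_pos: [0.457, 0.3236, 0.2172]
tool_rot: [0.075, 0.997, 0.002, -0.018]
ft_force: [-0.5, -0.4, -1.0]
grip_width: 0.0127
tip [454.6 324.  148.2]
t 41.48 p [454.6 324.  148.2] psi 81.4 tiltz [-0.035  0.006 -0.999] F [-0.5 -0.4 -1. ] w 12.7 j6 0.75
tot [-111.2 -303.1    9.1] turn 2.4 n 6
[[-18.5, -50.5, 1.5, 0.4], [-18.9, -50.4, 1.5, 0.4], [-19.2, -50.2, 1.5, 0.4], [-19.6, -50.1, 1.5, 0.4], [-20.0, -50.0, 1.5, 0.4], [-20.3, -49.8, 1.5, 0.4]]
```

```bash
python3 -m crank '[[[-10,-25,0,0,255],[-17,-45,0,0.4,255],[-18,-50,0,0.4,255],[-19,-50,0,0.4,255],[-19,-50,0,0.4,255],[-17,-42,0,0.4,255],[-10,-25,0,0.4,255],[0,0,0,0,255]]]'; L=69 python3 d.py 519 7.8 120 79 55
```

```text
clock: 42.48
eef_pos: [0.5223, 0.015, 0.2148]
tool_rot: [0.095, 0.995, 0.002, -0.014]
ft_force: [-0.4, 1.4, -1.4]
grip_width: 0.0123
tip [520.4  15.5 145.8]
t 42.48 p [520.4  15.5 145.8] psi 79.1 tiltz [-0.028  0.007 -1.   ] F [-0.4  1.4 -1.4] w 12.3 j6 0.21
tot [-0.8 -7.8 25.8] turn 0.1 n 1
[[-0.8, -7.8, 25.8, 0.1]]
```

```bash
python3 -m crank '[[[0,-8,-20,0,255],[0,0,-20,0,255],[0,0,-20,0,255],[0,0,20,0,255],[0,0,20,0,255],[0,0,20,0,255],[0,0,0,0,255]]]'; L=69 python3 d.py 519 7.8 120 79 55
```

```text
clock: 43.35
eef_pos: [0.5202, 0.0135, 0.2184]
tool_rot: [0.091, 0.996, 0.004, -0.011]
ft_force: [-0.2, 0.6, -1.0]
grip_width: 0.0129
tip [518.7  14.2 149.4]
t 43.35 p [518.7  14.2 149.4] psi 79.5 tiltz [-0.022  0.01  -1.   ] F [-0.2  0.6 -1. ] w 12.9 j6 0.2
tot [-2.1 -6.4 29.4] turn 0.5 n 1
[[-2.1, -6.4, 29.4, 0.5]]
```

```bash
python3 -m crank '[[[-1,-6,14,0.5,255],[-1,-4,14,0,255],[0,0,12,0,255],[0,0,4,0,255]]]'; L=69 python3 d.py 519 7.8 102 79 55
```

```text
clock: 43.85
eef_pos: [0.5204, 0.0038, 0.1735]
tool_rot: [0.095, 0.995, 0.004, -0.01]
ft_force: [0.7, -0.0, -1.4]
grip_width: 0.0127
tip [519.1   4.5 104.5]
t 43.85 p [519.1   4.5 104.5] psi 79.1 tiltz [-0.018  0.01  -1.   ] F [ 0.7 -0.  -1.4] w 12.7 j6 0.19
tot [0.7 3.2 2.5] turn 0.1 n 1
[[0.7, 3.2, 2.5, 0.1]]
```

```bash
python3 -m crank '[[[0.5,3,2,0,255],[0.5,0,4,0,255]]]'; L=69 python3 d.py 519 7.8 90 79 55
python3 - <<'E'
from h import *
s=cam("side");crop(s,280,150,380,260,6,"s17.png")
E
```

```text
clock: 44.1
eef_pos: [0.5202, 0.0072, 0.1674]
tool_rot: [0.095, 0.995, 0.004, -0.009]
ft_force: [-0.5, 0.4, -1.7]
grip_width: 0.0125
tip [519.    7.9  98.4]
t 44.1 p [519.    7.9  98.4] psi 79.0 tiltz [-0.018  0.01  -1.   ] F [-0.5  0.4 -1.7] w 12.5 j6 0.2
tot [-0.2 -0.2  8.4] turn 0.0 n 1
[[-0.2, -0.2, 8.4, 0.0]]
```

View pics/s17.png

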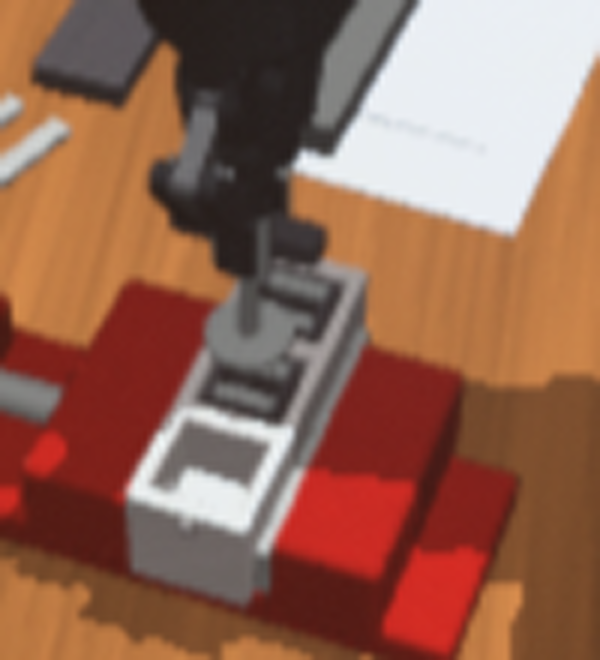

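Run:
```python
from h import *
s=cam("side");o=bot.get_obs();print(o["eef_pos"].round(4))
print(onplane(s,[[280+252/6,150+333/6]],.121).round(4), onplane(s,[[280+264/6,150+230/6]],.165).round(4), onplane(s,[[280+247/6,150+325/6]],.122).round(4))
crop(s,300,180,350,235,14,"s18.png")
print((proj(s,[[.519,.008,.095],[.519,.008,.121]])-[300,180])*14)
```

```text
[0.5196 0.0071 0.1669]
[[0.5183 0.0078 0.121 ]] [[ 0.5162 -0.0071  0.165 ]] [[0.5208 0.0048 0.122 ]]
[[303.77395417 456.16299152]
 [303.87477465 357.51656141]]
```

View pics/s18.png

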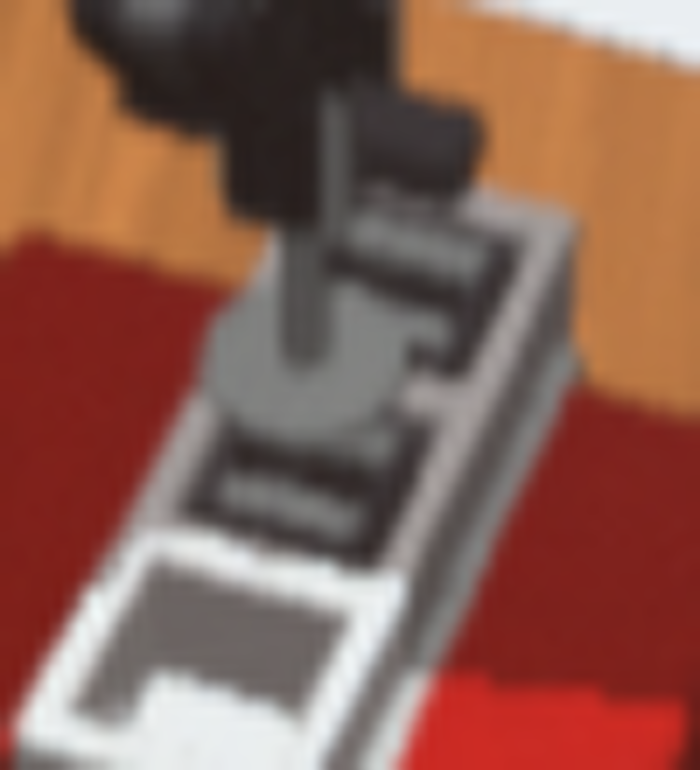

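The shaft meets the collar at crop (305,355), which matches the predicted axis (304,357), so it is aligned. Inserting.

```bash
python3 -m crank '[[[0,0,6,0,255],[0.3,0,5,0,255]]]'; L=69 python3 d.py 519 7.8 79 79 55;  python3 -m crank '[[[0.3,0,4,0,255],[0.3,0,3,0,255]]]'; L=69 python3 d.py 519 7.8 79 79 55
```

```text
clock: 44.45
eef_pos: [0.5227, 0.0076, 0.1633]
tool_rot: [0.095, 0.995, 0.005, -0.004]
ft_force: [-8.4, 0.7, 28.6]
grip_width: 0.013
tip [522.2   8.3  94.3]
t 44.45 p [522.2   8.3  94.3] psi 79.0 tiltz [-0.007  0.011 -1.   ] F [-8.4  0.7 28.6] w 13.0 j6 0.2
tot [ 2.9 -1.2 15.3] turn 0.0 n 1
[[2.9, -1.2, 15.3, 0.0]]
clock: 44.7
eef_pos: [0.522, 0.0076, 0.1635]
tool_rot: [0.095, 0.995, 0.005, -0.001]
ft_force: [-6.2, -0.4, 12.0]
grip_width: 0.013
tip [521.8   8.3  94.5]
t 44.7 p [521.8   8.3  94.5] psi 79.0 tiltz [-0.002  0.01  -1.   ] F [-6.2 -0.4 12. ] w 13.0 j6 0.2
tot [ 2.6 -1.2 15.5] turn 0.0 n 1
[[2.6, -1.2, 15.5, 0.0]]
```

```bash
python3 -m crank '[[[2,0,-4,0,255],[1,0,-1,0,255]]]'; L=69 python3 d.py 519 7.8 79 79 55
python3 - <<'E'
from h import *
s=cam("side");crop(s,300,180,350,235,14,"s19.png")
print((proj(s,[[.519,.008,.095],[.519,.008,.121]])-[300,180])*14)
E
```

```text
clock: 44.95
eef_pos: [0.5193, 0.0082, 0.1696]
tool_rot: [0.095, 0.995, 0.005, -0.0]
ft_force: [-0.6, 0.9, -2.4]
grip_width: 0.0128
tip [519.4   8.9 100.6]
t 44.95 p [519.4   8.9 100.6] psi 79.0 tiltz [ 0.001  0.01  -1.   ] F [-0.6  0.9 -2.4] w 12.8 j6 0.2
tot [ 0.1 -1.3 21.6] turn 0.0 n 1
[[0.1, -1.3, 21.6, 0.0]]
[[303.77395417 456.16299152]
 [303.87477465 357.51656141]]
```

View pics/s19.png

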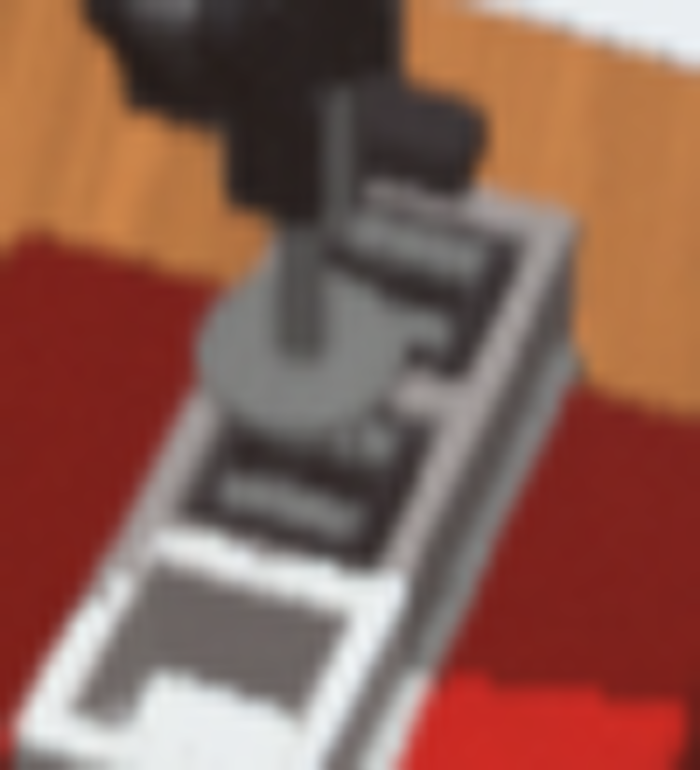

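```bash
python3 -m crank '[[[3,-1.5,1,0,255],[0.7,0,3,0,255]]]'; L=69 python3 d.py 517 7.8 79 79 55;  python3 -m crank '[[[0.7,0,3,0,255],[0.5,0,3,0,255]]]'; L=69 python3 d.py 517 7.8 79 79 55
```

```text
clock: 45.25
eef_pos: [0.5151, 0.0074, 0.1646]
tool_rot: [0.095, 0.995, 0.005, -0.001]
ft_force: [-0.3, 1.0, 6.5]
grip_width: 0.0127
tip [515.    8.1  95.6]
t 45.25 p [515.    8.1  95.6] psi 79.0 tiltz [-0.    0.01 -1.  ] F [-0.3  1.   6.5] w 12.7 j6 0.2
tot [-2.  -0.1 16.6] turn 0.0 n 1
[[-2.0, -0.1, 16.6, 0.0]]
clock: 45.5
eef_pos: [0.5166, 0.0079, 0.164]
tool_rot: [0.095, 0.995, 0.006, 0.004]
ft_force: [-5.3, -0.4, 18.8]
grip_width: 0.0127
tip [517.2   8.6  95. ]
t 45.5 p [517.2   8.6  95. ] psi 79.0 tiltz [ 0.008  0.011 -1.   ] F [-5.3 -0.4 18.8] w 12.7 j6 0.2
tot [ 0.1 -1.  16. ] turn 0.0 n 1
[[0.1, -1.0, 16.0, 0.0]]
```

```bash
python3 -m crank '[[[1,0,-8,0,255],[1,0,-6,0,255]]]'
cat > ax.py <<'E'
from h import *
from scipy.spatial.transform import Rotation as Ro
o=bot.get_obs();p=o["eef_pos"];z=Ro.from_quat(o["tool_rot"]).as_matrix()[:,2]
acc=[]
for i in range(3):
    s=cam("side");h=cv2.cvtColor(s["img"],cv2.COLOR_BGR2HSV);P=cloud(s)
    o=bot.get_obs();p=o["eef_pos"]
    pc=p+.045*z
    m=(np.linalg.norm(P[...,:2]-pc[:2],axis=2)<.026)&(abs(P[...,2]-pc[2])<.008)&(h[...,1]<60)&(h[...,2]>70)
    n=cv2.morphologyEx(m.astype(np.uint8),cv2.MORPH_OPEN,np.ones((3,3)))
    k=big(n)[0];mm=np.zeros((400,640),np.uint8);cv2.drawContours(mm,[k],-1,1,-1)
    q=P[(mm>0)&m];A=np.c_[q[:,:2]-pc[:2],np.ones(len(q))]
    w=np.ones(len(q))
    for _ in range(5):
        c=np.linalg.lstsq(A*w[:,None],(q[:,2])*w,rcond=None)[0];r=A@c-q[:,2];w=1/np.maximum(1,abs(r)/.001)
    e=cv2.fitEllipse(k);hull=cv2.fitEllipse(cv2.convexHull(k))
    ctr=onplane(s,[hull[0]],c[2])[0]
    nrm=np.array([c[0],c[1],-1]);nrm/=np.linalg.norm(nrm)
    acc.append(np.r_[ctr,nrm[:2],(ctr+nrm*.024)])
    print(len(q),"ctr",(ctr*1000).round(1),"toolaxis there",((p+z*(p[2]-ctr[2]))*1000).round(1),"axis",nrm.round(3),"tip",((ctr+nrm*.024)*1000).round(1),"ell",np.round(hull[0],1),np.round(hull[1],1))
a=np.mean(acc,0);print("MEAN ctr",(a[:3]*1000).round(1),"axis",a[3:5].round(3),"tip",(a[5:]*1000).round(1),"tool z",z.round(3),"TCP",(p*1000).round(1))
E
python3 ax.py
```

```text
clock: 45.75
eef_pos: [0.5141, 0.0081, 0.1781]
tool_rot: [0.095, 0.995, 0.006, 0.003]
ft_force: [-0.3, 0.3, -0.8]
grip_width: 0.0126
132 ctr [515.6   7.7 131.8] toolaxis there [514.7   8.7 131.8] axis [ 0.001 -0.061 -0.998] tip [515.6   6.2 107.8] ell [323.2 202.6] [11.8 14.7]
135 ctr [515.9   7.1 132.5] toolaxis there [514.7   8.6 132.5] axis [-0.003 -0.021 -1.   ] tip [515.8   6.6 108.5] ell [323.1 202.2] [12.2 14.7]
130 ctr [516.1   7.4 132. ] toolaxis there [514.5   8.6 132. ] axis [ 0.024 -0.08  -0.997] tip [516.7   5.4 108. ] ell [323.  202.4] [12.  14.6]
MEAN ctr [515.9   7.4 132.1] axis [ 0.007 -0.054] tip [516.    6.1 108.1] tool z [ 0.008  0.011 -1.   ] TCP [514.1   8.1 177.7]
```

```bash
python3 -m crank '[[[-1.5,2,5,0,255],[0.5,0,4,0,255]]]'; python3 d.py 517.1 9.5 148 79 55
```

```text
clock: 46.15
eef_pos: [0.5154, 0.0101, 0.1673]
tool_rot: [0.095, 0.995, 0.006, 0.003]
ft_force: [0.7, 0.3, -1.5]
grip_width: 0.0127
t 46.15 p [515.4  10.1 167.3] psi 79.0 tiltz [ 0.006  0.011 -1.   ] F [ 0.7  0.3 -1.5] w 12.7 j6 0.2
tot [-1.7 -0.5 19.4] turn 0.0 n 1
[[-1.7, -0.5, 19.4, 0.0]]
```

```bash
python3 -m crank '[[[-1.7,-0.5,3,0,255]]]'; python3 d.py 517.1 9.5 148 79 55;python3 -m crank '[[[0,0,3,0,255]]]'; python3 d.py 517.1 9.5 148 79 55
```

```text
clock: 46.28
eef_pos: [0.5166, 0.0094, 0.1635]
tool_rot: [0.095, 0.995, 0.006, 0.002]
ft_force: [-0.4, -0.1, -0.6]
grip_width: 0.0126
t 46.27 p [516.6   9.4 163.5] psi 79.1 tiltz [ 0.005  0.011 -1.   ] F [-0.4 -0.1 -0.6] w 12.6 j6 0.2
tot [-0.5  0.  15.5] turn 0.1 n 1
[[-0.5, 0.0, 15.5, 0.1]]
clock: 46.4
eef_pos: [0.5166, 0.0094, 0.16]
tool_rot: [0.095, 0.995, 0.006, 0.002]
ft_force: [-0.5, -0.3, -1.4]
grip_width: 0.0125
t 46.4 p [516.6   9.4 160. ] psi 79.1 tiltz [ 0.004  0.011 -1.   ] F [-0.5 -0.3 -1.4] w 12.5 j6 0.2
tot [-0.4  0.  12. ] turn 0.1 n 1
[[-0.4, 0.0, 12.0, 0.1]]
```

Entered the slot. Down to the thread.

```bash
python3 -m crank '[[[0,0,4,0,255],[0,0,4,0,255]]]'; python3 d.py 517.1 9.5 148 79 55;python3 -m crank '[[[0,0,3,0,255]]]'; python3 d.py 517.1 9.5 148 79 55
```

```text
clock: 46.65
eef_pos: [0.5166, 0.0095, 0.1513]
tool_rot: [0.095, 0.995, 0.006, 0.002]
ft_force: [0.4, 0.3, -2.0]
grip_width: 0.0126
t 46.65 p [516.6   9.5 151.3] psi 79.0 tiltz [ 0.004  0.011 -1.   ] F [ 0.4  0.3 -2. ] w 12.6 j6 0.2
tot [-0.4  0.1  3.3] turn 0.0 n 1
[[-0.4, 0.1, 3.3, 0.0]]
clock: 46.78
eef_pos: [0.5167, 0.0095, 0.1481]
tool_rot: [0.095, 0.995, 0.006, 0.002]
ft_force: [-0.4, 1.1, 6.4]
grip_width: 0.0128
t 46.77 p [516.7   9.5 148.1] psi 79.0 tiltz [ 0.004  0.011 -1.   ] F [-0.4  1.1  6.4] w 12.8 j6 0.2
tot [-0.4  0.1  0.1] turn 0.0 n 1
[[-0.4, 0.1, 0.1, 0.0]]
```

```bash
python3 -m crank '[[[0,0,0.5,10,255],[0,0,0.7,10,255],[0,0,0.7,10,255],[0,0,0.7,10,255]]]'; python3 d.py 519 9.5 145 -21 55
```

```text
clock: 47.28
eef_pos: [0.5195, 0.01, 0.1475]
tool_rot: [0.44, 0.898, 0.008, 0.003]
ft_force: [0.4, 0.4, -1.4]
grip_width: 0.0133
t 47.27 p [519.5  10.  147.5] psi 37.8 tiltz [ 0.012  0.012 -1.   ] F [ 0.4  0.4 -1.4] w 13.3 j6 0.92
tot [-0.1 -0.8  2.5] turn 58.8 n 6
[[-0.0, -0.1, 0.4, 9.8], [-0.0, -0.1, 0.4, 9.8], [-0.1, -0.1, 0.4, 9.8], [-0.1, -0.1, 0.4, 9.8], [-0.1, -0.1, 0.4, 9.8], [-0.1, -0.1, 0.4, 9.8]]
```

```bash
python3 -m crank '[[[0,0,1,10,255],[0,0,1,10,255],[0,0,1,10,255]]]'; python3 d.py 521 9.5 145 -21 55;python3 -m crank '[[[0,-0.3,1,10,255],[0,-0.3,1,10,255],[0,-0.3,1,8,255]]]'; python3 d.py 521.5 9.5 145 -23 55
```

```text
clock: 47.65
eef_pos: [0.5211, 0.01, 0.1462]
tool_rot: [0.664, 0.748, 0.01, 0.002]
ft_force: [-1.8, 1.8, 4.5]
grip_width: 0.0124
t 47.65 p [521.1  10.  146.2] psi 6.8 tiltz [ 0.016  0.012 -1.   ] F [-1.8  1.8  4.5] w 12.4 j6 1.47
tot [-0.5 -0.2  1.2] turn 27.8 n 3
[[-0.2, -0.1, 0.4, 9.3], [-0.2, -0.0, 0.4, 9.3], [-0.2, 0.0, 0.4, 9.3]]
clock: 48.02
eef_pos: [0.5225, 0.0115, 0.1463]
tool_rot: [0.83, 0.558, 0.014, 0.0]
ft_force: [-1.3, 0.2, 3.4]
grip_width: 0.0127
t 48.02 p [522.5  11.5 146.3] psi -22.2 tiltz [ 0.023  0.015 -1.   ] F [-1.3  0.2  3.4] w 12.7 j6 1.97
tot [-2.3 -0.2  1.2] turn 0.8 n 1
[[-2.3, -0.2, 1.2, 0.8]]
```

```bash
python3 -m crank '[[[-1.5,-1,-3,0,255],[-0.5,0,-5,0,255],[0,0,-6,0,255]]]'; python3 d.py 521.5 9.5 190 -22 55;python3 -m crank '[[[0,0,-8,0,255],[0,0,-10,0,255],[0,0,-12,0,255]]]'; python3 d.py 521.5 9.5 230 -22 55
```

```text
clock: 48.4
eef_pos: [0.5195, 0.0098, 0.1584]
tool_rot: [0.828, 0.56, 0.013, -0.001]
ft_force: [2.7, 0.8, -4.6]
grip_width: 0.0126
t 48.4 p [519.5   9.8 158.4] psi -21.9 tiltz [ 0.02   0.016 -1.   ] F [ 2.7  0.8 -4.6] w 12.6 j6 1.96
tot [  1.1   2.4 -31.6] turn 0.1 n 1
[[1.1, 2.4, -31.6, 0.1]]
clock: 48.78
eef_pos: [0.5187, 0.0094, 0.1907]
tool_rot: [0.828, 0.561, 0.012, -0.001]
ft_force: [-0.1, -1.3, -3.7]
grip_width: 0.0128
t 48.77 p [518.7   9.4 190.7] psi -21.8 tiltz [ 0.019  0.016 -1.   ] F [-0.1 -1.3 -3.7] w 12.8 j6 1.96
tot [  2.    3.1 -39.2] turn 0.2 n 1
[[2.0, 3.1, -39.2, 0.2]]
```

```bash
python3 -m crank '[[[0,0,-20,0,255],[0,0,-20,0,255],[0,0,0,0,255]]]'; python3 d.py 470 290 200 -20 50;  python3 ax.py
python3 - <<'E'
from h import *
s=cam("side");crop(s,270,130,370,270,5,"s20.png")
E
```

```text
clock: 49.15
eef_pos: [0.5176, 0.0081, 0.2356]
tool_rot: [0.828, 0.561, 0.013, 0.0]
ft_force: [0.4, -0.3, -2.7]
grip_width: 0.013
t 49.15 p [517.6   8.1 235.6] psi -21.8 tiltz [ 0.022  0.014 -1.   ] F [ 0.4 -0.3 -2.7] w 13.0 j6 1.96
tot [ 243.2 -149.4   38.6] turn -1.8 n 6
[[40.5, -24.9, 6.4, -0.3], [40.7, -24.7, 6.4, -0.3], [40.8, -24.5, 6.4, -0.3], [40.9, -24.3, 6.4, -0.3], [41.1, -24.1, 6.4, -0.3], [41.2, -23.8, 6.4, -0.3]]
132 ctr [514.1  11.2 189.6] toolaxis there [518.    8.8 189.7] axis [ 0.001 -0.029 -1.   ] tip [514.1  10.5 165.7] ell [323.7 186.7] [11.5 15.7]
135 ctr [513.3  10.8 188. ] toolaxis there [517.5   8.9 188. ] axis [-0.04  -0.01  -0.999] tip [512.3  10.5 164. ] ell [324.  187.1] [11.2 16. ]
137 ctr [512.4  11.6 187.2] toolaxis there [517.1   8.9 187.2] axis [-0.05  -0.001 -0.999] tip [511.3  11.5 163.2] ell [324.3 187.7] [11.5 15.5]
MEAN ctr [513.3  11.2 188.3] axis [-0.029 -0.013] tip [512.6  10.8 164.3] tool z [ 0.022  0.014 -1.   ] TCP [516.1   8.2 232.6]
```

View pics/s20.png

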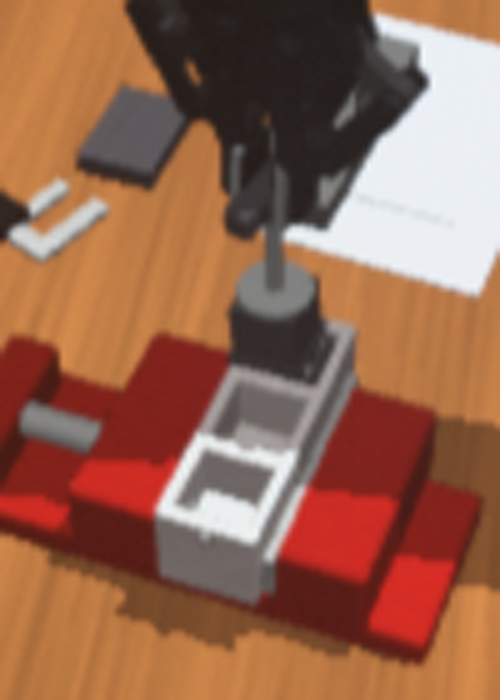

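Plug2 is out, at crop (275,330). Carrying it to the middle cell.

```bash
python3 -m crank '[[[22,-14,0,0,255],[38,-22,4,-0.3,255],[41,-25,6,-0.3,255],[41,-25,6,-0.3,255],[41,-24,6,-0.3,255],[35,-21,6,0,255],[20,-10,6,0,255],[0,0,0,0,255],[0,0,0,0,255]]]'; python3 d.py 471 288 155 -20 50
```

```text
clock: 50.48
eef_pos: [0.4655, 0.287, 0.1902]
tool_rot: [0.823, 0.569, 0.002, -0.003]
ft_force: [0.4, 0.3, -2.7]
grip_width: 0.0129
t 50.48 p [465.5 287.  190.2] psi -20.7 tiltz [ 0.     0.006 -1.   ] F [ 0.4  0.3 -2.7] w 12.9 j6 2.48
tot [ 2.7  4.9 35.3] turn -0.7 n 1
[[2.7, 4.9, 35.3, -0.7]]
```

```bash
python3 -m crank '[[[2.7,4.5,14,-0.5,255],[0,0,14,0,255],[0,0,14,0,255],[0,0,14,0,255],[0,0,0,0,255]]]'; python3 d.py 471 288 118 -20 50; python3 plugt.py 0; python3 ax.py|tail -1
python3 - <<'E'
from h import *
s=cam("side");crop(s,280,280,380,395,6,"s21.png")
E
```

```text
clock: 51.1
eef_pos: [0.4709, 0.2848, 0.1289]
tool_rot: [0.821, 0.571, 0.0, -0.002]
ft_force: [0.3, -0.2, -2.8]
grip_width: 0.0129
t 51.1 p [470.9 284.8 128.9] psi -20.4 tiltz [-0.002  0.004 -1.   ] F [ 0.3 -0.2 -2.8] w 12.9 j6 2.47
tot [ 3. -1. 11.] turn -0.4 n 1
[[3.0, -1.0, 11.0, -0.4]]
[0.4714 0.2852 0.1298] [-0.2  0.2 -3.9]
140 lowest z 44.5
45.0 53 x [-16.9  15.5] y [-20.6  11.1]
55.0 40 x [-16.   12.4] y [-14.6   9.1]
65.0 41 x [-15.3  16.1] y [-15.6   8.8]
MEAN ctr [464.8 288.9  83.9] axis [-0.048 -0.005] tip [463.7 288.8  60. ] tool z [-0.001  0.005 -1.   ] TCP [472.5 286.  131.5]
```

View pics/s21.png

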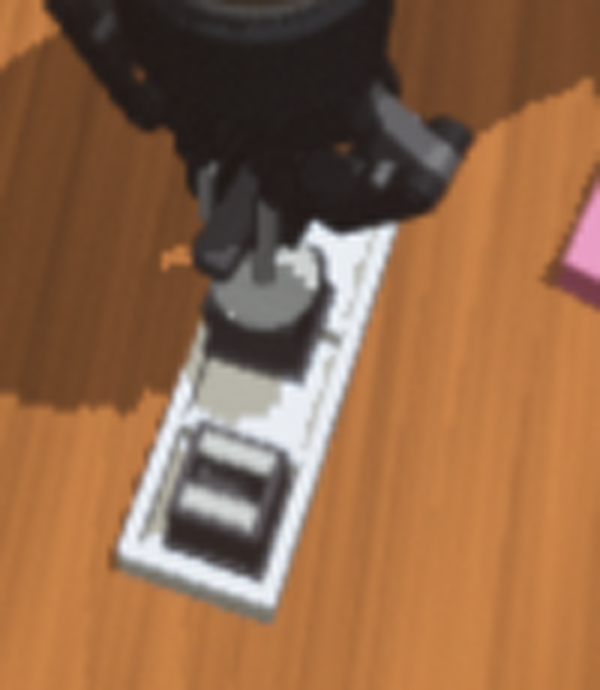

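```bash
python3 -m crank '[[[5,-1,0,0,255],[0,0,8,0,255],[0,0,0,0,255]]]'; python3 plugt.py 0;python3 d.py 472 291.5 118 -20 50
```

```text
clock: 51.72
eef_pos: [0.4741, 0.2923, 0.1244]
tool_rot: [0.821, 0.571, 0.004, -0.002]
ft_force: [-0.2, -0.6, -3.4]
grip_width: 0.0123
[0.4745 0.2925 0.1249] [-0.1  0.  -2.8]
151 lowest z 41.3
41.0 59 x [-15.2  16.6] y [-10.4  19.3]
51.0 43 x [-13.5  17.4] y [-8.7 17.3]
61.0 35 x [-12.3  19.8] y [ 6.7 17.5]
t 51.77 p [474.5 292.5 124.9] psi -20.4 tiltz [ 0.005  0.009 -1.   ] F [-0.1  0.  -2.8] w 12.5 j6 2.48
tot [-1.9 -2.   6.9] turn -0.4 n 1
[[-1.9, -2.0, 6.9, -0.4]]
```

```bash
python3 -m crank '[[[-2,-1,8,0,255],[-0.5,-0.5,8,0,255],[-0.5,-0.5,8,0,255]]]'; python3 d.py 473 291 90 -20 50; python3 plugt.py 0
```

```text
clock: 52.15
eef_pos: [0.4718, 0.2906, 0.0998]
tool_rot: [0.821, 0.571, 0.005, -0.002]
ft_force: [-0.9, -0.2, -3.4]
grip_width: 0.0128
t 52.15 p [471.8 290.6  99.8] psi -20.4 tiltz [ 0.006  0.009 -1.   ] F [-0.9 -0.2 -3.4] w 12.8 j6 2.48
tot [0.7 1.  9.8] turn -0.4 n 1
[[0.7, 1.0, 9.8, -0.4]]
[0.4709 0.29   0.0984] [ 0.4 -1.1 -4.1]
159 lowest z 16.6
17.0 54 x [-16.5  14.7] y [-11.3  17.2]
27.0 41 x [-15.3  17. ] y [-11.9  15.8]
37.0 33 x [-14.5  17. ] y [ 4.  15.3]
```

```bash
python3 -m crank '[[[0,0.5,5,0,255],[0,0.5,3,0,255]]]'; python3 d.py 473 291 90 -20 50; python3 -m crank '[[[0,0,2,0,255]]]';python3 d.py 473 291 90 -20 50; python3 plugt.py 0
```

```text
clock: 52.45
eef_pos: [0.4721, 0.2899, 0.0903]
tool_rot: [0.821, 0.571, 0.004, -0.002]
ft_force: [-2.4, -0.7, 11.1]
grip_width: 0.0127
t 52.45 p [472.1 289.9  90.3] psi -20.4 tiltz [ 0.005  0.009 -1.   ] F [-2.4 -0.7 11.1] w 12.7 j6 2.47
tot [1.3 0.5 0.3] turn -0.4 n 1
[[1.3, 0.5, 0.3, -0.4]]
clock: 52.58
eef_pos: [0.4732, 0.2904, 0.0903]
tool_rot: [0.821, 0.571, 0.006, -0.002]
ft_force: [-3.1, -3.4, 13.8]
grip_width: 0.0124
t 52.58 p [473.2 290.4  90.3] psi -20.4 tiltz [ 0.007  0.01  -1.   ] F [-3.1 -3.4 13.8] w 12.4 j6 2.47
tot [ 0.5 -0.4  0.3] turn -0.4 n 1
[[0.5, -0.4, 0.3, -0.4]]
[0.4732 0.2903 0.0904] [-2.3 -1.7  6.5]
154 lowest z 9.3
9.0 50 x [-16.2  17.3] y [-13.1  16.1]
19.0 37 x [-15.4  15.2] y [-12.1  15.3]
29.0 30 x [-15.1  15.1] y [-13.9  15.2]
```

```bash
python3 -m crank '[[[0,0,-0.3,-10,255],[0,0,0.2,-10,255],[0,0,0.2,-10,255],[0,0,0.2,-10,255]]]'; python3 d.py 473 291 92 80 50; python3 plugt.py 0;python3 -m crank '[[[0,0,0.2,-10,255],[0,0,0,-10,255],[0,0,0,-10,255]]]'; python3 d.py 473 291 92 80 50; python3 plugt.py 0
```

```text
clock: 53.12
eef_pos: [0.4742, 0.2911, 0.0922]
tool_rot: [0.567, 0.824, 0.008, 0.001]
ft_force: [-2.8, -0.4, 0.5]
grip_width: 0.0128
t 53.12 p [474.2 291.1  92.2] psi 20.9 tiltz [ 0.01   0.012 -1.   ] F [-2.8 -0.4  0.5] w 12.8 j6 1.75
tot [ 0.3 -1.2  0.2] turn -59.1 n 6
[[0.0, -0.2, 0.0, -9.9], [0.1, -0.2, 0.0, -9.9], [0.1, -0.2, 0.0, -9.9], [0.1, -0.1, 0.0, -9.9], [0.2, -0.1, 0.0, -9.9], [0.2, -0.1, 0.0, -9.9]]
[0.4741 0.2911 0.0923] [-1.1  0.2 -1.9]
124 lowest z 8.3
8.0 36 x [-15.3  16.5] y [-14.5  15.8]
18.0 34 x [-15.2  15.1] y [-8.5 14.7]
28.0 31 x [-15.2  14.9] y [-9.1 14.5]
clock: 53.55
eef_pos: [0.4711, 0.2903, 0.0928]
tool_rot: [0.329, 0.944, 0.006, 0.0]
ft_force: [-4.5, -1.2, 1.5]
grip_width: 0.0126
t 53.55 p [471.1 290.3  92.8] psi 51.6 tiltz [ 0.004  0.011 -1.   ] F [-4.5 -1.2  1.5] w 12.6 j6 1.22
tot [-1.1  1.7  0.8] turn -28.4 n 3
[[-0.4, 0.6, 0.3, -9.5], [-0.4, 0.5, 0.3, -9.5], [-0.5, 0.4, 0.3, -9.5]]
[0.4712 0.2903 0.0928] [-3.2 -0.6  2.9]
145 lowest z 9.5
9.0 38 x [-15.1  18.3] y [-9.2 15.2]
19.0 37 x [-14.8  14.5] y [-16.   15.2]
29.0 40 x [-14.9  14.8] y [-8.4 14.6]
```

```bash
python3 -m crank '[[[0.3,-0.3,-0.3,-10,255],[0.3,-0.3,-0.3,-10,255],[0.3,0,-0.3,-9.5,255]]]'; python3 d.py 471 291 92 80 50;python3 -m crank '[[[0,0,-3,0,255],[0,0,-3,0,255],[0,0,-4,0,255]]]';  python3 d.py 471 291 92 80 50;python3 plugt.py 0
```

```text
clock: 53.98
eef_pos: [0.4693, 0.2894, 0.0939]
tool_rot: [0.074, 0.997, 0.005, 0.001]
ft_force: [-1.8, -1.8, -1.7]
grip_width: 0.0128
t 53.98 p [469.3 289.4  93.9] psi 81.5 tiltz [ 0.003  0.01  -1.   ] F [-1.8 -1.8 -1.7] w 12.8 j6 0.7
tot [-1.4  1.8  1.9] turn 1.5 n 1
[[-1.4, 1.8, 1.9, 1.5]]
clock: 54.35
eef_pos: [0.4693, 0.2897, 0.1043]
tool_rot: [0.08, 0.997, 0.005, 0.001]
ft_force: [-1.3, -0.4, -2.0]
grip_width: 0.0131
t 54.35 p [469.3 289.7 104.3] psi 80.8 tiltz [ 0.003  0.01  -1.   ] F [-1.3 -0.4 -2. ] w 13.1 j6 0.71
tot [-1.4  1.4 12.3] turn 0.8 n 1
[[-1.4, 1.4, 12.3, 0.8]]
[0.4697 0.2898 0.105 ] [-0.3 -0.3 -0.9]
142 lowest z 9.0
9.0 38 x [-13.3  19.5] y [-15.6  16.2]
19.0 32 x [-13.5  16.7] y [-8.8 15.6]
29.0 41 x [-13.4  16.8] y [-0.3 15.8]
```

Plug2 stays. Lifting out and heading to plug3.

```bash
python3 -m crank '[[[0,0,-8,0,255],[0,0,-12,0,255],[0,0,-25,0,255],[0,0,-40,0,255],[0,0,-20,0,255],[0,0,0,0,255]]]'; python3 plugt.py 0;python3 ax.py; python3 d.py 510 -37 200 79 50
```

```text
clock: 55.15
eef_pos: [0.4722, 0.2895, 0.219]
tool_rot: [0.082, 0.997, 0.008, 0.006]
ft_force: [-0.1, 0.0, -2.1]
grip_width: 0.0124
[0.4718 0.2893 0.218 ] [-0.7 -0.2 -2.1]
154 lowest z 9.7
10.0 40 x [-13.1  16.5] y [-11.   15.7]
20.0 44 x [-13.2  16.3] y [-14.2  15.8]
30.0 57 x [-13.3  16.4] y [-8.3 15.9]
209 ctr [473.9 290.  171.5] toolaxis there [471.6 289.5 171.5] axis [ 0.045 -0.038 -0.998] tip [475.  289.  147.6] ell [320.3 307.1] [16.7 19.8]
187 ctr [471.7 290.9 170.2] toolaxis there [471.1 289.2 170.2] axis [ 0.025 -0.026 -0.999] tip [472.3 290.3 146.2] ell [321.5 308.1] [14.5 19.4]
203 ctr [472.6 288.4 169.3] toolaxis there [470.8 289.  169.3] axis [ 0.038 -0.045 -0.998] tip [473.5 287.3 145.3] ell [321.2 307. ] [18. 19.]
MEAN ctr [472.7 289.8 170.3] axis [ 0.036 -0.036] tip [473.6 288.9 146.4] tool z [ 0.012  0.014 -1.   ] TCP [470.2 288.4 215.1]
t 55.35 p [470.2 288.4 215.1] psi 80.6 tiltz [ 0.007  0.011 -1.   ] F [-0.3 -0.7 -2. ] w 12.8 j6 0.71
tot [ -92.2 -314.7   11.9] turn 1.6 n 7
[[-13.2, -45.0, 1.7, 0.2], [-13.4, -44.9, 1.7, 0.2], [-13.5, -44.9, 1.7, 0.2], [-13.7, -44.8, 1.7, 0.2], [-13.9, -44.7, 1.7, 0.2], [-14.1, -44.7, 1.7, 0.2], [-14.3, -44.6, 1.7, 0.2]]
```

```bash
python3 -m crank '[[[-7,-25,0,0.2,255],[-13,-42,0,0.2,255],[-14,-46,0,0.2,255],[-14,-46,0,0.2,255],[-14,-46,0,0.2,255],[-14,-44,0,0.2,255],[-12,-40,0,0.2,255],[-6,-20,0,0,255],[0,0,0,0,255]]]'; python3 d.py 507.8 -35.8 180 79 50
```

```text
clock: 56.48
eef_pos: [0.504, -0.0423, 0.1994]
tool_rot: [0.093, 0.996, 0.003, -0.007]
ft_force: [0.1, 0.7, -1.0]
grip_width: 0.0127
t 56.48 p [504.  -42.3 199.4] psi 79.3 tiltz [-0.014  0.007 -1.   ] F [ 0.1  0.7 -1. ] w 12.7 j6 0.1
tot [-2.8  7.  19.4] turn 0.3 n 1
[[-2.8, 7.0, 19.4, 0.3]]
```

```bash
python3 -m crank '[[[-2.5,6.5,10,0.3,255],[0,0,10,0,255],[0,0,0,0,255]]]'; python3 ax.py; python3 d.py 507.8 -35.8 172 79 50
```

```text
clock: 56.85
eef_pos: [0.5062, -0.0334, 0.176]
tool_rot: [0.095, 0.995, 0.003, -0.01]
ft_force: [0.7, 0.4, -1.4]
grip_width: 0.0127
111 ctr [507.1 -33.5 129.7] toolaxis there [505.7 -33.  129.7] axis [ 0.01  -0.015 -1.   ] tip [507.3 -33.9 105.7] ell [329.4 191. ] [10.6 13.8]
112 ctr [507.  -33.  130.3] toolaxis there [506.1 -33.3 130.3] axis [-0.003 -0.097 -0.995] tip [506.9 -35.3 106.4] ell [329.4 191. ] [10.6 13.8]
108 ctr [507.6 -33.6 130.6] toolaxis there [506.4 -33.5 130.6] axis [ 0.007 -0.032 -0.999] tip [507.8 -34.3 106.6] ell [329.2 190.8] [10.6 14.1]
MEAN ctr [507.2 -33.4 130.2] axis [ 0.005 -0.048] tip [507.3 -34.5 106.2] tool z [-0.018  0.008 -1.   ] TCP [507.3 -33.9 177.5]
t 57.0 p [507.3 -33.9 177.5] psi 79.1 tiltz [-0.015  0.008 -1.   ] F [-0.9  0.5 -0.1] w 12.9 j6 0.12
tot [-0.9 -1.8  5.5] turn 0.1 n 1
[[-0.9, -1.8, 5.5, 0.1]]
```

```bash
python3 -m crank '[[[-2,-2,4,0,255],[0,0,4,0,255]]]'; python3 d.py 509.5 -36 165 79 50
```

```text
clock: 57.25
eef_pos: [0.5097, -0.0361, 0.1701]
tool_rot: [0.095, 0.995, 0.003, -0.007]
ft_force: [-0.5, 0.5, -1.2]
grip_width: 0.0129
t 57.25 p [509.7 -36.1 170.1] psi 79.1 tiltz [-0.013  0.008 -1.   ] F [-0.5  0.5 -1.2] w 12.9 j6 0.12
tot [0.1 0.1 5.1] turn 0.1 n 1
[[0.1, 0.1, 5.1, 0.1]]
```

```bash
python3 -m crank '[[[0.3,0,4,0,255],[0.3,0,3,0,255]]]'; python3 d.py 509.5 -36 165 79 50;python3 -m crank '[[[0.2,0,2.5,0,255]]]'; python3 d.py 509.5 -36 160 79 50
```

```text
clock: 57.5
eef_pos: [0.5092, -0.036, 0.1629]
tool_rot: [0.095, 0.995, 0.003, -0.006]
ft_force: [0.6, 0.6, -0.9]
grip_width: 0.0125
t 57.5 p [509.2 -36.  162.9] psi 79.1 tiltz [-0.012  0.008 -1.   ] F [ 0.6  0.6 -0.9] w 12.5 j6 0.12
tot [-0.2  0.1 -2.1] turn 0.1 n 1
[[-0.2, 0.1, -2.1, 0.1]]
clock: 57.62
eef_pos: [0.509, -0.0358, 0.1603]
tool_rot: [0.095, 0.995, 0.004, -0.006]
ft_force: [-0.1, 0.4, -1.0]
grip_width: 0.0126
t 57.62 p [509.  -35.8 160.3] psi 79.1 tiltz [-0.012  0.008 -1.   ] F [-0.1  0.4 -1. ] w 12.6 j6 0.12
tot [-0.5 -0.1  0.3] turn 0.1 n 1
[[-0.5, -0.1, 0.3, 0.1]]
```

In the slot. Going down.

```bash
python3 -m crank '[[[0,0,4,0,255],[0,0,4,0,255]]]'; python3 d.py 509 -36 148 79 55;python3 -m crank '[[[0,0,3,0,255]]]'; python3 d.py 509 -36 148 79 55
```

```text
clock: 57.88
eef_pos: [0.5089, -0.0357, 0.1518]
tool_rot: [0.095, 0.995, 0.004, -0.006]
ft_force: [-0.1, 0.7, -1.6]
grip_width: 0.0126
t 57.88 p [508.9 -35.7 151.8] psi 79.1 tiltz [-0.012  0.008 -1.   ] F [-0.1  0.7 -1.6] w 12.6 j6 0.12
tot [-0.2 -0.3  3.8] turn 0.1 n 1
[[-0.2, -0.3, 3.8, 0.1]]
clock: 58.0
eef_pos: [0.5087, -0.0357, 0.1484]
tool_rot: [0.095, 0.995, 0.004, -0.006]
ft_force: [-1.0, 0.2, 0.3]
grip_width: 0.0124
t 58.0 p [508.7 -35.7 148.4] psi 79.1 tiltz [-0.012  0.008 -1.   ] F [-1.   0.2  0.3] w 12.4 j6 0.12
tot [-0.3 -0.2  0.4] turn 0.1 n 1
[[-0.3, -0.2, 0.4, 0.1]]
```

```bash
python3 -m crank '[[[0,0,1.5,0,255]]]'; python3 d.py 509 -36 148 79 55; python3 -m crank '[[[0,0,0.5,10,255],[0,0,0.7,10,255],[0,0,0.7,10,255],[0,0,0.7,10,255]]]'; python3 d.py 511 -36 145 -21 55
```

```text
clock: 58.12
eef_pos: [0.5092, -0.0358, 0.1478]
tool_rot: [0.095, 0.995, 0.004, -0.006]
ft_force: [-1.7, 0.4, 10.7]
grip_width: 0.0127
t 58.12 p [509.2 -35.8 147.8] psi 79.1 tiltz [-0.011  0.008 -1.   ] F [-1.7  0.4 10.7] w 12.7 j6 0.12
tot [ 0.2 -0.3 -0.2] turn 0.1 n 1
[[0.2, -0.3, -0.2, 0.1]]
clock: 58.62
eef_pos: [0.5115, -0.0351, 0.1474]
tool_rot: [0.44, 0.898, 0.003, -0.004]
ft_force: [0.2, 0.8, -0.2]
grip_width: 0.0126
t 58.62 p [511.5 -35.1 147.4] psi 37.8 tiltz [-0.004  0.01  -1.   ] F [ 0.2  0.8 -0.2] w 12.6 j6 0.84
tot [-0.5 -0.9  2.4] turn 58.8 n 6
[[-0.1, -0.2, 0.4, 9.8], [-0.1, -0.1, 0.4, 9.8], [-0.1, -0.1, 0.4, 9.8], [-0.1, -0.1, 0.4, 9.8], [-0.2, -0.1, 0.4, 9.8], [-0.2, -0.0, 0.4, 9.8]]
```

```bash
python3 -m crank '[[[0,0,1,10,255],[0,0,1,10,255],[0,-0.3,1,10,255]]]'; python3 d.py 512 -36 145 -21 55;python3 -m crank '[[[-0.3,-0.5,1,10,255],[-0.3,-0.5,1,10,255],[-0.3,-0.5,1,8,255]]]'; python3 d.py 512 -35.5 145 -23 55
```

```text
clock: 59.0
eef_pos: [0.513, -0.035, 0.1464]
tool_rot: [0.664, 0.748, 0.004, -0.003]
ft_force: [-0.9, 1.6, 4.4]
grip_width: 0.0132
t 59.0 p [513.  -35.  146.4] psi 6.8 tiltz [ 0.    0.01 -1.  ] F [-0.9  1.6  4.4] w 13.2 j6 1.38
tot [-0.9 -1.1  1.4] turn 27.8 n 3
[[-0.3, -0.4, 0.5, 9.3], [-0.4, -0.3, 0.5, 9.3], [-0.4, -0.2, 0.5, 9.3]]
clock: 59.38
eef_pos: [0.514, -0.0342, 0.1464]
tool_rot: [0.829, 0.559, 0.007, -0.003]
ft_force: [0.1, 0.6, 2.2]
grip_width: 0.0126
t 59.38 p [514.  -34.2 146.4] psi -22.0 tiltz [ 0.008  0.013 -1.   ] F [0.1 0.6 2.2] w 12.6 j6 1.88
tot [-1.9 -1.3  1.4] turn 1.0 n 1
[[-1.9, -1.3, 1.4, 1.0]]
```

```bash
python3 -m crank '[[[-1,-1,-3,0,255],[-0.5,0,-5,0,255],[0,0,-6,0,255]]]'; python3 d.py 512 -36 190 -22 55;python3 -m crank '[[[0,0,-8,0,255],[0,0,-10,0,255],[0,0,-12,0,255],[0,0,-20,0,255],[0,0,-20,0,255],[0,0,0,0,255]]]'; python3 ax.py|tail -1; python3 d.py 463.7 240.5 190 -20 55;python3 - <<'E'
from h import *
s=cam("side");crop(s,270,130,370,270,5,"s22.png")
E
```

```text
clock: 59.75
eef_pos: [0.5112, -0.0355, 0.1586]
tool_rot: [0.828, 0.561, 0.005, -0.005]
ft_force: [0.9, 0.1, -3.7]
grip_width: 0.0126
t 59.75 p [511.2 -35.5 158.6] psi -21.8 tiltz [ 0.004  0.014 -1.   ] F [ 0.9  0.1 -3.7] w 12.6 j6 1.87
tot [  0.3   0.9 -31.4] turn 0.2 n 1
[[0.3, 0.9, -31.4, 0.2]]
clock: 60.5
eef_pos: [0.5107, -0.0373, 0.2357]
tool_rot: [0.828, 0.561, 0.006, -0.003]
ft_force: [0.9, 0.5, -3.4]
grip_width: 0.0128
MEAN ctr [506.4 -35.5 188.3] axis [-0.02  -0.012] tip [505.9 -35.7 164.3] tool z [ 0.006  0.011 -1.   ] TCP [509.1 -37.  232.8]
t 60.65 p [509.1 -37.  232.8] psi -21.7 tiltz [ 0.001  0.012 -1.   ] F [-0.1  0.  -4.3] w 12.4 j6 1.87
tot [ 240.5 -144.7   46.1] turn -1.7 n 6
[[40.1, -24.1, 7.7, -0.3], [40.2, -23.9, 7.7, -0.3], [40.3, -23.7, 7.7, -0.3], [40.4, -23.5, 7.7, -0.3], [40.6, -23.3, 7.7, -0.3], [40.7, -23.1, 7.7, -0.3]]
```

View pics/s22.png

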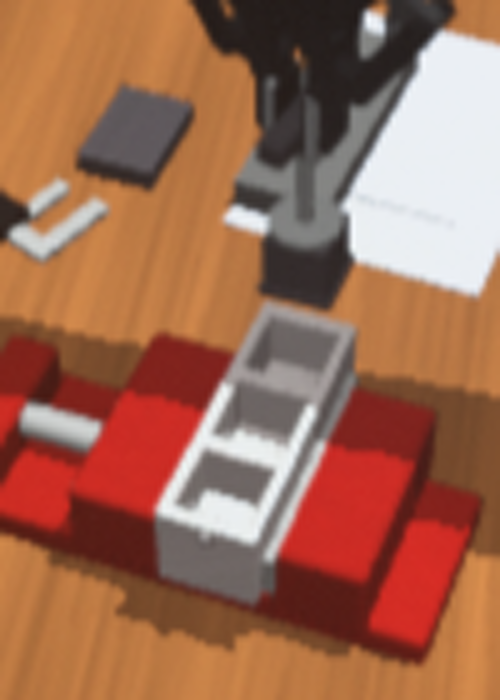

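Block empty. Carrying plug3 to the near cell; I'll check the cover afterwards, since it may have shifted.

```bash
python3 -m crank '[[[22,-14,0,0,255],[38,-22,4,-0.3,255],[41,-24,6,-0.3,255],[41,-24,6,-0.3,255],[41,-23,6,-0.3,255],[35,-20,6,0,255],[20,-10,6,0,255],[0,0,0,0,255],[0,0,0,0,255]]]'; python3 d.py 464.5 243 140 -20 50
```

```text
clock: 61.82
eef_pos: [0.4614, 0.2403, 0.1913]
tool_rot: [0.822, 0.569, -0.005, -0.006]
ft_force: [0.3, 0.5, -3.1]
grip_width: 0.0125
t 61.83 p [461.4 240.3 191.3] psi -20.6 tiltz [-0.015  0.005 -1.   ] F [ 0.3  0.5 -3.1] w 12.5 j6 2.4
tot [ 3.7  2.8 51.3] turn -0.6 n 2
[[1.8, 1.4, 25.6, -0.3], [1.8, 1.4, 25.6, -0.3]]
```

Run:
```python
from h import *
s=cam("side");crop(s,230,120,430,220,4,"s23.png")
```

```text
(no output)
```

View pics/s23.png

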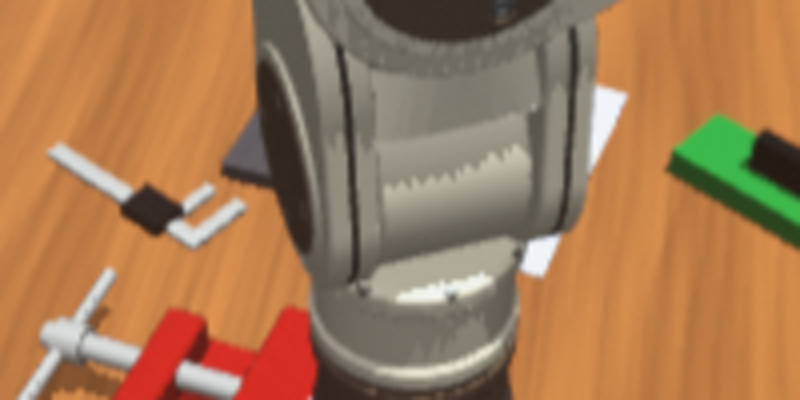

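Occluded; I'll check the cover later. Lowering plug3.

```bash
python3 -m crank '[[[2,1.5,14,-0.3,255],[2,1,14,-0.3,255],[0,0,14,0,255],[0,0,14,0,255],[0,0,8,0,255],[0,0,0,0,255]]]'; python3 d.py 464.5 243 118 -20 50; python3 plugt.py -48
```

```text
clock: 62.62
eef_pos: [0.4643, 0.2405, 0.1216]
tool_rot: [0.82, 0.572, -0.006, -0.007]
ft_force: [0.2, 0.0, -2.6]
grip_width: 0.0128
t 62.62 p [464.3 240.5 121.6] psi -20.3 tiltz [-0.017  0.004 -1.   ] F [ 0.2  0.  -2.6] w 12.8 j6 2.4
tot [ 2.4 -0.6  3.6] turn -0.3 n 1
[[2.4, -0.6, 3.6, -0.3]]
[0.4645 0.2407 0.1221] [ 0.1  0.2 -3.5]
154 lowest z 35.8
36.0 47 x [-16.5  16.1] y [-59.7 -33.8]
46.0 40 x [-15.8  14.4] y [-61.3 -35.5]
56.0 40 x [-15.2  14.3] y [-54.1 -36.1]
```

```bash
python3 -m crank '[[[2.2,-0.5,8,0,255],[0,0,8,0,255],[0,0,6,0,255]]]'; python3 d.py 464.5 243 90 -20 50; python3 plugt.py -48
```

```text
clock: 63.05
eef_pos: [0.4658, 0.2441, 0.1004]
tool_rot: [0.82, 0.572, -0.004, -0.006]
ft_force: [-0.2, -0.6, -2.9]
grip_width: 0.0124
t 63.05 p [465.8 244.1 100.4] psi -20.2 tiltz [-0.013  0.006 -1.   ] F [-0.2 -0.6 -2.9] w 12.4 j6 2.4
tot [-1.5 -0.7 10.4] turn -0.2 n 1
[[-1.5, -0.7, 10.4, -0.2]]
[0.4653 0.2438 0.0996] [-0.4 -0.  -4.1]
161 lowest z 15.7
16.0 48 x [-15.5  17.2] y [-59.5 -21.8]
26.0 42 x [-14.7  15.1] y [-59.  -31.3]
36.0 38 x [-13.8  17.1] y [-44.4 -31.6]
```

```bash
python3 -m crank '[[[-0.5,-0.5,5,0,255],[0,0,4,0,255]]]'; python3 d.py 464.5 243 90 -20 50; python3 -m crank '[[[0,0,2,0,255]]]';python3 d.py 465 243 90 -20 50; python3 plugt.py -48
```

```text
clock: 63.35
eef_pos: [0.4647, 0.2437, 0.0904]
tool_rot: [0.82, 0.572, -0.004, -0.006]
ft_force: [-1.8, -1.0, 16.0]
grip_width: 0.0128
t 63.35 p [464.7 243.7  90.4] psi -20.2 tiltz [-0.014  0.006 -1.   ] F [-1.8 -1.  16. ] w 12.8 j6 2.4
tot [-0.7  0.1  0.4] turn -0.2 n 1
[[-0.7, 0.1, 0.4, -0.2]]
clock: 63.48
eef_pos: [0.4659, 0.2441, 0.0904]
tool_rot: [0.82, 0.572, -0.002, -0.006]
ft_force: [-2.9, -2.1, 16.8]
grip_width: 0.013
t 63.48 p [465.9 244.1  90.4] psi -20.2 tiltz [-0.011  0.007 -1.   ] F [-2.9 -2.1 16.8] w 13.0 j6 2.4
tot [-1.4 -0.4  0.4] turn -0.2 n 1
[[-1.4, -0.4, 0.4, -0.2]]
[0.4659 0.2441 0.0905] [-2.  -1.9  7.8]
158 lowest z 8.4
8.0 51 x [-15.8  15.3] y [-59.6 -23.7]
18.0 33 x [-15.3  13.5] y [-58.9 -31.1]
28.0 36 x [-15.3  15.4] y [-58.4 -31.8]
```

```bash
python3 -m crank '[[[0,0,-0.3,-10,255],[0,0,0.2,-10,255],[0,0,0.2,-10,255],[0,0,0.2,-10,255]]]'; python3 d.py 464 244 92 80 50; python3 -m crank '[[[0,0,0.2,-10,255],[0,0,0,-10,255],[0,0,0,-10,255]]]'; python3 d.py 464 244 92 80 50; python3 plugt.py -48
```

```text
clock: 64.03
eef_pos: [0.4672, 0.2445, 0.0922]
tool_rot: [0.566, 0.824, 0.002, -0.005]
ft_force: [-0.4, -0.0, -1.9]
grip_width: 0.0126
t 64.03 p [467.2 244.5  92.2] psi 21.0 tiltz [-0.006  0.009 -1.   ] F [-0.4 -0.  -1.9] w 12.6 j6 1.68
tot [ 0.6 -3.2  0.2] turn -59.0 n 6
[[0.1, -0.5, 0.0, -9.8], [0.2, -0.5, 0.0, -9.8], [0.3, -0.5, 0.0, -9.8], [0.4, -0.4, 0.0, -9.8], [0.4, -0.3, 0.0, -9.8], [0.5, -0.3, 0.0, -9.8]]
clock: 64.4
eef_pos: [0.464, 0.2434, 0.0925]
tool_rot: [0.325, 0.946, 0.001, -0.007]
ft_force: [-2.9, -1.0, 2.8]
grip_width: 0.0125
t 64.4 p [464.  243.4  92.5] psi 52.0 tiltz [-0.012  0.007 -1.   ] F [-2.9 -1.   2.8] w 12.5 j6 1.14
tot [0.4 0.5 0.5] turn -28.0 n 3
[[0.1, 0.2, 0.2, -9.3], [0.1, 0.2, 0.2, -9.3], [0.1, 0.2, 0.2, -9.3]]
[0.464  0.2434 0.0925] [-2.3 -0.9  2.3]
152 lowest z 7.4
7.0 45 x [-15.3  13.1] y [-51.7 -29.8]
17.0 32 x [-15.2  15.2] y [-55.8 -16.7]
27.0 36 x [-14.8  15.2] y [-53.6 -32.1]
```

```bash
python3 -m crank '[[[0.3,-0.3,-0.3,-10,255],[0.3,-0.3,-0.3,-10,255],[0.3,0,-0.3,-9,255]]]'; python3 d.py 464 244 92 81 50;python3 -m crank '[[[0,0,-3,0,255],[0,0,-3,0,255],[0,0,-4,0,255]]]';  python3 d.py 464 244 92 80 50;python3 plugt.py -48
```

```text
clock: 64.82
eef_pos: [0.4622, 0.2425, 0.0939]
tool_rot: [0.072, 0.997, 0.003, -0.007]
ft_force: [-0.9, -2.0, -1.1]
grip_width: 0.0132
t 64.83 p [462.2 242.5  93.9] psi 81.7 tiltz [-0.013  0.006 -1.   ] F [-0.9 -2.  -1.1] w 13.2 j6 0.62
tot [-1.6  1.8  1.9] turn 0.7 n 1
[[-1.6, 1.8, 1.9, 0.7]]
clock: 65.2
eef_pos: [0.4622, 0.2426, 0.1042]
tool_rot: [0.077, 0.997, 0.003, -0.007]
ft_force: [-0.6, 0.1, -2.3]
grip_width: 0.0126
t 65.2 p [462.2 242.6 104.2] psi 81.2 tiltz [-0.013  0.007 -1.   ] F [-0.6  0.1 -2.3] w 12.6 j6 0.63
tot [-1.7  1.6 12.2] turn 1.2 n 1
[[-1.7, 1.6, 12.2, 1.2]]
[0.4626 0.2428 0.1049] [-1.   0.6 -0.8]
159 lowest z 8.5
8.0 44 x [-14.1  14.1] y [-64.9 -20.9]
18.0 33 x [-15.3  15.1] y [-55.4 -30.6]
28.0 38 x [-14.9  15.1] y [-45.  -31.2]
```

```bash
python3 -m crank '[[[0,0,-8,0,255],[0,0,-12,0,255],[0,0,-25,0,255],[0,0,-35,0,255],[0,0,0,0,255]]]'; python3 plugt.py -48;python3 ax.py|tail -1; python3 d.py 625 233 200 81 50
```

```text
clock: 65.88
eef_pos: [0.466, 0.243, 0.1913]
tool_rot: [0.078, 0.997, 0.004, -0.003]
ft_force: [0.4, 1.1, -1.6]
grip_width: 0.0128
[0.4648 0.2424 0.1894] [ 0.2  0.9 -2.1]
164 lowest z 9.0
9.0 46 x [-13.   14.8] y [-60.3 -29.7]
19.0 46 x [-14.9  15.1] y [-56.8 -31.7]
29.0 57 x [-14.7  15.2] y [-56.5 -31.8]
MEAN ctr [464.7 242.4 141.7] axis [ 0.003 -0.02 ] tip [464.8 241.9 117.7] tool z [-0.009  0.008 -1.   ] TCP [462.8 241.4 186.3]
t 66.08 p [462.8 241.4 186.3] psi 81.1 tiltz [-0.015  0.005 -1.   ] F [-0.6 -0.5 -1.3] w 12.8 j6 0.63
tot [-161.3   16.8  -16.1] turn 0.1 n 4
[[-40.3, 4.2, -4.0, 0.0], [-40.3, 4.2, -4.0, 0.0], [-40.3, 4.2, -4.0, 0.0], [-40.3, 4.2, -4.0, 0.0]]
```

```bash
python3 -m crank '[[[-25,3,-4,0,255],[-40,4,-4,0,255],[-40,4,-4,0,255],[-35,4,-4,0,255],[-15,0,0,0,255],[0,0,0,0,255]]]'; python3 ax.py; python3 d.py 625 233 150 81 50
```

```text
clock: 66.82
eef_pos: [0.6177, 0.2303, 0.1883]
tool_rot: [0.077, 0.997, -0.002, -0.016]
ft_force: [-0.2, 0.4, -2.1]
grip_width: 0.0128
190 ctr [617.3 230.1 141.8] toolaxis there [615.5 230.3 141.8] axis [-0.027 -0.024 -0.999] tip [616.7 229.5 117.8] ell [254.6 275.3] [14.9 18.1]
195 ctr [616.6 230.  141.9] toolaxis there [615.  230.5 141.9] axis [-0.01  -0.052 -0.999] tip [616.3 228.8 117.9] ell [254.9 275.3] [15.2 17.6]
186 ctr [616.1 230.4 142.5] toolaxis there [614.9 230.8 142.5] axis [-0.012 -0.047 -0.999] tip [615.8 229.3 118.5] ell [255.1 275.3] [14.9 18. ]
MEAN ctr [616.6 230.2 142.1] axis [-0.016 -0.041] tip [616.3 229.2 118.1] tool z [-0.032 -0.002 -0.999] TCP [616.4 230.9 189.6]
t 66.97 p [616.4 230.9 189.6] psi 81.3 tiltz [-0.032 -0.002 -0.999] F [-0.8  0.4 -1.7] w 12.7 j6 0.51
tot [-9.4  3.7 39.3] turn 0.3 n 1
[[-9.4, 3.7, 39.3, 0.3]]
```

```bash
python3 -m crank '[[[-7,2,15,0,255],[-2,0,15,0,255],[0,0,10,0,255],[0,0,0,0,255]]]'; python3 ax.py|tail -1; python3 d.py 627.3 233.5 135 81 50
```

```text
clock: 67.47
eef_pos: [0.6225, 0.232, 0.1461]
tool_rot: [0.075, 0.997, -0.002, -0.017]
ft_force: [-0.4, -0.3, -1.8]
grip_width: 0.0129
MEAN ctr [622.4 231.3 100.4] axis [-0.009 -0.023] tip [622.1 230.8  76.4] tool z [-0.034 -0.002 -0.999] TCP [623.6 232.3 148.1]
t 67.62 p [623.6 232.3 148.1] psi 81.3 tiltz [-0.031 -0.001 -1.   ] F [-0.   0.7 -2.5] w 12.8 j6 0.5
tot [-3.8  1.8 13. ] turn 0.3 n 1
[[-3.8, 1.8, 13.0, 0.3]]
```

```bash
python3 -m crank '[[[-4.5,2,12,0,255],[0,0,12,0,255]]]'; python3 d.py 628.5 233.7 115 81 50;python3 - <<'E'
from h import *
s=cam("side");crop(s,200,220,310,330,6,"s24.png")
E
python3 ax.py|tail -1
```

```text
clock: 67.88
eef_pos: [0.6295, 0.2342, 0.125]
tool_rot: [0.075, 0.997, -0.001, -0.013]
ft_force: [-0.4, 0.6, -1.8]
grip_width: 0.0124
t 67.88 p [629.5 234.2 125. ] psi 81.3 tiltz [-0.026  0.001 -1.   ] F [-0.4  0.6 -1.8] w 12.4 j6 0.5
tot [ 0.7 -0.6 10.1] turn 0.3 n 1
[[0.7, -0.6, 10.1, 0.3]]
MEAN ctr [628.1 233.3  77. ] axis [-0.028 -0.028] tip [627.4 232.7  53. ] tool z [-0.029 -0.001 -1.   ] TCP [628.6 233.9 125. ]
```

View pics/s24.png

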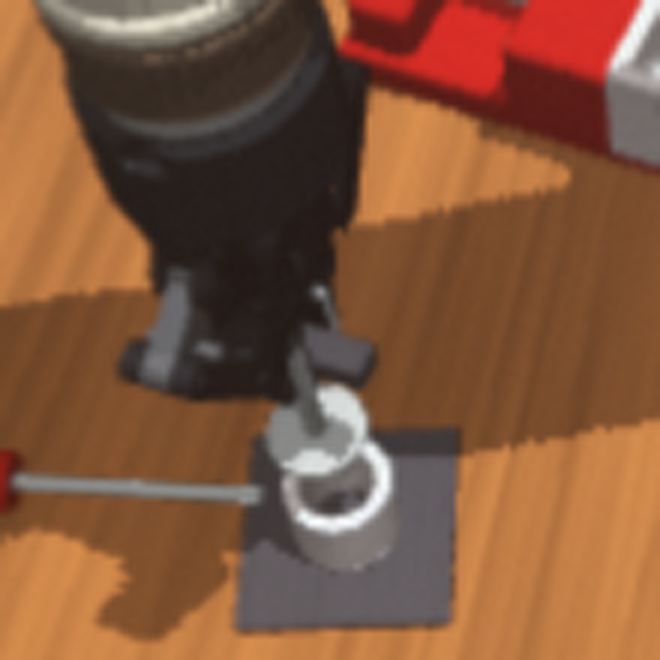

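Run:
```python
from h import *
s=cam("side");h=cv2.cvtColor(s["img"],cv2.COLOR_BGR2HSV);P=cloud(s)
print(onplane(s,[[256.3,301.2]],.04)*1000)
# expected outline for candidate centres
crop(s,240,285,275,325,16,"s25.png")
a=np.linspace(0,2*np.pi,40)
for c,col in(((.6273,.2322),(0,255,0)),((.6263,.236),(0,0,255))):
    im=cv2.imread("pics/s25.png") if col[1] else im
    for r in(.014,.020):
        q=proj(s,np.c_[c[0]+r*np.cos(a),c[1]+r*np.sin(a),np.full(40,.04)])
        q=((q-[240,285]+.5)*16-.5).astype(int)
        cv2.polylines(im,[q.reshape(-1,1,2)],True,col,1)
cv2.imwrite("pics/s25b.png",im)
```

```text
[[625.47210129 235.82337322  40.        ]]
```

View pics/s25b.png

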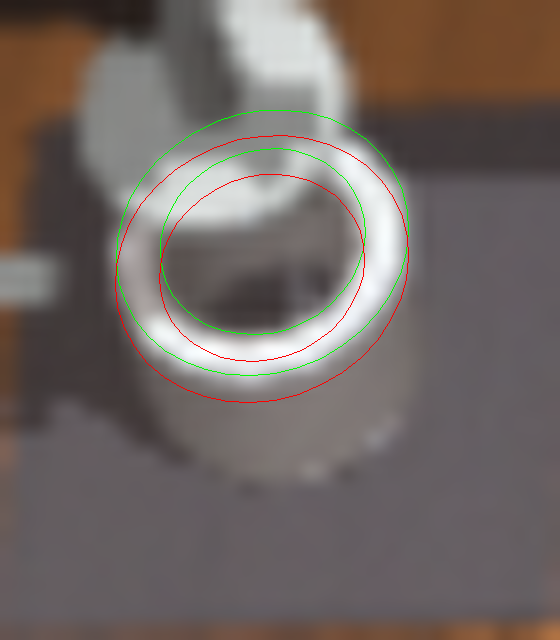

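The green circle, at (627.3, 232.2), matches the rim. Descending.

```bash
python3 -m crank '[[[0.5,0,8,0,255],[0.7,0,7,0,255]]]'; python3 d.py 628.5 233.7 91 81 50;python3 -m crank '[[[0.7,-0.3,7,0,255],[0.7,-0.3,6,0,255]]]'; python3 d.py 628.5 233.7 91 81 50
```

```text
clock: 68.38
eef_pos: [0.6281, 0.2346, 0.1112]
tool_rot: [0.075, 0.997, -0.0, -0.012]
ft_force: [-0.2, -0.8, -1.6]
grip_width: 0.0132
t 68.38 p [628.1 234.6 111.2] psi 81.3 tiltz [-0.024  0.001 -1.   ] F [-0.2 -0.8 -1.6] w 13.2 j6 0.5
tot [-1.  -0.7 20.2] turn 0.3 n 1
[[-1.0, -0.7, 20.2, 0.3]]
clock: 68.62
eef_pos: [0.626, 0.2341, 0.097]
tool_rot: [0.075, 0.997, -0.0, -0.012]
ft_force: [-0.1, 0.4, -1.4]
grip_width: 0.0128
t 68.62 p [626.  234.1  97. ] psi 81.3 tiltz [-0.025  0.001 -1.   ] F [-0.1  0.4 -1.4] w 12.8 j6 0.5
tot [-2.7  0.   5.9] turn 0.3 n 1
[[-2.7, 0.0, 5.9, 0.3]]
```

```bash
python3 -m crank '[[[-2,0,4,0,255],[0,0,3,0,255]]]'; python3 d.py 628 233.7 91 81 50;python3 -m crank '[[[0,0,2,0,255]]]'; python3 d.py 628 233.7 91 81 50
```

```text
clock: 68.88
eef_pos: [0.6281, 0.2336, 0.0914]
tool_rot: [0.076, 0.997, -0.0, -0.012]
ft_force: [-4.6, -3.9, 17.7]
grip_width: 0.013
t 68.88 p [628.1 233.6  91.4] psi 81.3 tiltz [-0.023  0.001 -1.   ] F [-4.6 -3.9 17.7] w 13.0 j6 0.5
tot [0.1 0.1 0.4] turn 0.3 n 1
[[0.1, 0.1, 0.4, 0.3]]
clock: 69.0
eef_pos: [0.6282, 0.2335, 0.0915]
tool_rot: [0.076, 0.997, -0.0, -0.011]
ft_force: [-3.3, -1.8, 7.5]
grip_width: 0.0129
t 69.0 p [628.2 233.5  91.5] psi 81.3 tiltz [-0.022  0.002 -1.   ] F [-3.3 -1.8  7.5] w 12.9 j6 0.5
tot [0.2 0.1 0.5] turn 0.3 n 1
[[0.2, 0.1, 0.5, 0.3]]
```

```bash
python3 -m crank '[[[0,0,0,0,0],[0,0,0,0,0],[0,0,0,0,0],[0,0,0,0,0],[0,0,-40,0,0],[0,0,-60,0,0],[0,0,-30,0,0],[0,0,0,0,0]]]'
python3 - <<'E'
from h import *
s=cam("side");cv2.imwrite("pics/s26.png",s["img"])
t=cam("top");cv2.imwrite("pics/t26.png",t["img"])
E
```

```text
clock: 70.0
eef_pos: [0.6313, 0.2333, 0.2232]
tool_rot: [0.076, 0.997, -0.0, -0.012]
ft_force: [0.1, -0.0, -0.2]
grip_width: 0.0856
```

View pics/s26.png

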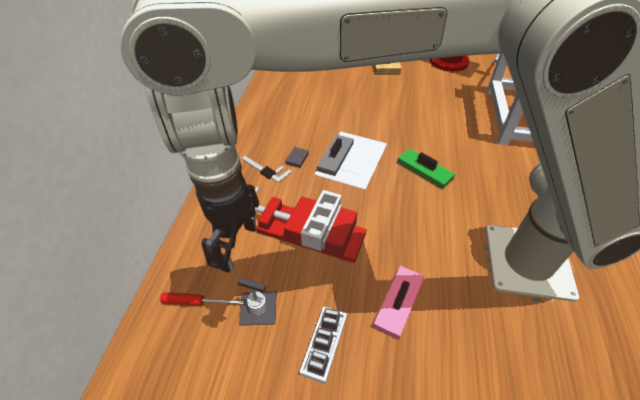

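View pics/t26.png

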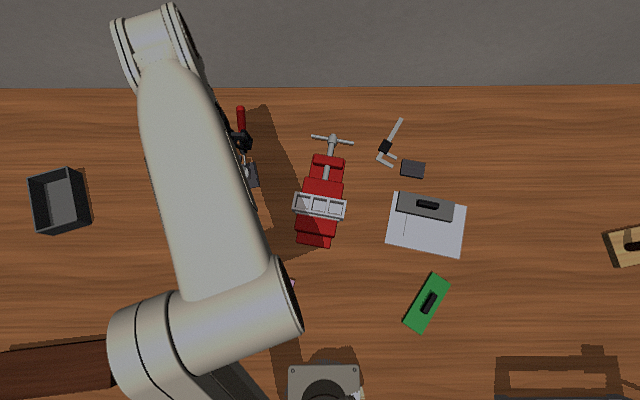

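The cover was knocked to the +x edge of the sheet (top 425,205). The plugs are in the tray and the puller is in its stand. Measuring the cover.

```bash
cat > cov.py <<'E'
from h import *
ang=np.radians(-12.9);ax=np.array([np.cos(ang),np.sin(ang)]);ay=np.array([-np.sin(ang),np.cos(ang)]);c0=np.array([477.5,-306])
for n in("top","side"):
    c=cam(n);h=cv2.cvtColor(c["img"],cv2.COLOR_BGR2HSV);P=cloud(c)
    near=(np.linalg.norm(P[...,:2]-[.49,-.306],axis=2)<.16)
    m=near&(P[...,2]>.014)&(P[...,2]<.032)&(h[...,1]<60)&(h[...,2]<175)
    k=big(m)[0];r=rect(onplane(c,k[:,0],.022));print(n,"cover",r)
    m2=near&(h[...,2]<60)&(P[...,2]>.035);
    if m2.sum()>10:print(" handle",m2.sum(),rect(onplane(c,big(m2)[0][:,0],.054)))
    a=np.radians(r[2]);y=np.array([np.cos(a),np.sin(a)]);x=np.array([y[1],-y[0]])
    for sx,sy in((30,82),(30,-82),(-30,-82),(-30,82)):
        p=r[0]+x*sx+y*sy-c0;print("  corner",(p@ax).round(1),(p@ay).round(1))
E
python3 cov.py
python3 - <<'E'
from h import *
s=cam("side");crop(s,230,270,310,330,9,"s27.png")
E
```

```text
top cover (array([ 527.4, -302.1]), array([165.1,  62.6], dtype=float32), np.float32(76.9))
 handle 148 (array([ 526.3, -300.4]), array([60.9, 20.4], dtype=float32), np.float32(76.5))
  corner 78.1 96.8
  corner 77.5 -67.2
  corner 17.5 -67.0
  corner 18.1 97.0
side cover (array([ 527.9, -296.5]), array([169.6,  61.8], dtype=float32), np.float32(76.6))
 handle 84 (array([ 524.8, -288.5]), array([70.3, 18.2], dtype=float32), np.float32(78.2))
  corner 77.7 102.2
  corner 76.3 -61.7
  corner 16.3 -61.2
  corner 17.7 102.8
```

View pics/s27.png

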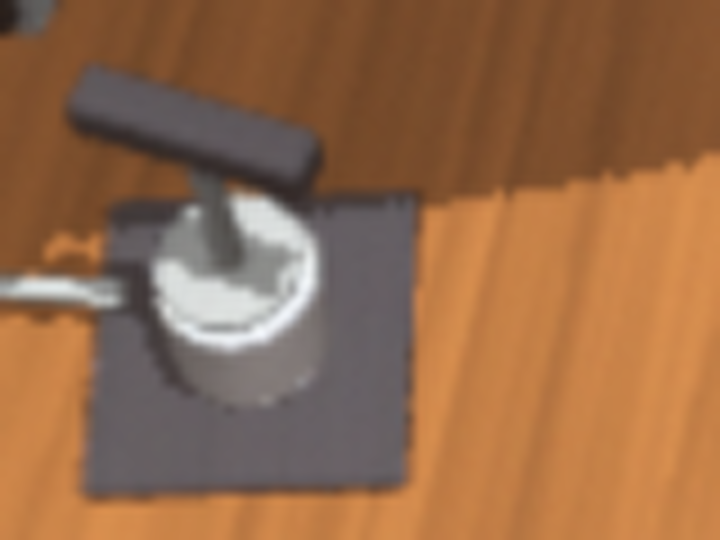

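The cover's corners are still inside, but only about 2 mm from the sheet's edge. There is time, so I'll recentre it for margin. Moving over.

```bash
python3 d.py 520 -285 200 -13 58
```

```text
t 70.25 p [628.8 232.4 217.9] psi 81.3 tiltz [-0.033 -0.003 -0.999] F [-0.1 -0.5  0.2] w 85.5 j6 0.5
tot [  28.9 -527.7   22.8] turn 94.3 n 10
[[2.9, -52.8, 2.3, 9.4], [-5.8, -52.5, 2.3, 9.4], [-14.3, -50.9, 2.3, 9.4], [-22.5, -47.8, 2.3, 9.4], [-30.0, -43.5, 2.3, 9.4], [-36.7, -38.0, 2.3, 9.4], [-42.5, -31.5, 2.3, 9.4], [-47.1, -24.1, 2.3, 9.4], [-50.4, -16.0, 2.3, 9.4], [-52.3, -7.6, 2.3, 9.4]]
```

```bash
python3 -m crank '[[[2,-36,0,6.3,0],[-2,-36,0,6.3,0],[-6,-36,0,6.3,0],[-10,-35,0,6.3,0],[-14,-33,0,6.3,0],[-17,-32,0,6.3,0],[-20,-30,0,6.3,0],[-23,-27,0,6.3,0]]]';python3 d.py 520 -285 200 -13 36 6.5
```

```text
clock: 71.25
eef_pos: [0.5576, -0.0552, 0.2062]
tool_rot: [0.503, 0.864, -0.017, -0.024]
ft_force: [0.6, -0.4, 0.4]
grip_width: 0.0857
t 71.25 p [557.6 -55.2 206.2] psi 29.7 tiltz [-0.058 -0.006 -0.998] F [ 0.6 -0.4  0.4] w 85.7 j6 0.96
tot [-181.4 -145.9    9.7] turn 42.7 n 7
[[-25.9, -20.8, 1.4, 6.1], [-28.0, -18.0, 1.4, 6.1], [-29.7, -14.9, 1.4, 6.1], [-31.1, -11.7, 1.4, 6.1], [-32.2, -8.3, 1.4, 6.1], [-32.9, -4.8, 1.4, 6.1], [-33.2, -1.3, 1.4, 6.1]]
```

```bash
python3 -m crank '[[[-26,-21,0,6.1,0],[-28,-18,0,6.1,0],[-30,-15,0,6.1,0],[-31,-12,0,6.1,0],[-32,-8,0,6.1,0],[-30,-5,0,6.1,0],[-20,0,0,6.1,0],[0,0,0,0,0]]]';python3 d.py 526.5 -301 150 -13.2 36 6.5
```

```text
clock: 72.25
eef_pos: [0.5111, -0.2758, 0.1961]
tool_rot: [0.791, 0.61, -0.031, -0.026]
ft_force: [0.8, 0.6, -0.8]
grip_width: 0.0854
t 72.25 p [ 511.1 -275.8  196.1] psi -14.8 tiltz [-0.081  0.003 -0.997] F [ 0.8  0.6 -0.8] w 85.4 j6 1.35
tot [-19.6  24.9  44.6] turn -1.6 n 2
[[-9.8, 12.4, 22.3, -0.8], [-10.0, 12.3, 22.3, -0.8]]
```

```bash
python3 -m crank '[[[-3,3,-20,-0.8,0],[-3,3,-20,-0.8,0],[-3,3,-20,0,0],[-3,3,-20,0,0],[0,0,-20,0,0],[0,0,0,0,0]]]';python3 d.py 526.5 -301 150 -13.2 36 6.5; python3 -m crank '[[[0,0,60,0,0],[0,0,60,0,0],[0,0,0,0,0]]]';python3 d.py 526.5 -301 150 -13.2 36 6.5
```

```text
clock: 73.0
eef_pos: [0.5278, -0.2834, 0.2908]
tool_rot: [0.777, 0.628, -0.032, -0.034]
ft_force: [-0.1, 0.0, -0.0]
grip_width: 0.0856
t 73.0 p [ 527.8 -283.4  290.8] psi -12.1 tiltz [-0.093  0.011 -0.996] F [-0.1  0.  -0. ] w 85.6 j6 1.31
tot [-16.4  15.5 140.1] turn 1.1 n 4
[[-4.1, 3.9, 35.0, 0.3], [-4.1, 3.9, 35.0, 0.3], [-4.1, 3.9, 35.0, 0.3], [-4.0, 3.9, 35.0, 0.3]]
clock: 73.38
eef_pos: [0.5151, -0.2785, 0.1651]
tool_rot: [0.775, 0.631, -0.033, -0.036]
ft_force: [-0.4, 0.4, 0.1]
grip_width: 0.0852
t 73.38 p [ 515.1 -278.5  165.1] psi -11.7 tiltz [-0.096  0.014 -0.995] F [-0.4  0.4  0.1] w 85.2 j6 1.3
tot [-19.7  17.1  13.6] turn 1.5 n 1
[[-19.7, 17.1, 13.6, 1.5]]
```

```bash
python3 -m crank '[[[0,0,0,0,0],[0,0,0,0,0],[0,0,0,0,0],[0,0,0,0,0],[0,0,0,0,0],[0,0,0,0,0]]]';python3 d.py 526.5 -301 150 -13.2 36 6.5; python3 -m crank '[[[0,0,10,0,0],[0,0,10,0,0],[0,0,10,0,0],[0,0,0,0,0]]]';python3 d.py 526.5 -301 150 -13.2 36 6.5;python3 -c "
from workcell import bot;print(bot.get_obs()['joint_pos'])"
```

```text
clock: 74.12
eef_pos: [0.5215, -0.281, 0.1744]
tool_rot: [0.774, 0.631, -0.029, -0.028]
ft_force: [-0.3, -1.1, -0.6]
grip_width: 0.0854
t 74.12 p [ 521.5 -281.   174.4] psi -11.6 tiltz [-0.081  0.006 -0.997] F [-0.3 -1.1 -0.6] w 85.4 j6 1.3
tot [-18.3  10.9  23.8] turn 1.6 n 1
[[-18.3, 10.9, 23.8, 1.6]]
clock: 74.62
eef_pos: [0.5179, -0.2803, 0.141]
tool_rot: [0.774, 0.631, -0.03, -0.029]
ft_force: [-0.4, 0.4, -0.6]
grip_width: 0.0855
t 74.62 p [ 517.9 -280.3  141. ] psi -11.7 tiltz [-0.083  0.008 -0.996] F [-0.4  0.4 -0.6] w 85.5 j6 1.3
tot [-18.6  11.8  -9.8] turn 1.5 n 1
[[-18.6, 11.8, -9.8, 1.5]]
[-0.47977454  0.52753931  0.18915731  1.31003906 -0.03177546  1.29520135]
```

```bash
python3 -m crank '[[[0,0,0,0,0],[0,0,0,0,0],[0,0,0,0,0],[0,0,0,0,0],[0,0,0,0,0],[0,0,0,0,0],[0,0,0,0,0],[0,0,0,0,0],[0,0,0,0,0],[0,0,0,0,0],[0,0,0,0,0],[0,0,0,0,0]]]';python3 d.py 526.5 -301 150 -13.2 36 6.5; python3 -m crank '[[[0,0,-5,0,0],[0,0,-5,0,0],[0,0,-5,0,0],[0,0,-5,0,0],[0,0,-5,0,0],[0,0,-5,0,0],[0,0,-5,0,0],[0,0,-5,0,0]]]';python3 d.py 526.5 -301 150 -13.2 36 6.5
```

```text
clock: 76.12
eef_pos: [0.5186, -0.2807, 0.142]
tool_rot: [0.774, 0.631, -0.03, -0.028]
ft_force: [-0.1, -0.4, -0.9]
grip_width: 0.0855
t 76.12 p [ 518.6 -280.7  142. ] psi -11.6 tiltz [-0.082  0.007 -0.997] F [-0.1 -0.4 -0.9] w 85.5 j6 1.3
tot [-18.4  11.2  -8.7] turn 1.6 n 1
[[-18.4, 11.2, -8.7, 1.6]]
clock: 77.12
eef_pos: [0.5222, -0.281, 0.1849]
tool_rot: [0.774, 0.631, -0.029, -0.028]
ft_force: [0.1, 0.3, 0.8]
grip_width: 0.0855
t 77.12 p [ 522.2 -281.   184.9] psi -11.6 tiltz [-0.081  0.006 -0.997] F [0.1 0.3 0.8] w 85.5 j6 1.3
tot [-18.4  11.1  34.3] turn 1.6 n 2
[[-9.2, 5.5, 17.1, 0.8], [-9.1, 5.7, 17.1, 0.8]]
```

```bash
python3 -m crank '[[[0,0,-60,0,0],[0,0,-60,0,0],[0,0,0,0,0],[0,0,0,0,0],[0,0,0,0,0],[0,0,0,0,0]]]';python3 d.py 526.5 -301 150 -13.2 36 6.5; python3 -m crank '[[[0,0,60,0,0],[0,0,60,0,0],[0,0,0,0,0],[0,0,0,0,0],[0,0,0,0,0],[0,0,0,0,0]]]';python3 d.py 526.5 -301 150 -13.2 36 6.5
```

```text
clock: 77.88
eef_pos: [0.5295, -0.2804, 0.3041]
tool_rot: [0.774, 0.631, -0.031, -0.033]
ft_force: [-0.3, 0.2, -0.0]
grip_width: 0.0854
t 77.88 p [ 529.5 -280.4  304.1] psi -11.6 tiltz [-0.09   0.011 -0.996] F [-0.3  0.2 -0. ] w 85.4 j6 1.3
tot [-19.6  15.1 153.5] turn 1.6 n 5
[[-3.9, 3.0, 30.7, 0.3], [-3.9, 3.0, 30.7, 0.3], [-3.9, 3.1, 30.7, 0.3], [-3.9, 3.1, 30.7, 0.3], [-3.9, 3.1, 30.7, 0.3]]
clock: 78.62
eef_pos: [0.5216, -0.2806, 0.1868]
tool_rot: [0.774, 0.631, -0.03, -0.029]
ft_force: [-0.3, -0.1, -0.7]
grip_width: 0.0854
t 78.62 p [ 521.6 -280.6  186.8] psi -11.6 tiltz [-0.082  0.007 -0.997] F [-0.3 -0.1 -0.7] w 85.4 j6 1.3
tot [-18.6  11.9  36.1] turn 1.6 n 2
[[-9.3, 6.0, 18.0, 0.8], [-9.2, 6.1, 18.0, 0.8]]
```

```bash
python3 -m crank '[[[0,0,-15,0,0],[0,0,-15,0,0],[0,0,-15,0,0],[0,0,-15,0,0],[0,0,-15,0,0],[0,0,-15,0,0],[0,0,-15,0,0],[0,0,-15,0,0],[0,0,-15,0,0],[0,0,-15,0,0],[0,0,-10,0,0],[0,0,-5,0,0]]]';python3 d.py 526.5 -301 150 -13.2 36 6.5; python3 -m crank '[[[0,0,62,0,0],[0,0,62,0,0],[0,0,50,0,0],[0,0,0,0,0],[0,0,0,0,0],[0,0,0,0,0],[0,0,0,0,0]]]';python3 d.py 526.5 -301 150 -13.2 36 6.5
```

```text
clock: 80.12
eef_pos: [0.5418, -0.2843, 0.3795]
tool_rot: [0.775, 0.632, -0.021, -0.009]
ft_force: [0.5, -0.2, 0.1]
grip_width: 0.0855
t 80.12 p [ 541.8 -284.3  379.5] psi -11.6 tiltz [-0.043 -0.013 -0.999] F [ 0.5 -0.2  0.1] w 85.5 j6 1.31
tot [-14.5  -2.5 230.2] turn 1.6 n 7
[[-2.1, -0.4, 32.9, 0.2], [-2.1, -0.3, 32.9, 0.2], [-2.1, -0.3, 32.9, 0.2], [-2.1, -0.3, 32.9, 0.2], [-2.1, -0.3, 32.9, 0.2], [-2.1, -0.3, 32.9, 0.2], [-2.1, -0.3, 32.9, 0.2]]
clock: 81.0
eef_pos: [0.5432, -0.291, 0.2163]
tool_rot: [0.775, 0.632, -0.015, 0.005]
ft_force: [-0.6, -0.5, -0.1]
grip_width: 0.085
t 81.0 p [ 543.2 -291.   216.3] psi -11.6 tiltz [-0.017 -0.026 -1.   ] F [-0.6 -0.5 -0.1] w 85.0 j6 1.3
tot [-11.2 -13.6  66.8] turn 1.6 n 2
[[-5.6, -6.8, 33.4, 0.8], [-5.7, -6.7, 33.4, 0.8]]
```

```bash
python3 -m crank '[[[-6,-8,30,0.8,0],[-5,-8,30,0.8,0],[0,0,25,0,0],[0,0,0,0,0]]]';python3 d.py 526.8 -301.5 80 -13.2 36 6.5; python3 cov.py | grep -v corner
```

```text
clock: 81.5
eef_pos: [0.5288, -0.3035, 0.1375]
tool_rot: [0.784, 0.621, -0.012, 0.012]
ft_force: [0.0, 0.2, 0.3]
grip_width: 0.0852
t 81.5 p [ 528.8 -303.5  137.5] psi -13.3 tiltz [-0.003 -0.034 -0.999] F [0.  0.2 0.3] w 85.2 j6 1.3
tot [ 3.5 -2.7 57.4] turn -0.1 n 2
[[1.7, -1.3, 28.7, -0.0], [1.7, -1.3, 28.7, -0.0]]
top cover (array([ 533.8, -276.4]), array([111.9,  61.9], dtype=float32), np.float32(77.4))
 handle 1733 (array([ 668. , -417.6]), array([407.3,  76.9], dtype=float32), np.float32(-37.0))
side cover (array([ 527.7, -296.2]), array([171.1,  61.8], dtype=float32), np.float32(77.6))
 handle 2092 (array([ 574.4, -644. ]), array([443.8, 175.9], dtype=float32), np.float32(-80.9))
```

```bash
python3 -m crank '[[[3,-2,20,0,0],[0,0,20,0,0],[0,0,15,0,0],[0,0,0,0,0],[0,0,0,0,0]]]';python3 d.py 526.8 -301.5 31 -13.2 36 6.5
```

```text
clock: 82.22
eef_pos: [0.536, -0.3059, 0.0929]
tool_rot: [0.784, 0.621, -0.008, 0.022]
ft_force: [0.5, -0.6, 0.1]
grip_width: 0.0853
t 82.22 p [ 536.  -305.9   92.9] psi -13.2 tiltz [ 0.016 -0.044 -0.999] F [ 0.5 -0.6  0.1] w 85.3 j6 1.3
tot [  4.6 -11.5  61.5] turn 0.0 n 2
[[2.3, -5.8, 30.8, 0.0], [2.3, -5.8, 30.8, 0.0]]
```

```bash
python3 -m crank '[[[4,-12,0,0,0],[0,0,25,0,0],[0,0,0,0,0]]]';python3 d.py 526.8 -301.5 31 -13.2 36 6.5
```

```text
clock: 82.6
eef_pos: [0.5276, -0.3014, 0.0708]
tool_rot: [0.783, 0.621, -0.006, 0.025]
ft_force: [-0.0, -0.2, 0.6]
grip_width: 0.0854
t 82.6 p [ 527.6 -301.4   70.8] psi -13.2 tiltz [ 0.021 -0.047 -0.999] F [-0.  -0.2  0.6] w 85.4 j6 1.3
tot [ 1.3 -2.  39.7] turn 0.0 n 2
[[0.7, -1.0, 19.8, 0.0], [0.7, -1.0, 19.8, 0.0]]
```

```bash
python3 -m crank '[[[1,-3,20,0,0],[1,-2,18,0,0],[0,-1,0,0,0]]]';python3 d.py 526.8 -301.5 32 -13.2 36 6.5
```

```text
clock: 82.98
eef_pos: [0.5264, -0.3017, 0.037]
tool_rot: [0.783, 0.621, -0.005, 0.029]
ft_force: [-0.7, 0.8, -0.7]
grip_width: 0.0855
t 82.97 p [ 526.4 -301.7   37. ] psi -13.2 tiltz [ 0.028 -0.051 -0.998] F [-0.7  0.8 -0.7] w 85.5 j6 1.3
tot [0.5 0.1 5. ] turn 0.0 n 1
[[0.5, 0.1, 5.0, 0.0]]
```

```bash
python3 -m crank '[[[0,0,4,0,0],[0,0,1,0,255],[0,0,1,0,255],[0,0,1,0,255],[0,0,0,0,255]]]';python3 d.py 482 -311 36 -13.2 36 6.5
```

```text
clock: 83.6
eef_pos: [0.5293, -0.3036, 0.0342]
tool_rot: [0.783, 0.621, -0.004, 0.032]
ft_force: [-5.2, 0.8, 7.2]
grip_width: 0.0143
t 83.6 p [ 529.3 -303.6   34.2] psi -13.2 tiltz [ 0.034 -0.054 -0.998] F [-5.2  0.8  7.2] w 14.3 j6 1.3
tot [-18.2 -44.2  -3. ] turn 0.0 n 2
[[-9.1, -22.1, -1.5, 0.0], [-9.1, -22.1, -1.5, 0.0]]
```

```bash
python3 -m crank '[[[0,0,-5,0,255],[0,0,-7,0,255],[0,0,0,0,255]]]';python3 d.py 479 -307.6 44 -13.2 20 6.5
```

```text
clock: 83.98
eef_pos: [0.528, -0.3023, 0.0459]
tool_rot: [0.783, 0.621, -0.004, 0.031]
ft_force: [0.0, 0.1, -2.4]
grip_width: 0.0144
t 83.97 p [ 528.  -302.3   45.9] psi -13.2 tiltz [ 0.032 -0.053 -0.998] F [ 0.   0.1 -2.4] w 14.4 j6 1.3
tot [-16.3 -46.6   0.6] turn 0.0 n 3
[[-5.4, -15.5, 0.2, 0.0], [-5.4, -15.5, 0.2, 0.0], [-5.4, -15.5, 0.2, 0.0]]
```

```bash
python3 -m crank '[[[-5,-15,0,0,255],[-5,-16,0,0,255],[-5,-16,0,0,255],[0,0,0,0,255]]]';python3 d.py 479 -307.6 34 -13.2 20 6.5
python3 - <<'E'
from h import *
s=cam("side");crop(s,280,110,420,210,5,"s28.png")
E
```

```text
clock: 84.48
eef_pos: [0.4775, -0.3057, 0.0436]
tool_rot: [0.783, 0.621, -0.004, 0.03]
ft_force: [-0.9, -0.4, -2.7]
grip_width: 0.0145
t 84.47 p [ 477.5 -305.7   43.6] psi -13.1 tiltz [ 0.031 -0.052 -0.998] F [-0.9 -0.4 -2.7] w 14.5 j6 1.25
tot [-1.1  1.5  9.7] turn 0.1 n 1
[[-1.1, 1.5, 9.7, 0.1]]
```

View pics/s28.png

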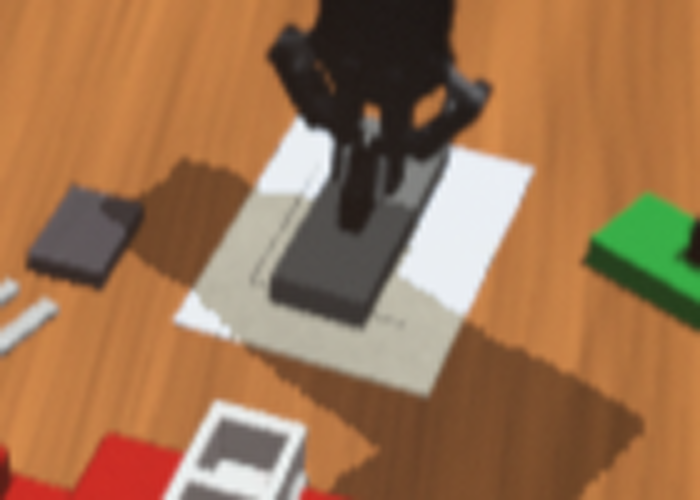

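The cover is central over the sheet (crop 350,240). Lowering and releasing.

```bash
python3 -m crank '[[[0,0,4,0,255],[0,0,4,0,255],[0,0,3,0,255],[0,0,2,0,255]]]';python3 d.py 479 -307.6 32 -13.2 20 6.5
```

```text
clock: 85.02
eef_pos: [0.4819, -0.307, 0.034]
tool_rot: [0.782, 0.622, -0.003, 0.032]
ft_force: [-7.0, 4.2, 18.1]
grip_width: 0.0148
t 85.03 p [ 481.9 -307.    34. ] psi -13.0 tiltz [ 0.036 -0.055 -0.998] F [-7.   4.2 18.1] w 14.8 j6 1.25
tot [-1.1 -2.8  1.9] turn 0.2 n 1
[[-1.1, -2.8, 1.9, 0.2]]
```

```bash
python3 -m crank '[[[0,0,0,0,0],[0,0,0,0,0],[0,0,0,0,0],[0,0,0,0,0],[0,-1,-20,0,0],[0,-2,-40,0,0],[0,-2,-60,0,0],[0,0,-60,0,0],[0,0,0,0,0]]]';python3 d.py 350 -50 250 -13 40
```

```text
clock: 86.15
eef_pos: [0.4714, -0.2959, 0.2174]
tool_rot: [0.782, 0.622, -0.003, 0.032]
ft_force: [1.2, -1.0, -0.7]
grip_width: 0.0849
t 86.15 p [ 471.4 -295.9  217.4] psi -13.0 tiltz [ 0.036 -0.054 -0.998] F [ 1.2 -1.  -0.7] w 84.9 j6 1.25
tot [ 210.4 -171.7  -50.3] turn 0.0 n 7
[[30.1, -24.5, -7.2, 0.0], [30.1, -24.5, -7.2, 0.0], [30.0, -24.5, -7.2, 0.0], [30.0, -24.5, -7.2, 0.0], [30.0, -24.5, -7.2, 0.0], [30.0, -24.5, -7.2, 0.0], [30.0, -24.6, -7.2, 0.0]]
```

```bash
python3 -m crank '[[[25,-24,-12,0,0],[25,-24,-12,0,0],[25,-24,-12,0,0],[25,-24,-12,0,0],[20,-20,-10,0,0],[0,0,0,0,0]]]'; python3 cov.py; for i in 48 0 -48; do python3 plugt.py $i; done
python3 - <<'E'
from h import *
s=cam("side");cv2.imwrite("pics/s29.png",s["img"]);t=cam("top");cv2.imwrite("pics/t29.png",t["img"])
for c in (s,t):
    h=cv2.cvtColor(c["img"],cv2.COLOR_BGR2HSV);P=cloud(c)
    near=(np.linalg.norm(P[...,:2]-[.6273,.2322],axis=2)<.05)
    m=near&(P[...,2]>.1)
    q=P[m];print(c["n"],"handle z",np.percentile(q[:,2],[5,50,95]).round(4),rect(onplane(c,np.argwhere(m&(P[...,2]>.106))[:,::-1],.112)))
    A=np.c_[q[:,:2]-q[:,:2].mean(0),np.ones(len(q))];print(" slope",np.linalg.lstsq(A,q[:,2],rcond=None)[0].round(3))
    m=near&(P[...,2]>.037)&(P[...,2]<.05)&(h[...,2]>120);q=P[m];A=np.c_[q[:,:2]-[.6273,.2322],np.ones(len(q))]
    if len(q)>10: print(" collar",len(q),q.mean(0).round(4),np.linalg.lstsq(A,q[:,2],rcond=None)[0].round(3))
E
```

```text
clock: 86.9
eef_pos: [0.3795, -0.1457, 0.2602]
tool_rot: [0.783, 0.622, -0.004, 0.029]
ft_force: [0.9, -0.1, -0.3]
grip_width: 0.0854
top cover (array([ 631.7, -271.9]), array([69.6, 34.1], dtype=float32), np.float32(89.5))
  corner 154.4 154.2
  corner 189.6 -6.0
  corner 131.0 -18.9
  corner 95.8 141.3
side cover (array([ 479.6, -301.7]), array([171. ,  61.4], dtype=float32), np.float32(77.0))
 handle 112 (array([ 479. , -292.4]), array([72.9, 18.1], dtype=float32), np.float32(79.1))
  corner 31.2 86.6
  corner 30.9 -77.4
  corner -29.1 -77.3
  corner -28.8 86.7
[ 0.3805 -0.1472  0.2597] [-0.5 -0.4 -0.6]
256 lowest z 9.2
9.0 81 x [-18.4  13.4] y [14.3 64.5]
19.0 72 x [-18.1  14.4] y [14.3 62.9]
29.0 80 x [-17.9  14.5] y [14.3 62.9]
[ 0.3806 -0.1473  0.2597] [ 0.5 -0.9 -0.2]
246 lowest z 8.6
9.0 74 x [-13.2  17.3] y [-33.6  15.8]
19.0 66 x [-13.1  15.7] y [-33.8  15.7]
29.0 77 x [-13.1  16.4] y [-33.9  15.7]
[ 0.3805 -0.1474  0.2597] [-0.4 -0.2  0.2]
173 lowest z 8.3
8.0 51 x [-13.4  15.2] y [-60.1 -29.7]
18.0 43 x [-14.4  14.9] y [-56.8 -19.7]
28.0 54 x [-14.9  15.2] y [-56.  -31.9]
side handle z [0.1029 0.1117 0.1142] (array([628.3, 233.9]), array([59.8, 16.4], dtype=float32), np.float32(-8.7))
 slope [-0.031 -0.34   0.111]
 collar 216 [0.6259 0.2363 0.0433] [ 0.053 -0.097  0.044]
top handle z [0.1054 0.112  0.1149] (array([627.6, 230. ]), array([58.7, 14.9], dtype=float32), np.float32(-7.1))
 slope [0.04  0.23  0.111]
 collar 48 [0.6204 0.225  0.0431] [0.119 0.015 0.044]
```

View pics/s29.png

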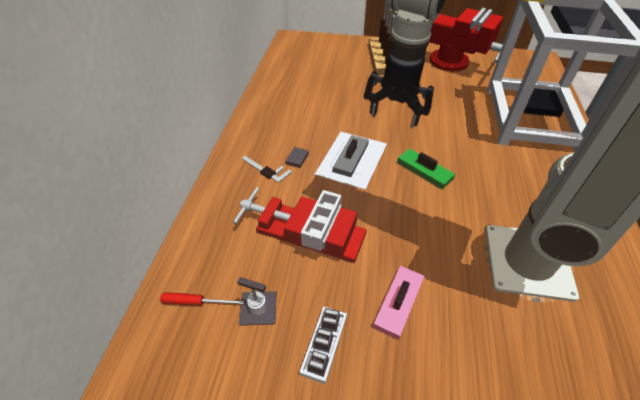

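View pics/t29.png

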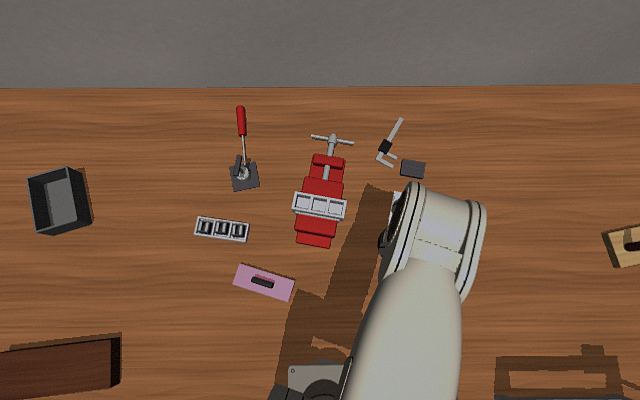

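The cover is central at side (351,157), three plugs stand in the tray at side (325,340), and the puller hangs in the stand at (256,300). One flatness check, then hand in.

Run:
```python
from h import *
s=cam("side");P=cloud(s);h=cv2.cvtColor(s["img"],cv2.COLOR_BGR2HSV)
m=(np.linalg.norm(P[...,:2]-[.4796,-.305],axis=2)<.09)&(h[...,2]<170)&(h[...,2]>75)&(h[...,1]<60)&(P[...,2]>.015)&(P[...,2]<.03)
q=P[m];A=np.c_[q[:,:2]-[.4796,-.305],np.ones(len(q))];print(len(q),np.linalg.lstsq(A,q[:,2],rcond=None)[0].round(3))
print(bot.get_obs()["clock"]);bot.job_done()
```

```text
564 [ 0.001 -0.001  0.023]
87.3
the job is handed in; nothing more can be done
```

The job is done and handed in at 87 s of the 210 s allowed. I pulled the grey cover off and laid it on the sheet. All three plugs were threaded, drawn straight out and unscrewed in the tray cells, and the puller is back in its stand.

**Problems on the way**
- The first plug touched the tray rim on the way down, and the second needed its puller entry re-aimed. Both were corrected from the camera.
- The cover was knocked to about 2 mm inside the sheet's edge during the run. I picked it up and centred it again.

**Last checks**
- **Cover:** it lies flat with its top at about 23 mm. In the sheet's frame its corners read about x ±31 mm, y −77 to +87 mm. This comes from the side camera only, because the arm blocked the top view.
- **Plugs:** all three stand on the cell floors, within about 3 mm of the cell centres.
- **Puller:** its handle is centred within about 2 mm of the stand axis, at the same height as at the start. The depth slope fits on the handle and collar were noisy and disagreed between the two views, so they did not confirm the tilt. The side crop taken after I let go of the puller shows the collar seated on the rim.
- **Bystanders:** the caliper, steel piece and screwdriver look unmoved in both pictures; I did not measure them.

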